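Clear the bench after a wheel job

ROBOT

A 6-joint arm with a two-finger parallel gripper is mounted at the origin on the work surface. World frame = base frame: x ahead of the robot, y to its left, z up, the work surface at z = 0. Lengths are in m, angles in rad, forces in N, time in s.
With the tool pointing down it reaches from about 0.325 to 0.875 m from the base axis. Payload 4.4 kg.
Tool frame: the origin (TCP) lies midway between the tips of the shut fingers; the grasp point (between the pads) lies 19 mm behind it (bot.tcp_to_grasp is the z of the grasp point in the tool frame, in m); z points along the fingers, y is the direction in which the jaws open and shut (so a half turn about z gives the same grasp; the last joint's range is limited). The gripper opens to 85 mm and grips with 20 to 120 N. Pads are 22 mm wide; open, the fingers measure 114 mm over their backs; the gripper's body (76 mm by 85 mm) begins 54 mm behind the grasp point. The pads swing forward as they close: fully open they stand 13 mm farther back than shut.
Start: joints at [1.081, 0.207, 1.542, -0, 1.393, -0.15], TCP at [0.191, 0.542, 0.203] pointing down, gripper open.
Joint ranges: [-2.73, 2.73], [-0.86, 2.22], [0.23, 2.46], [-1.11, 4.25], [0.08, 2.63], [-2.82, 2.82]. Speed limits (rad/s): [2.79, 2.79, 3.14, 3.14, 3.14, 3.14].

INTERFACE

Orientations are given as a unit quaternion [w, x, y, z].
In Python, from rig import bot, camera gives the robot as it stands. The module is installed in compiled form; this text tells all that it offers.
- The arm moves only by the tool apply_moves, never from a script. Its argument "moves" is a list of rows, each an object of numbers: "tx", "ty", "tz": the shift along the tool's x, y, z in mm; "ax", "ay", "az": the turn, a rotation vector about the tool's x, y, z in degrees. In form: [{"tx": .., "ty": .., "tz": .., "ax": .., "ay": .., "az": ..}, ...]. A call has exactly 8 rows; each row shifts and turns the pose as measured when the row begins, along the tool's axes as they then stand; what a row does not reach is not made up. A row lasts 1/10 s, in which the tool goes at most 50 mm and 8.59 degrees, less where a joint would pass 70% of its speed; a pose out of reach is approached as far as the arm can. A call with a gripper value outside its range is refused whole. "fingers" is the finger opening in mm, from 0 to 85.4, set as the call begins (left out, the last holds). The fingers move at their own pace and stop on an object; the grip force is fixed at half the most. Time passes only in rows, so rows that do not move let the fingers close, or fill a call up. It gives the time, the measured TCP pose, the force and the opening at its end, in the units of the state.
- bot.observe(): the state, without advancing time (a new reading comes with each control period).
- camera(name): name is "scene" or "top" or "wrist"; returns a dict with "pixels" (384x512x3 uint8, blue, green, red), "mtx" (3x3 intrinsics, pixels), "rvec" (rotation vector, rad) and "tvec" (3), from world to camera coordinates, as OpenCV has them. Camera axes: x right, y down, z forward; pixel columns grow to the right and rows downward; lengths in m; the calibration is good to about 2 mm. A picture is of the moment at which its call begins. There is no depth.
- bot.close_job(): hands the job in, once; it reports no verdict.
The state is a dict: "clock": time; "joint_positions": joint angles; "qd": joint speeds; "joint_torque": joint torques, N m; "ee_pos": TCP position; "eef_rot": TCP orientation; "force": force on the tool from outside, world axes, zero at the start; "ft_torque": the same for the moment, N m; "gripper_width": finger opening in m.
Only numpy, scipy, OpenCV 4.12 (cv2) and the standard library are available. Lean on these libraries where they do the work, as an engineer would, in place of code of your own. Each camera call takes 0.05 s, during which the arm holds its last target.

TASK

Sort the parts left on the garage bench: stack both wheel bearings on the yellow holder's spring platform, the wide one underneath in the middle and the small one centred on top of it, lowering them rather than dropping them. Stand both sockets upright in the red tray, and stand the oil filter upright in the blue bin.

Things in the scene. Friction and masses are not known exactly. Their poses are not given: they have to be found in the camera images.
- bearing_wide: wide wheel bearing: a loose steel ring lying flat, outer diameter 64 mm, 37 mm tall, open bore 34 mm, black seal on its upper face; about 0.45 kg. Origin: centre of the underside, z up along its axis.
- bearing_small: small wheel bearing: a loose steel ring lying flat, outer diameter 52 mm, 32 mm tall, open bore 26 mm, orange seal on its upper face; about 0.28 kg. Origin: centre of the underside, z up along its axis.
- socket_chrome: bright steel deep socket standing upright, a round body of diameter 32 mm, 65 mm tall (the lowest 20 mm is 24 mm in diameter, with a blue band), mouth up; about 0.16 kg. Origin: centre of the underside, z up along its axis.
- socket_black: black impact socket standing upright, a round body of diameter 40 mm, 60 mm tall (the lowest 20 mm is 32 mm in diameter, with a yellow band), mouth up; about 0.25 kg. Origin: centre of the underside, z up along its axis.
- oil_filter: spin-on oil filter standing upright, a green can with a white band, diameter 66 mm up to 66 mm above its foot, then a slightly narrower rounded top, 85 mm tall in all; about 0.35 kg. Origin: centre of the underside, z up along its axis.
- tool_tray: red open metal tray fixed to the bench, 110 mm along its x, 150 mm along its y, walls 30 mm high and 4 mm thick, floor 4 mm thick (inside 102 x 142 mm). Both sockets belong here. Origin: centre of the underside.
- filter_bin: blue open plastic bin fixed to the bench, 130 x 130 mm, walls 45 mm high and 4 mm thick, floor 4 mm thick (inside 122 x 122 mm). The oil filter belongs here. Origin: centre of the underside.
- stacker: spring-loaded stacking holder fixed to the bench: a yellow open box 130 x 130 mm, walls 80 mm high, from which a flat round pale aluminium platform of diameter 104 mm stands out in the middle, its upper face 110 mm above the bench when empty. Both bearings belong on it. Origin: centre of the box's underside; the platform's centre is straight above it.
- platform (a joint): how far the platform has sunk, in m: 0 when empty, 0.08 at the bottom stop; the upper face lies 110 mm above the bench minus this value. It is sprung and damped: it starts to yield at about 0.4 N and gives about 8 mm per newton, so the wide bearing sinks it by about 34 mm (leaving the bearing's upper face about 113 mm above the bench) and both together by about 57 mm.
There are look-alikes about, which are no part of the job. Leave any pink look-alike of the bearing_wide alone.

How it is judged:
By the outcome, as a careful person would: the job done as asked, in the order asked, and still so for the second after the job is handed in, with the robot touching nothing.
It also fails if it takes over 141 s, if anything falls off the work surface, if the arm or the gripper's body presses on something with over 40 N, if the wrist force passes 120 N, or if a joint passes its speed limit or range.

## Working session

There is one attempt and no reset: what is moved stays moved. The work goes in short steps, Python scripts to look and compute and a tool call to move; the robot and the scene stay as the last step left them, time stands still between calls to the robot, and variables do not carry over. Pictures are saved under pics/ and viewed, and the job is handed in when it is done.

Besides the shell and the picture viewer there is one more tool, called after "Call:" as name(argument=value, ...), one argument or row to a line, values as JSON. apply_moves: Moves the arm, as the interface text tells. Its arguments: {"type":"object","properties":{"moves":{"type":"array"},"fingers":{"type":"number"}},"required":["moves"]}

```bash
mkdir -p pics; ls
python3 - <<'E'
from rig import bot,camera
import cv2
print(bot.observe(), bot.tcp_to_grasp)
for n in("scene","top","wrist"):
    c=camera(n); cv2.imwrite(f"pics/{n}0.png",c["pixels"]); print(n,c["mtx"].tolist(),c["rvec"],c["tvec"])
E
```

```text
pics
{'clock': 0.0, 'joint_positions': array([ 1.08149063e+00,  2.07414891e-01,  1.54296411e+00, -2.16003770e-05,
        1.39349720e+00, -1.50520811e-01]), 'qd': array([ 0.00018075, -0.00027368, -0.00010097, -0.00075414,  0.00128274,
        0.00114106]), 'joint_torque': array([-9.24312189e-04, -3.83031785e+01, -2.91598034e+01, -2.90890102e-04,
        1.05207780e-02,  1.84290872e-05]), 'ee_pos': array([0.19073344, 0.54157065, 0.20172392]), 'eef_rot': array([-3.48980254e-04,  1.68581521e-01,  9.85687053e-01, -1.08718536e-03]), 'force': array([-0.03624113, -0.5117594 , -0.08666779]), 'ft_torque': array([-0.01488613,  0.02835186, -0.03234952]), 'gripper_width': 0.08514244206581671} -0.0187
scene [[381.35427365148723, 0.0, 253.01812088658374], [0.0, 381.35427365148723, 192.02546597673063], [0.0, 0.0, 1.0]] [ 0.57261626  2.55245978 -1.29140436] [ 0.43384584 -0.01977037  1.21526079]
top [[417.1621701098331, 0.0, 250.29635996303583], [0.0, 417.1621701098331, 195.29989436334068], [0.0, 0.0, 1.0]] [ 2.00309993 -2.22471429  0.23173806] [0.0330718  0.51034554 1.08137528]
wrist [[329.2130103637632, 0.0, 255.57718799925598], [0.0, 329.2130103637632, 193.6251336471594], [0.0, 0.0, 1.0]] [-2.38015473 -1.68512885 -0.22055467] [-0.57275833 -0.0345015   0.37851541]
```

View pics/top0.png

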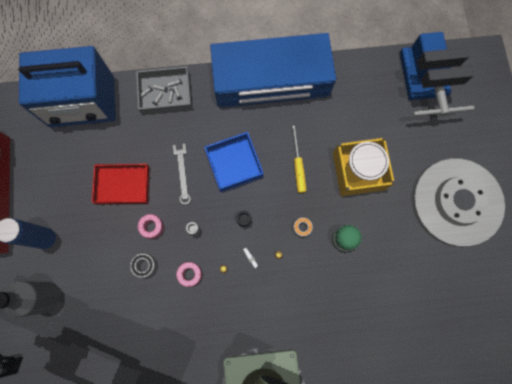

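View pics/scene0.png

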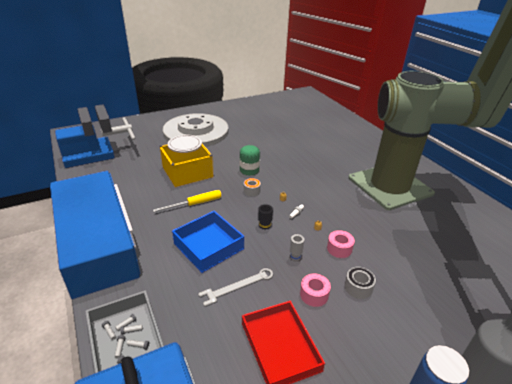

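View pics/wrist0.png

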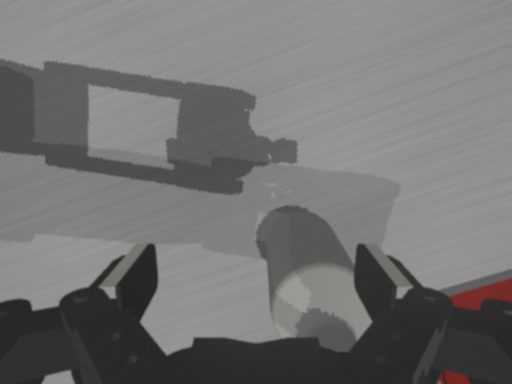

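The top view shows the wide bearing (black seal) at about (142,266), with pink decoys at (150,226) and (188,274). The chrome socket is at (193,229), the black socket at (244,219), the orange bearing at (303,227) and the filter at (347,238). The tray is at (120,184), the bin at (234,161) and the holder at (366,163). The scene view agrees. The wrist view shows only the bench and a bottle.

```bash
cat > h.py <<'E'
import numpy as np,cv2
from rig import bot,camera
def cam(n):
    c=camera(n); c["R"]=cv2.Rodrigues(np.array(c["rvec"]))[0]; c["t"]=np.array(c["tvec"]).ravel(); c["C"]=-c["R"].T@c["t"]; c["K"]=np.array(c["mtx"]); return c
def onplane(c,uv,z):
    uv=np.atleast_2d(np.array(uv,float)); d=np.c_[uv,np.ones(len(uv))]@np.linalg.inv(c["K"]).T@c["R"]
    s=(z-c["C"][2])/d[:,2]; return c["C"]+d*s[:,None]
def proj(c,P):
    return cv2.projectPoints(np.atleast_2d(np.array(P,float)),c["R"],c["t"],c["K"],None)[0].reshape(-1,2)
def big(c,box,f,name):
    x0,y0,x1,y1=box; im=cv2.resize(c["pixels"][y0:y1,x0:x1],None,fx=f,fy=f,interpolation=cv2.INTER_CUBIC); cv2.imwrite("pics/"+name,im)
E
python3 - <<'E'
from h import *
t=cam("top");s=cam("scene")
print(t["C"],s["C"])
big(t,(80,130,280,290),4,"t1.png"); big(t,(280,120,410,260),4,"t2.png"); big(s,(140,110,400,310),3,"s1.png")
E
```

```text
[0.27824533 0.00378684 1.16339331] [0.8397531  0.69727404 0.68854595]
```

View pics/t1.png

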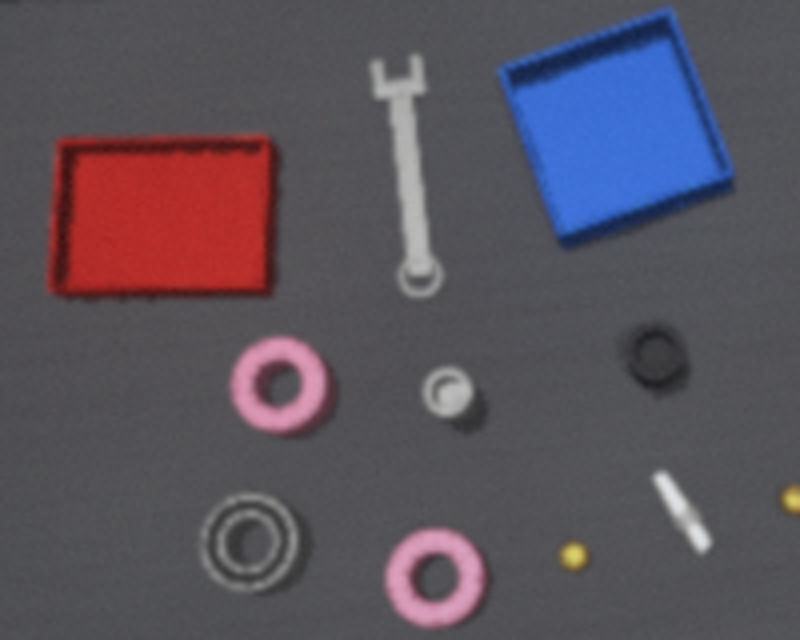

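View pics/t2.png

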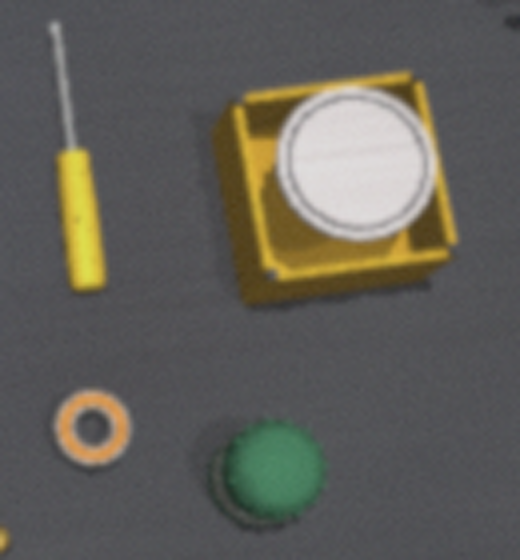

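View pics/s1.png

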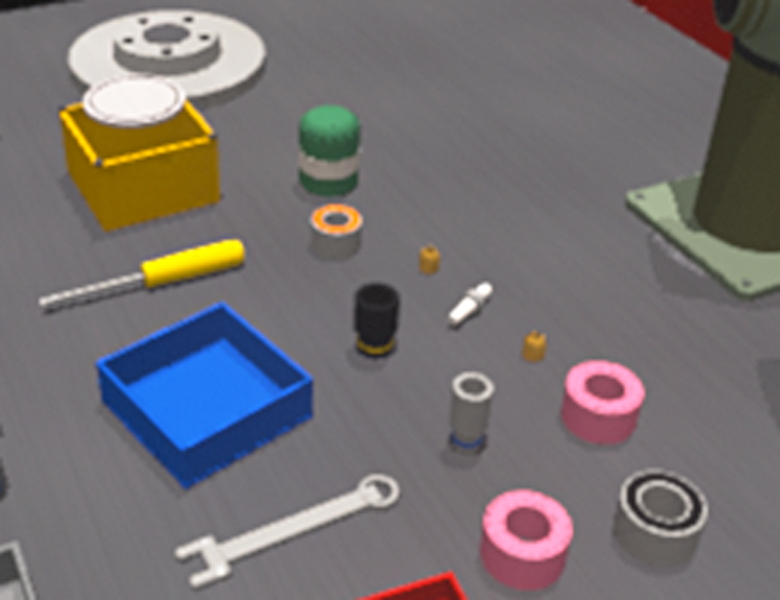

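```bash
cat > m.py <<'E'
from h import *
def mask(c,n):
    p=c["pixels"]; h=cv2.cvtColor(p,cv2.COLOR_BGR2HSV); H,S,V=cv2.split(h)
    return dict(red=(((H<6)|(H>174))&(S>180)&(V>90)),blue=(H>100)&(H<125)&(S>130)&(V>60),green=(H>60)&(H<90)&(S>90),orange=(H>5)&(H<17)&(S>100)&(V>150),
      yel=(H>18)&(H<28)&(S>150)&(V>60),white=(V>160)&(S<40),light=(V>115)&(S<60),dark=(V<55),dark2=(V<70))[n].astype(np.uint8)
def blob(c,n,box,close=0):
    m=mask(c,n); x0,y0,x1,y1=box; k=np.zeros_like(m);k[y0:y1,x0:x1]=m[y0:y1,x0:x1]
    if close:k=cv2.morphologyEx(k,cv2.MORPH_CLOSE,np.ones((close,close)))
    cs=cv2.findContours(k,cv2.RETR_EXTERNAL,cv2.CHAIN_APPROX_NONE)[0]
    return max(cs,key=cv2.contourArea)
E
python3 - <<'E'
from m import *
t=cam("top");s=cam("scene")
def rep(nm,c,n,box,z,close=3):
    k=blob(c,n,box,close); (x,y),(w,h),a=cv2.fitEllipse(k); P=onplane(c,[x,y],z)[0]
    Q=onplane(c,k.reshape(-1,2),z)[:,:2]; (qx,qy),r=cv2.minEnclosingCircle(Q.astype(np.float32))
    (ex,ey),ax,_=cv2.fitEllipse((Q*1000).astype(np.float32))
    print(nm,"px",round(x,1),round(y,1),"P",P.round(4),"worldfit",round(ex,1),round(ey,1),np.round(ax,1))
rep("wide t",t,"light",(125,248,158,283),.037,5)
rep("wide s",s,"light",(343,262,378,285),.037,5)
rep("small t",t,"orange",(290,215,315,240),.032)
rep("small s",s,"orange",(240,175,265,195),.032)
rep("chrome t",t,"light",(183,218,202,238),.065)
rep("black t",t,"dark",(233,206,256,231),.060)
rep("filter t",t,"green",(330,220,365,255),.080)
rep("plat t",t,"white",(345,135,392,185),.110)
rep("plat s",s,"white",(165,133,205,155),.110)
for nm,n,box,z in(("red","red",(85,155,155,210),.03),("blue","blue",(200,130,268,195),.045)):
    k=blob(t,n,box,3); r=cv2.minAreaRect((onplane(t,k.reshape(-1,2),z)[:,:2]*1000).astype(np.float32)); print(nm,r)
E
```

```text
wide t px 141.9 265.1 P [0.3554 0.2865 0.037 ] worldfit 355.6 286.5 [58.5 60.9]
wide s px 360.1 272.6 P [0.3482 0.2774 0.037 ] worldfit 347.3 276.4 [71.2 98.6]
small t px 302.9 226.4 P [ 0.4142 -0.1546  0.032 ] worldfit 414.3 -154.6 [42.5 44.5]
small s px 251.7 182.5 P [ 0.413 -0.154  0.032] worldfit 412.9 -154.3 [46.1 48.9]
chrome t px 191.4 227.5 P [0.4383 0.144  0.065 ] worldfit 438.3 144.0 [30.1 30.7]
black t px 244.1 219.6 P [0.4453 0.0032 0.06  ] worldfit 445.4 3.2 [30.7 37.3]
filter t px 348.2 236.9 P [ 0.3688 -0.2614  0.08  ] worldfit 369.0 -261.4 [57.8 61. ]
plat t px 368.6 160.4 P [ 0.5597 -0.3381  0.11  ] worldfit 560.2 -338.1 [100.2 100.9]
plat s px 183.6 141.2 P [ 0.5594 -0.345   0.11  ] worldfit 558.8 -347.1 [114.9 137.5]
red ((587.89306640625, 337.05987548828125), (149.36593627929688, 106.2730712890625), 83.99784088134766)
blue ((614.3930053710938, 14.861274719238281), (139.78269958496094, 130.97384643554688), 14.178594589233398)
```

The measured points have sensible heights and sizes, apart from the wide bearing's scene reading, where the mask was poor. I'll approach it and refine with the wrist camera.

```bash
cat > go.py <<'E'
import sys
from h import *
from scipy.spatial.transform import Rotation as Ro
def go(x,y,z,jaw=None):
    o=bot.observe(); q=o["eef_rot"]; R=Ro.from_quat([q[1],q[2],q[3],q[0]]).as_matrix()
    p=np.array(o["ee_pos"]); d=np.array([x,y,z])-p
    out={}
    # level correction + jaw angle
    if jaw is None: a=np.arctan2(R[1,1],R[0,1])
    else:
        a=np.radians(jaw); c=np.arctan2(R[1,1],R[0,1])
        while a-c>np.pi/2:a-=np.pi
        while a-c<-np.pi/2:a+=np.pi
    Y=np.array([np.cos(a),np.sin(a),0]);Z=np.array([0,0,-1.]);X=np.cross(Y,Z)
    D=R.T@np.c_[X,Y,Z]; rv=np.degrees(Ro.from_matrix(D).as_rotvec())
    print("t",round(o["clock"],1),"pos",(p*1000).round(1),"jaw",round(np.degrees(np.arctan2(R[1,1],R[0,1])),1),"F",np.round(o["force"],1),"w",round(o["gripper_width"]*1000,1),"q",np.round(o["joint_positions"],2))
    print("delta now-tool mm",(R.T@d*1000).round(1),"in target-tool",(np.c_[X,Y,Z].T@d*1000).round(1),"rot",rv.round(1))
if __name__=="__main__": go(*map(float,sys.argv[1:]))
E
python3 go.py .3555 .2865 .14 90
```

```text
t 0.3 pos [191.  542.1 202.6] jaw 70.6 F [-0.1 -0.4  0.4] w 85.6 q [ 1.08  0.21  1.54 -0.    1.39 -0.15]
delta now-tool mm [-240.1 -186.4   62.7] in target-tool [-164.5 -255.6   62.6] rot [ -0.   -0.  -19.4]
```

Call:
apply_moves(
  moves=[
    {"az": -6.5},
    {"az": -6.5},
    {"az": -6.5},
    {"tx": -24,"ty": -37,"tz": 6},
    {"tx": -24,"ty": -37,"tz": 6},
    {"tx": -24,"ty": -37,"tz": 6},
    {"tx": -24,"ty": -37,"tz": 6},
    {"tx": -24,"ty": -37,"tz": 6},
  ],
  fingers=85,
)

```text
schema error: expected keys tx, ty, tz, ax, ay, az
```

```bash
python3 go.py .3555 .2865 .14 90
```

```text
t 0.3 pos [191.  542.1 202.6] jaw 70.6 F [-0.1 -0.4  0.4] w 85.6 q [ 1.08  0.21  1.54 -0.    1.39 -0.15]
delta now-tool mm [-240.1 -186.4   62.7] in target-tool [-164.5 -255.6   62.6] rot [ -0.   -0.  -19.4]
```

All keys needed.

Call:
apply_moves(
  moves=[
    {"tx": 0,"ty": 0,"tz": 0,"ax": 0,"ay": 0,"az": -6.5},
    {"tx": 0,"ty": 0,"tz": 0,"ax": 0,"ay": 0,"az": -6.5},
    {"tx": 0,"ty": 0,"tz": 0,"ax": 0,"ay": 0,"az": -6.5},
    {"tx": -24,"ty": -37,"tz": 6,"ax": 0,"ay": 0,"az": 0},
    {"tx": -24,"ty": -37,"tz": 6,"ax": 0,"ay": 0,"az": 0},
    {"tx": -24,"ty": -37,"tz": 6,"ax": 0,"ay": 0,"az": 0},
    {"tx": -24,"ty": -37,"tz": 6,"ax": 0,"ay": 0,"az": 0},
    {"tx": -24,"ty": -37,"tz": 6,"ax": 0,"ay": 0,"az": 0},
  ],
  fingers=85,
)

```text
clock: 1.15
ee_pos: [0.3158, 0.3594, 0.1727]
eef_rot: [0.001, -0.014, 1.0, 0.003]
force: [0.0, 0.5, 0.8]
gripper_width: 0.0847
```

```bash
python3 go.py .3555 .2865 .14 90
```

```text
t 1.1 pos [315.8 359.4 172.7] jaw 91.6 F [0.  0.5 0.8] w 84.7 q [ 0.67  0.02  1.81  0.    1.3  -0.93]
delta now-tool mm [-37.5 -74.2  32.5] in target-tool [-39.7 -72.9  32.7] rot [0.3 0.2 1.6]
```

Tracking is good.

Call:
apply_moves(
  moves=[
    {"tx": -14,"ty": -26,"tz": 5,"ax": 0,"ay": 0,"az": 0},
    {"tx": -14,"ty": -26,"tz": 5,"ax": 0,"ay": 0,"az": 0},
    {"tx": -10,"ty": -20,"tz": 0,"ax": 0,"ay": 0,"az": 1},
    {"tx": 0,"ty": 0,"tz": 0,"ax": 0,"ay": 0,"az": 0},
    {"tx": 0,"ty": 0,"tz": 0,"ax": 0,"ay": 0,"az": 0},
    {"tx": 0,"ty": 0,"tz": 0,"ax": 0,"ay": 0,"az": 0},
    {"tx": 0,"ty": 0,"tz": 0,"ax": 0,"ay": 0,"az": 0},
    {"tx": 0,"ty": 0,"tz": 0,"ax": 0,"ay": 0,"az": 0},
  ],
)

```text
clock: 1.95
ee_pos: [0.3583, 0.2833, 0.1621]
eef_rot: [0.002, -0.002, 1.0, 0.003]
force: [0.2, -0.7, 0.4]
gripper_width: 0.0851
```

```bash
python3 go.py .3555 .2865 .14 90
python3 - <<'E'
from h import *
c=cam("wrist"); cv2.imwrite("pics/w1.png",c["pixels"]); print(proj(c,[[.3555,.2865,.037],bot.observe()["ee_pos"]]))
E
```

```text
t 1.9 pos [358.3 283.3 162.1] jaw 90.3 F [ 0.2 -0.7  0.4] w 85.1 q [ 0.48 -0.01  1.87  0.    1.28 -1.1 ]
delta now-tool mm [ 2.9  3.  22.1] in target-tool [ 2.8  3.2 22.1] rot [0.3 0.2 0.3]
[[259.55442755 174.97885115]
 [257.61760805 227.34979243]]
```

View pics/w1.png

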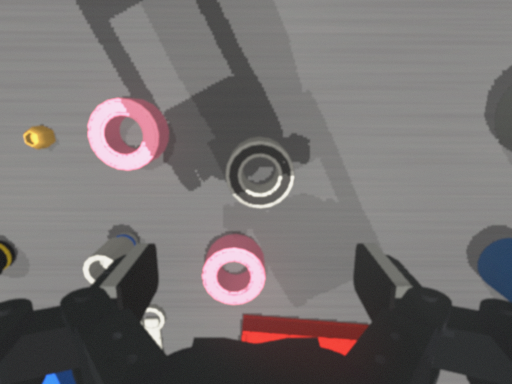

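The wrist view shows the wide bearing centred at about (260,174), against a predicted (260,175), so the position holds. The pink ring at (233,270) is clear of the jaws. Descending.

Call:
apply_moves(
  moves=[
    {"tx": 3,"ty": 3,"tz": 20,"ax": 0.3,"ay": 0.2,"az": 0},
    {"tx": 0,"ty": 0,"tz": 35,"ax": 0,"ay": 0,"az": 0},
    {"tx": 0,"ty": 0,"tz": 35,"ax": 0,"ay": 0,"az": 0},
    {"tx": 0,"ty": 0,"tz": 30,"ax": 0,"ay": 0,"az": 0},
    {"tx": 0,"ty": 0,"tz": 20,"ax": 0,"ay": 0,"az": 0},
    {"tx": 0,"ty": 0,"tz": 8,"ax": 0,"ay": 0,"az": 0},
    {"tx": 0,"ty": 0,"tz": 0,"ax": 0,"ay": 0,"az": 0},
    {"tx": 0,"ty": 0,"tz": 0,"ax": 0,"ay": 0,"az": 0},
  ],
)

```text
clock: 2.8
ee_pos: [0.3577, 0.2929, 0.0129]
eef_rot: [0.004, -0.006, 1.0, 0.003]
force: [0.2, 1.4, 0.2]
gripper_width: 0.0848
```

```bash
python3 go.py .3555 .2865 -.003 90
```

```text
t 2.8 pos [357.7 292.9  12.9] jaw 90.7 F [0.2 1.4 0.2] w 84.8 q [ 0.5   0.22  1.97  0.    0.93 -1.09]
delta now-tool mm [ 2.4 -6.4 15.8] in target-tool [ 2.2 -6.4 15.9] rot [0.3 0.5 0.7]
```

Call:
apply_moves(
  moves=[
    {"tx": 2,"ty": -6,"tz": 0,"ax": 0.3,"ay": 0.5,"az": 0.7},
    {"tx": 0,"ty": 0,"tz": 8,"ax": 0,"ay": 0,"az": 0},
    {"tx": 0,"ty": 0,"tz": 7,"ax": 0,"ay": 0,"az": 0},
    {"tx": 0,"ty": 0,"tz": 0,"ax": 0,"ay": 0,"az": 0},
    {"tx": 0,"ty": 0,"tz": 0,"ax": 0,"ay": 0,"az": 0},
    {"tx": 0,"ty": 0,"tz": 0,"ax": 0,"ay": 0,"az": 0},
    {"tx": 0,"ty": 0,"tz": 0,"ax": 0,"ay": 0,"az": 0},
    {"tx": 0,"ty": 0,"tz": 0,"ax": 0,"ay": 0,"az": 0},
  ],
)

```text
clock: 3.6
ee_pos: [0.3594, 0.2883, 0.0007]
eef_rot: [0.003, 0.0, 1.0, 0.002]
force: [0.3, 0.9, -0.1]
gripper_width: 0.0847
```

```bash
python3 go.py .3555 .2865 -.003 90
python3 - <<'E'
from h import *
c=cam("wrist"); cv2.imwrite("pics/w2.png",c["pixels"])
E
```

```text
t 3.6 pos [359.4 288.3   0.7] jaw 90.0 F [ 0.3  0.9 -0.1] w 84.7 q [ 0.49  0.25  1.98  0.    0.91 -1.08]
delta now-tool mm [ 4.  -1.8  3.7] in target-tool [ 3.9 -1.8  3.7] rot [ 0.2  0.4 -0. ]
```

View pics/w2.png

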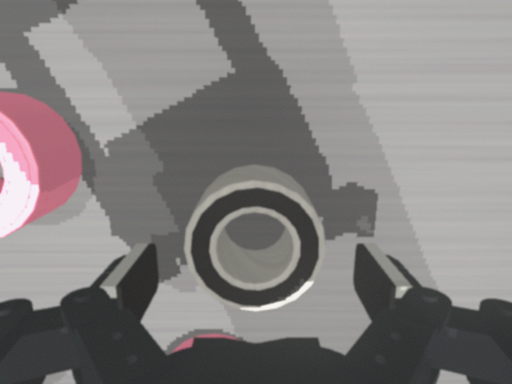

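Run:
```python
from m import *
c=cam("wrist"); print(onplane(c,[[254.5,244]],.037), bot.observe()["ee_pos"], proj(c,[[.3555,.2865,.037]]))
```

```text
[[0.3530713  0.28662576 0.037     ]] [0.35946699 0.2883447  0.00070753] [[254.22625746 249.04668862]]
```

Call:
apply_moves(
  moves=[
    {"tx": 5,"ty": -2,"tz": 3,"ax": 0.2,"ay": 0.4,"az": 0},
    {"tx": 0,"ty": 0,"tz": 0,"ax": 0,"ay": 0,"az": 0},
    {"tx": 0,"ty": 0,"tz": 0,"ax": 0,"ay": 0,"az": 0},
    {"tx": 0,"ty": 0,"tz": 0,"ax": 0,"ay": 0,"az": 0},
    {"tx": 0,"ty": 0,"tz": 0,"ax": 0,"ay": 0,"az": 0},
    {"tx": 0,"ty": 0,"tz": 0,"ax": 0,"ay": 0,"az": 0},
    {"tx": 0,"ty": 0,"tz": 0,"ax": 0,"ay": 0,"az": 0},
    {"tx": 0,"ty": 0,"tz": 0,"ax": 0,"ay": 0,"az": 0},
  ],
)

```text
clock: 4.5
ee_pos: [0.354, 0.2862, -0.0026]
eef_rot: [-0.0, 0.0, 1.0, 0.0]
force: [-0.2, -0.2, -0.0]
gripper_width: 0.085
```

Call:
apply_moves(
  moves=[
    {"tx": 0,"ty": 0,"tz": 0,"ax": 0,"ay": 0,"az": 0},
    {"tx": 0,"ty": 0,"tz": 0,"ax": 0,"ay": 0,"az": 0},
    {"tx": 0,"ty": 0,"tz": 0,"ax": 0,"ay": 0,"az": 0},
    {"tx": 0,"ty": 0,"tz": 0,"ax": 0,"ay": 0,"az": 0},
    {"tx": 0,"ty": 0,"tz": 0,"ax": 0,"ay": 0,"az": 0},
    {"tx": 0,"ty": 0,"tz": 0,"ax": 0,"ay": 0,"az": 0},
    {"tx": 0,"ty": 0,"tz": 0,"ax": 0,"ay": 0,"az": 0},
    {"tx": 0,"ty": 0,"tz": 0,"ax": 0,"ay": 0,"az": 0},
  ],
  fingers=50,
)

```text
clock: 5.3
ee_pos: [0.3542, 0.2868, -0.001]
eef_rot: [-0.001, 0.001, 1.0, 0.0]
force: [-0.6, -0.2, 2.2]
gripper_width: 0.0603
```

```bash
python3 go.py .3555 .2865 -.003 90
python3 - <<'E'
from h import *
c=cam("wrist"); cv2.imwrite("pics/w3.png",c["pixels"])
E
```

```text
t 5.3 pos [354.2 286.8  -1. ] jaw 89.9 F [-0.6 -0.2  2.2] w 60.3 q [ 0.49  0.25  1.99  0.    0.91 -1.08]
delta now-tool mm [-1.3 -0.3  2. ] in target-tool [-1.3 -0.3  2. ] rot [ 0.1 -0.1 -0.1]
```

View pics/w3.png

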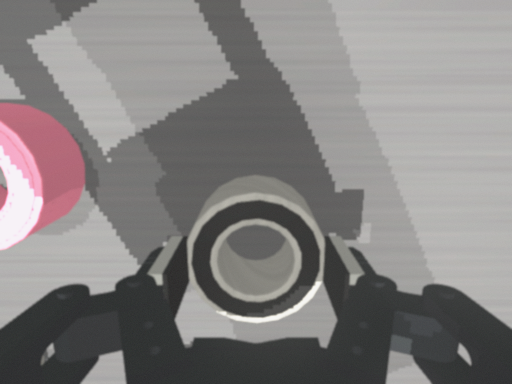

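Call:
apply_moves(
  moves=[
    {"tx": 0,"ty": 0,"tz": 0,"ax": 0,"ay": 0,"az": 0},
    {"tx": 0,"ty": 0,"tz": 0,"ax": 0,"ay": 0,"az": 0},
    {"tx": 0,"ty": 0,"tz": 0,"ax": 0,"ay": 0,"az": 0},
    {"tx": 0,"ty": 0,"tz": 0,"ax": 0,"ay": 0,"az": 0},
    {"tx": 0,"ty": 0,"tz": 0,"ax": 0,"ay": 0,"az": 0},
    {"tx": 0,"ty": 0,"tz": 0,"ax": 0,"ay": 0,"az": 0},
    {"tx": 0,"ty": 0,"tz": 0,"ax": 0,"ay": 0,"az": 0},
    {"tx": 0,"ty": 0,"tz": 0,"ax": 0,"ay": 0,"az": 0},
  ],
  fingers=45,
)

```text
clock: 6.15
ee_pos: [0.3543, 0.2868, -0.001]
eef_rot: [-0.001, 0.001, 1.0, 0.0]
force: [0.2, -0.4, 1.0]
gripper_width: 0.06
```

```bash
python3 go.py .3555 .2865 -.003 90
python3 - <<'E'
from h import *
c=cam("wrist"); cv2.imwrite("pics/w4.png",c["pixels"])
print(onplane(c,[[256,260.5]],.037),proj(c,bot.observe()["ee_pos"]))
E
```

```text
t 6.2 pos [354.3 286.8  -1. ] jaw 89.9 F [ 0.2 -0.4  1. ] w 60.0 q [ 0.49  0.25  1.99  0.    0.91 -1.08]
delta now-tool mm [-1.2 -0.3  2. ] in target-tool [-1.2 -0.3  2. ] rot [ 0.1 -0.1 -0.1]
[[0.35530406 0.28585495 0.037     ]] [[257.58165995 227.40093075]]
```

View pics/w4.png

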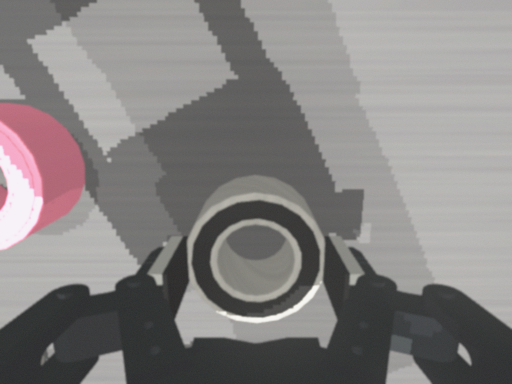

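Call:
apply_moves(
  moves=[
    {"tx": 0,"ty": 0,"tz": -5,"ax": 0,"ay": 0,"az": 0},
    {"tx": 0,"ty": 0,"tz": -15,"ax": 0,"ay": 0,"az": 0},
    {"tx": 0,"ty": 0,"tz": -25,"ax": 0,"ay": 0,"az": 0},
    {"tx": 0,"ty": 0,"tz": -35,"ax": 0,"ay": 0,"az": 0},
    {"tx": 0,"ty": 0,"tz": -40,"ax": 0,"ay": 0,"az": 0},
    {"tx": 0,"ty": 0,"tz": -40,"ax": 0,"ay": 0,"az": 0},
    {"tx": 0,"ty": 0,"tz": -20,"ax": 0,"ay": 0,"az": 0},
    {"tx": 0,"ty": 0,"tz": 0,"ax": 0,"ay": 0,"az": 0},
  ],
)

```text
clock: 7.0
ee_pos: [0.3466, 0.2821, 0.1775]
eef_rot: [-0.01, 0.0, 1.0, -0.005]
force: [0.5, -0.1, -3.7]
gripper_width: 0.0598
```

```bash
python3 go.py .56 -.338 .19 90
python3 - <<'E'
from h import *
c=cam("wrist"); cv2.imwrite("pics/w5.png",c["pixels"])
E
```

```text
t 7.0 pos [346.6 282.1 177.5] jaw 90.0 F [ 0.5 -0.1 -3.7] w 59.8 q [ 0.49 -0.03  1.85  0.    1.34 -1.08]
delta now-tool mm [-213.7 -620.1  -10.7] in target-tool [-213.4 -620.1  -12.5] rot [-0.6 -1.2 -0. ]
```

View pics/w5.png

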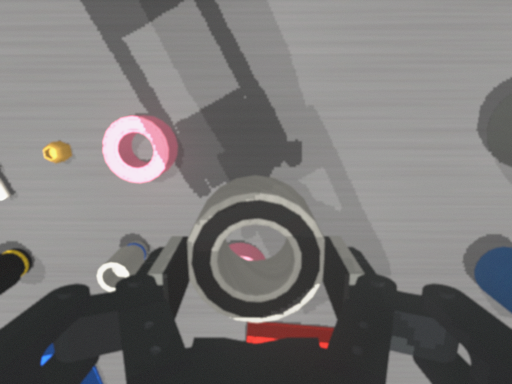

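Held, with 3.7 N of load. Carrying it to the holder.

Call:
apply_moves(
  moves=[
    {"tx": -6,"ty": -18,"tz": -5,"ax": -0.3,"ay": -0.6,"az": 0},
    {"tx": -12,"ty": -36,"tz": -5,"ax": -0.3,"ay": -0.6,"az": 0},
    {"tx": -15,"ty": -43,"tz": -2,"ax": 0,"ay": 0,"az": 0},
    {"tx": -15,"ty": -43,"tz": 0,"ax": 0,"ay": 0,"az": 0},
    {"tx": -15,"ty": -43,"tz": 0,"ax": 0,"ay": 0,"az": 0},
    {"tx": -15,"ty": -43,"tz": 0,"ax": 0,"ay": 0,"az": 0},
    {"tx": -15,"ty": -43,"tz": 0,"ax": 0,"ay": 0,"az": 0},
    {"tx": -15,"ty": -43,"tz": 0,"ax": 0,"ay": 0,"az": 0},
  ],
)

```text
clock: 7.85
ee_pos: [0.4414, -0.0366, 0.1658]
eef_rot: [-0.018, -0.006, 1.0, 0.0]
force: [0.5, 1.0, -5.2]
gripper_width: 0.0599
```

```bash
python3 go.py .56 -.338 .19 90
```

```text
t 7.8 pos [441.4 -36.6 165.8] jaw 90.7 F [ 0.5  1.  -5.2] w 59.9 q [-0.27 -0.02  1.86 -0.01  1.33 -1.85]
delta now-tool mm [-114.  -302.8  -28.6] in target-tool [-118.6 -301.4  -24.2] rot [ 0.  -2.1  0.7]
```

Call:
apply_moves(
  moves=[
    {"tx": -15,"ty": -40,"tz": -8,"ax": 0,"ay": -1,"az": 0},
    {"tx": -16,"ty": -40,"tz": -8,"ax": 0,"ay": -1,"az": 0},
    {"tx": -16,"ty": -40,"tz": -6,"ax": 0,"ay": 0,"az": 0},
    {"tx": -16,"ty": -40,"tz": -5,"ax": 0,"ay": 0,"az": 0},
    {"tx": -16,"ty": -40,"tz": -5,"ax": 0,"ay": 0,"az": 0},
    {"tx": -14,"ty": -36,"tz": 0,"ax": 0,"ay": 0,"az": 0},
    {"tx": -8,"ty": -20,"tz": 0,"ax": 0,"ay": 0,"az": 0},
    {"tx": 0,"ty": 0,"tz": 0,"ax": 0,"ay": 0,"az": 0},
  ],
)

```text
clock: 8.65
ee_pos: [0.5332, -0.302, 0.1642]
eef_rot: [-0.02, -0.001, 1.0, 0.011]
force: [-0.7, 0.7, -4.8]
gripper_width: 0.06
```

```bash
python3 go.py .56 -.338 .17 90
```

```text
t 8.7 pos [ 533.2 -302.   164.2] jaw 90.1 F [-0.7  0.7 -4.8] w 60.0 q [-0.65  0.35  1.44 -0.01  1.39 -2.22]
delta now-tool mm [-26.4 -35.9  -7.6] in target-tool [-26.8 -36.   -5.8] rot [ 1.3 -2.3  0.1]
```

Call:
apply_moves(
  moves=[
    {"tx": -13,"ty": -18,"tz": -3,"ax": 0.7,"ay": -1.2,"az": 0},
    {"tx": -13,"ty": -18,"tz": -3,"ax": 0.6,"ay": -1.1,"az": 0},
    {"tx": 0,"ty": 0,"tz": 0,"ax": 0,"ay": 0,"az": 0},
    {"tx": 0,"ty": 0,"tz": 0,"ax": 0,"ay": 0,"az": 0},
    {"tx": 0,"ty": 0,"tz": 0,"ax": 0,"ay": 0,"az": 0},
    {"tx": 0,"ty": 0,"tz": 0,"ax": 0,"ay": 0,"az": 0},
    {"tx": 0,"ty": 0,"tz": 0,"ax": 0,"ay": 0,"az": 0},
    {"tx": 0,"ty": 0,"tz": 0,"ax": 0,"ay": 0,"az": 0},
  ],
)

```text
clock: 9.45
ee_pos: [0.55, -0.3276, 0.1499]
eef_rot: [-0.013, -0.002, 1.0, 0.012]
force: [-0.3, 0.1, -5.6]
gripper_width: 0.06
```

```bash
python3 go.py .56 -.338 .17 90
python3 - <<'E'
from h import *
for n in("wrist","scene","top"):
    c=cam(n); cv2.imwrite(f"pics/{n}6.png",c["pixels"]); print(n,proj(c,[[.56,-.338,.11]]))
E
```

```text
t 9.4 pos [ 550.  -327.6  149.9] jaw 90.2 F [-0.3  0.1 -5.6] w 60.0 q [-0.67  0.41  1.39  0.    1.38 -2.25]
delta now-tool mm [ -9.5 -10.  -20.6] in target-tool [-10.  -10.4 -20.1] rot [ 1.3 -1.5  0.2]
wrist [[240.50128308 221.77198978]]
scene [[184.10792383 142.1997466 ]]
top [[368.55774489 160.32286045]]
```

View pics/wrist6.png

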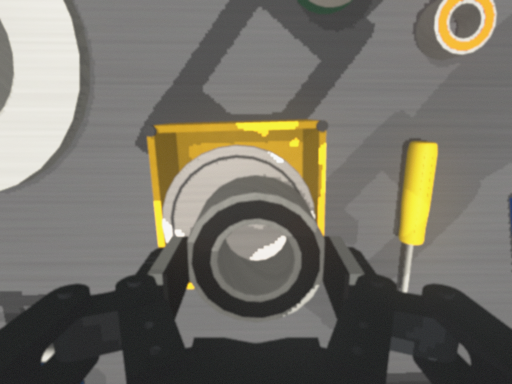

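View pics/scene6.png

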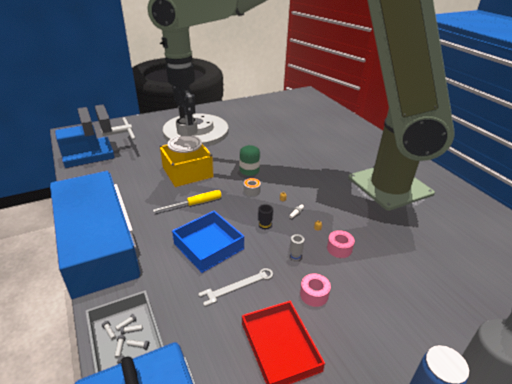

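The wrist view shows the platform's left edge at about x=162, behind the held ring centred at about (256,258). The scene view shows the arm over the holder at (184,142). I'll check the centre against the box rim's corners.

Run:
```python
from m import *
c=cam("top"); p=np.array([[243,100],[412,76],[455,248],[270,276]])/4+[280,120]-.4
Q=onplane(c,p,.08); print(Q.round(4),Q.mean(0),[np.linalg.norm(Q[i]-Q[(i+1)%4]) for i in range(4)])
# held ring in wrist view: at height TCP+1+37mm
w=cam("wrist"); o=bot.observe(); print(o["ee_pos"])
m=mask(w,"dark"); 
print(onplane(w,[[256,258.5]],o["ee_pos"][2]+.038))
```

```text
[[ 0.6201 -0.2786  0.08  ]
 [ 0.625  -0.3959  0.08  ]
 [ 0.5026 -0.404   0.08  ]
 [ 0.4966 -0.2782  0.08  ]] [ 0.56108271 -0.33916783  0.08      ] [np.float64(0.11746190445860323), np.float64(0.12268535806602578), np.float64(0.12598162307532282), np.float64(0.1235316110355533)]
[ 0.5502681  -0.32830236  0.15030852]
[[ 0.55126777 -0.33000687  0.18830852]]
```

Call:
apply_moves(
  moves=[
    {"tx": -5,"ty": -5,"tz": -3,"ax": 1.3,"ay": -1.5,"az": 0},
    {"tx": -5,"ty": -5,"tz": 0,"ax": 0,"ay": 0,"az": 0},
    {"tx": 0,"ty": 0,"tz": 0,"ax": 0,"ay": 0,"az": 0},
    {"tx": 0,"ty": 0,"tz": 0,"ax": 0,"ay": 0,"az": 0},
    {"tx": 0,"ty": 0,"tz": 0,"ax": 0,"ay": 0,"az": 0},
    {"tx": 0,"ty": 0,"tz": 0,"ax": 0,"ay": 0,"az": 0},
    {"tx": 0,"ty": 0,"tz": 0,"ax": 0,"ay": 0,"az": 0},
    {"tx": 0,"ty": 0,"tz": 0,"ax": 0,"ay": 0,"az": 0},
  ],
)

```text
clock: 10.5
ee_pos: [0.5606, -0.3389, 0.1529]
eef_rot: [-0.0, -0.002, 1.0, 0.001]
force: [-1.0, -0.3, -4.7]
gripper_width: 0.0602
```

```bash
python3 go.py .56 -.338 .15 90
```

```text
t 10.5 pos [ 560.6 -338.9  152.9] jaw 90.2 F [-1.  -0.3 -4.7] w 60.2 q [-0.68  0.41  1.38  0.    1.35 -2.25]
delta now-tool mm [0.6 0.9 2.9] in target-tool [0.6 0.9 2.9] rot [ 0.1 -0.   0.2]
```

Run:
```python
from h import *
c=cam("wrist"); p=c["pixels"].copy(); a=np.linspace(0,6.283,200)
q=proj(c,np.c_[.5605+.052*np.cos(a),-.3385+.052*np.sin(a),0*a+.11]); cv2.polylines(p,[q.round().astype(np.int32)],True,(0,0,255),1)
o=bot.observe()["ee_pos"]
q=proj(c,np.c_[o[0]+.032*np.cos(a),o[1]+.032*np.sin(a),0*a+o[2]+.038]); cv2.polylines(p,[q.round().astype(np.int32)],True,(0,255,0),1)
cv2.imwrite("pics/w7.png",p[100:340,100:400].repeat(2,0).repeat(2,1))
```

```text
(no output)
```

View pics/w7.png

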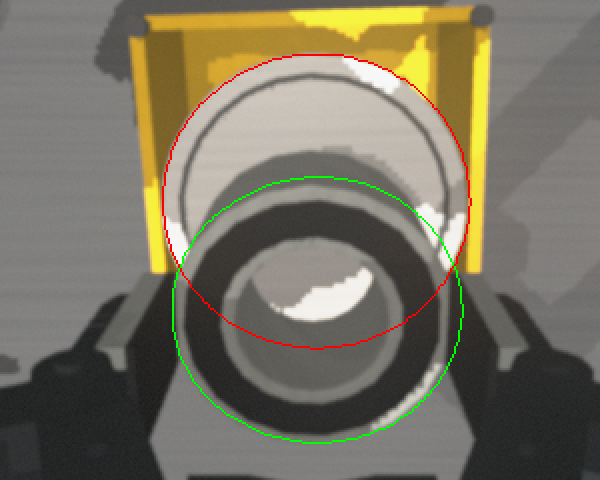

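The red platform outline fits and the ring is concentric with the tool. Lowering.

Call:
apply_moves(
  moves=[
    {"tx": 0,"ty": 0,"tz": 10,"ax": 0,"ay": 0,"az": 0},
    {"tx": 0,"ty": 0,"tz": 10,"ax": 0,"ay": 0,"az": 0},
    {"tx": 0,"ty": 0,"tz": 10,"ax": 0,"ay": 0,"az": 0},
    {"tx": 0,"ty": 0,"tz": 8,"ax": 0,"ay": 0,"az": 0},
    {"tx": 0,"ty": 0,"tz": 0,"ax": 0,"ay": 0,"az": 0},
    {"tx": 0,"ty": 0,"tz": 0,"ax": 0,"ay": 0,"az": 0},
    {"tx": 0,"ty": 0,"tz": 0,"ax": 0,"ay": 0,"az": 0},
    {"tx": 0,"ty": 0,"tz": 0,"ax": 0,"ay": 0,"az": 0},
  ],
)

```text
clock: 11.35
ee_pos: [0.5597, -0.3381, 0.1098]
eef_rot: [-0.001, -0.002, 1.0, 0.002]
force: [0.2, -0.5, -4.7]
gripper_width: 0.0602
```

```bash
python3 go.py .5605 -.3385 .076 90
```

```text
t 11.3 pos [ 559.7 -338.1  109.8] jaw 90.2 F [ 0.2 -0.5 -4.7] w 60.2 q [-0.68  0.45  1.42  0.    1.28 -2.25]
delta now-tool mm [-0.9 -0.5 33.8] in target-tool [-0.8 -0.4 33.8] rot [ 0.2 -0.1  0.2]
```

Call:
apply_moves(
  moves=[
    {"tx": -1,"ty": 0,"tz": 4,"ax": 0,"ay": 0,"az": 0},
    {"tx": 0,"ty": 0,"tz": 4,"ax": 0,"ay": 0,"az": 0},
    {"tx": 0,"ty": 0,"tz": 4,"ax": 0,"ay": 0,"az": 0},
    {"tx": 0,"ty": 0,"tz": 4,"ax": 0,"ay": 0,"az": 0},
    {"tx": 0,"ty": 0,"tz": 4,"ax": 0,"ay": 0,"az": 0},
    {"tx": 0,"ty": 0,"tz": 0,"ax": 0,"ay": 0,"az": 0},
    {"tx": 0,"ty": 0,"tz": 0,"ax": 0,"ay": 0,"az": 0},
    {"tx": 0,"ty": 0,"tz": 0,"ax": 0,"ay": 0,"az": 0},
  ],
)

```text
clock: 12.15
ee_pos: [0.562, -0.3391, 0.0913]
eef_rot: [0.0, -0.002, 1.0, 0.0]
force: [-0.8, 0.5, -2.4]
gripper_width: 0.0605
```

```bash
python3 go.py .5605 -.3385 .076 90
```

```text
t 12.2 pos [ 562.  -339.1   91.3] jaw 90.2 F [-0.8  0.5 -2.4] w 60.5 q [-0.68  0.48  1.43  0.    1.24 -2.25]
delta now-tool mm [ 1.5  0.6 15.3] in target-tool [ 1.5  0.6 15.3] rot [0.  0.  0.2]
```

Call:
apply_moves(
  moves=[
    {"tx": 1.5,"ty": 0.5,"tz": 4,"ax": 0,"ay": 0,"az": 0},
    {"tx": 0,"ty": 0,"tz": 4,"ax": 0,"ay": 0,"az": 0},
    {"tx": 0,"ty": 0,"tz": 4,"ax": 0,"ay": 0,"az": 0},
    {"tx": 0,"ty": 0,"tz": 2,"ax": 0,"ay": 0,"az": 0},
    {"tx": 0,"ty": 0,"tz": 0,"ax": 0,"ay": 0,"az": 0},
    {"tx": 0,"ty": 0,"tz": 0,"ax": 0,"ay": 0,"az": 0},
    {"tx": 0,"ty": 0,"tz": 0,"ax": 0,"ay": 0,"az": 0},
    {"tx": 0,"ty": 0,"tz": 0,"ax": 0,"ay": 0,"az": 0},
  ],
)

```text
clock: 12.95
ee_pos: [0.5619, -0.3392, 0.0781]
eef_rot: [0.002, -0.002, 1.0, -0.001]
force: [-0.3, 1.2, 0.8]
gripper_width: 0.0605
```

```bash
python3 go.py .5605 -.3385 .076 90
```

```text
t 12.9 pos [ 561.9 -339.2   78.1] jaw 90.2 F [-0.3  1.2  0.8] w 60.5 q [-0.68  0.49  1.44  0.    1.21 -2.25]
delta now-tool mm [1.4 0.8 2.1] in target-tool [1.4 0.7 2.1] rot [-0.1  0.2  0.2]
```

Call:
apply_moves(
  moves=[
    {"tx": 1,"ty": 0.5,"tz": 0,"ax": 0,"ay": 0,"az": 0},
    {"tx": 0,"ty": 0,"tz": 0,"ax": 0,"ay": 0,"az": 0},
    {"tx": 0,"ty": 0,"tz": 0,"ax": 0,"ay": 0,"az": 0},
    {"tx": 0,"ty": 0,"tz": 0,"ax": 0,"ay": 0,"az": 0},
    {"tx": 0,"ty": 0,"tz": 0,"ax": 0,"ay": 0,"az": 0},
    {"tx": 0,"ty": 0,"tz": 0,"ax": 0,"ay": 0,"az": 0},
    {"tx": 0,"ty": 0,"tz": 0,"ax": 0,"ay": 0,"az": 0},
    {"tx": 0,"ty": 0,"tz": 0,"ax": 0,"ay": 0,"az": 0},
  ],
  fingers=76,
)

```text
clock: 13.75
ee_pos: [0.5626, -0.3405, 0.0802]
eef_rot: [0.004, -0.002, 1.0, -0.003]
force: [0.3, 0.2, -0.2]
gripper_width: 0.0758
```

```bash
python3 go.py .5605 -.3385 .2 90;  python3 - <<'E'
from h import *
c=cam("wrist"); cv2.imwrite("pics/w8.png",c["pixels"])
E
```

```text
t 13.8 pos [ 562.6 -340.5   80.2] jaw 90.2 F [ 0.3  0.2 -0.2] w 75.8 q [-0.68  0.48  1.44  0.    1.21 -2.25]
delta now-tool mm [   1.1    1.4 -119.8] in target-tool [   2.1    2.  -119.8] rot [-0.3  0.5  0.2]
```

View pics/w8.png

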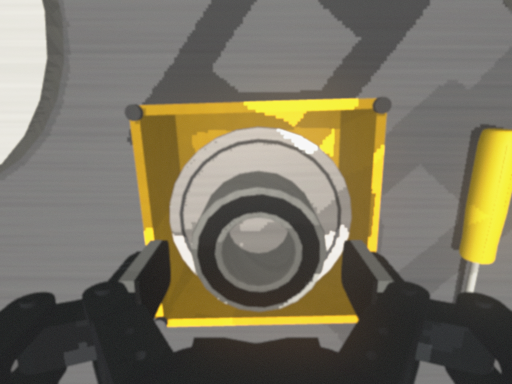

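Released; the wrist view shows the wide ring at about (259,249) sitting on the sunken platform, clear of both pads. Rising.

Call:
apply_moves(
  moves=[
    {"tx": 0,"ty": 1,"tz": -15,"ax": 0,"ay": 0,"az": 0},
    {"tx": 0,"ty": 0,"tz": -30,"ax": 0,"ay": 0,"az": 0},
    {"tx": 0,"ty": 0,"tz": -35,"ax": 0,"ay": 0,"az": 0},
    {"tx": 0,"ty": 0,"tz": -35,"ax": 0,"ay": 0,"az": 0},
    {"tx": 0,"ty": 0,"tz": -15,"ax": 0,"ay": 0,"az": 0},
    {"tx": 0,"ty": 0,"tz": 0,"ax": 0,"ay": 0,"az": 0},
    {"tx": 0,"ty": 0,"tz": 0,"ax": 0,"ay": 0,"az": 0},
    {"tx": 0,"ty": 0,"tz": 0,"ax": 0,"ay": 0,"az": 0},
  ],
  fingers=85,
)

```text
clock: 14.6
ee_pos: [0.5613, -0.3381, 0.2198]
eef_rot: [0.005, -0.002, 1.0, -0.003]
force: [-0.4, 0.8, -1.0]
gripper_width: 0.0854
```

```bash
python3 go.py .4142 -.1546 .12 90;  python3 - <<'E'
from h import *
c=cam("wrist"); cv2.imwrite("pics/w9.png",c["pixels"].copy())
t=cam("top"); big(t,(320,120,410,200),6,"t9.png")
E
```

```text
t 14.6 pos [ 561.3 -338.1  219.8] jaw 90.2 F [-0.4  0.8 -1. ] w 85.4 q [-0.67  0.36  1.32  0.    1.46 -2.25]
delta now-tool mm [147.4 184.6  97.3] in target-tool [147.1 183.5  99.8] rot [-0.3  0.5  0.2]
```

View pics/w9.png

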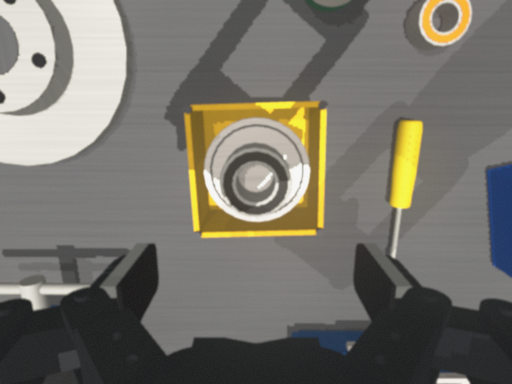

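View pics/t9.png

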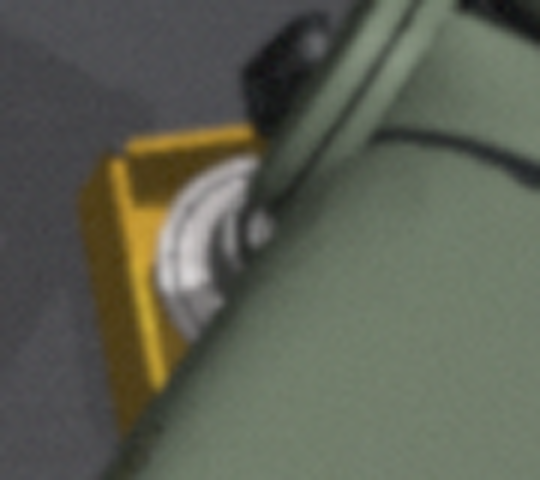

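Run:
```python
from m import *
c=cam("wrist")
big(c,(190,90,340,250),5,"w10.png")
k=blob(c,"dark2",(205,140,305,225)); e=cv2.fitEllipse(k); print(e,onplane(c,e[0],.113))
a=np.linspace(0,6.283,100);p=c["pixels"].copy()
x,y=onplane(c,e[0],.113)[0][:2]
Q=(onplane(c,k.reshape(-1,2),.113)[:,:2]*1000).astype(np.float32);print(cv2.fitEllipse(Q),cv2.minEnclosingCircle(Q))
k=blob(c,"white",(195,110,315,225),9);Q=(onplane(c,k.reshape(-1,2),.076)[:,:2]*1000).astype(np.float32);print(cv2.fitEllipse(Q),cv2.minEnclosingCircle(Q))
```

```text
((238.06259155273438, 205.2222137451172), (6.194263935089111, 22.10151481628418), 122.77188873291016) [[ 0.58162071 -0.35480059  0.113     ]]
((581.6517944335938, -354.7677307128906), (5.6765923500061035, 19.575170516967773), 145.85934448242188) ((579.591064453125, -354.3597412109375), 9.464917182922363)
((559.9981689453125, -339.3444519042969), (100.90685272216797, 101.43953704833984), 171.93228149414062) ((560.3899536132812, -339.3852844238281), 51.588111877441406)
```

View pics/w10.png

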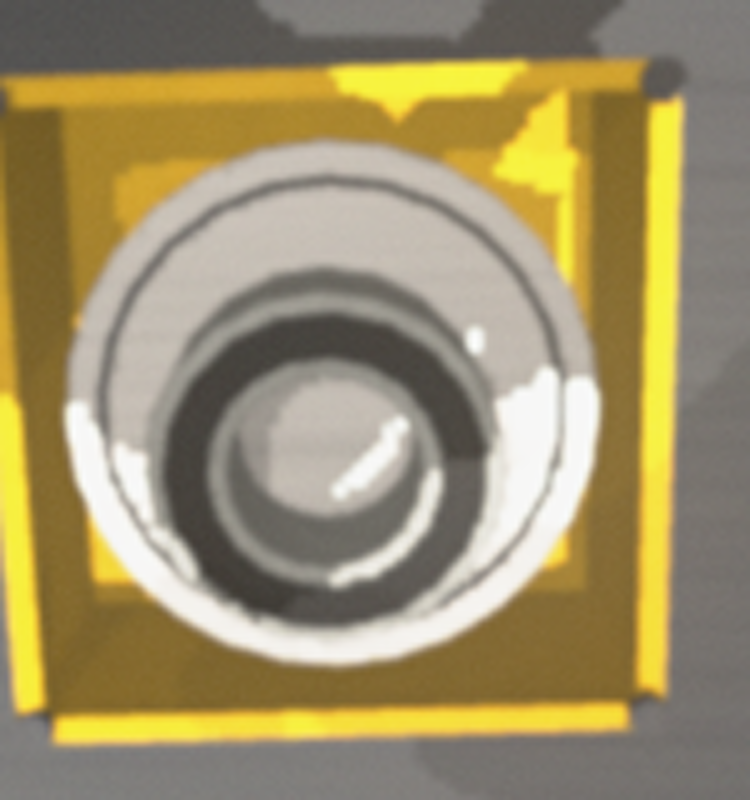

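Run:
```python
from m import *
c=cam("wrist")
for p in((327.5,468.5),(325,473)): print(onplane(c,[[190+p[0]/5-.4,90+p[1]/5-.4]],.113))
k=blob(c,"orange",(400,0,490,60)); 
Q=(onplane(c,k.reshape(-1,2),.032)[:,:2]*1000).astype(np.float32);print(cv2.fitEllipse(Q))
```

```text
[[ 0.56152476 -0.33979653  0.113     ]]
[[ 0.56232633 -0.34022592  0.113     ]]
((436.7713928222656, -155.26327514648438), (0.0005062200943939388, 5.476478576660156), 0.14143089950084686)
```

The wide bearing measures (0.562,-0.340) against the platform's (0.560,-0.339), about 2 mm off centre. Next, the small bearing.

Call:
apply_moves(
  moves=[
    {"tx": 20,"ty": 25,"tz": 0,"ax": -0.3,"ay": 0.5,"az": 0},
    {"tx": 28,"ty": 35,"tz": 5,"ax": 0,"ay": 0,"az": 0},
    {"tx": 28,"ty": 35,"tz": 10,"ax": 0,"ay": 0,"az": 0},
    {"tx": 28,"ty": 35,"tz": 15,"ax": 0,"ay": 0,"az": 0},
    {"tx": 25,"ty": 30,"tz": 15,"ax": 0,"ay": 0,"az": 0},
    {"tx": 15,"ty": 20,"tz": 15,"ax": 0,"ay": 0,"az": 0},
    {"tx": 0,"ty": 0,"tz": 0,"ax": 0,"ay": 0,"az": 0},
    {"tx": 0,"ty": 0,"tz": 0,"ax": 0,"ay": 0,"az": 0},
  ],
  fingers=75,
)

```text
clock: 15.6
ee_pos: [0.4066, -0.1502, 0.1481]
eef_rot: [-0.006, -0.001, 1.0, 0.004]
force: [-0.1, 0.4, 1.5]
gripper_width: 0.0748
```

```bash
python3 go.py .4142 -.1546 .10 90;  python3 - <<'E'
from m import *
c=cam("wrist"); cv2.imwrite("pics/w11.png",c["pixels"].copy())
k=blob(c,"orange",(150,100,400,300)); 
Q=(onplane(c,k.reshape(-1,2),.032)[:,:2]*1000).astype(np.float32);print(cv2.fitEllipse(Q))
E
```

```text
t 15.6 pos [ 406.6 -150.2  148.1] jaw 90.1 F [-0.1  0.4  1.5] w 74.8 q [-0.55 -0.03  1.92  0.    1.27 -2.13]
delta now-tool mm [-8.2 -4.7 48. ] in target-tool [-7.6 -4.4 48.1] rot [ 0.4 -0.7  0.1]
((413.0184631347656, -156.49990844726562), (38.270851135253906, 42.8841552734375), 51.5196647644043)
```

View pics/w11.png

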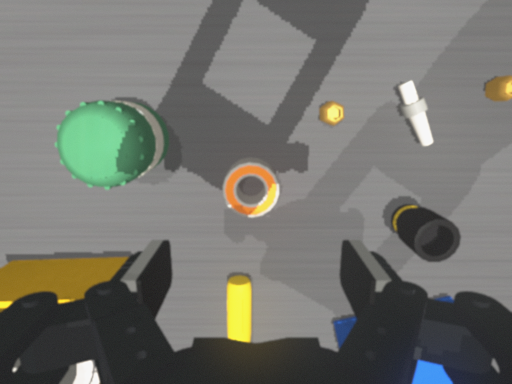

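Call:
apply_moves(
  moves=[
    {"tx": -7.5,"ty": -5,"tz": 10,"ax": 0.4,"ay": -0.7,"az": 0},
    {"tx": 0,"ty": 0,"tz": 30,"ax": 0,"ay": 0,"az": 0},
    {"tx": 0,"ty": 0,"tz": 30,"ax": 0,"ay": 0,"az": 0},
    {"tx": 0,"ty": 0,"tz": 25,"ax": 0,"ay": 0,"az": 0},
    {"tx": 0,"ty": 0,"tz": 15,"ax": 0,"ay": 0,"az": 0},
    {"tx": 0,"ty": 0,"tz": 0,"ax": 0,"ay": 0,"az": 0},
    {"tx": 0,"ty": 0,"tz": 0,"ax": 0,"ay": 0,"az": 0},
    {"tx": 0,"ty": 0,"tz": 0,"ax": 0,"ay": 0,"az": 0},
  ],
)

```text
clock: 16.45
ee_pos: [0.4286, -0.1685, 0.0416]
eef_rot: [0.009, 0.002, 1.0, -0.005]
force: [0.2, 0.1, -0.2]
gripper_width: 0.0748
```

```bash
python3 go.py .4142 -.1550 -.001 90;  python3 - <<'E'
from m import *
c=cam("wrist"); cv2.imwrite("pics/w12.png",c["pixels"].copy())
k=blob(c,"orange",(150,100,400,330)); 
Q=(onplane(c,k.reshape(-1,2),.032)[:,:2]*1000).astype(np.float32);print(cv2.fitEllipse(Q))
E
```

```text
t 16.4 pos [ 428.6 -168.5   41.6] jaw 89.8 F [ 0.2  0.1 -0.2] w 74.8 q [-0.56  0.16  1.97 -0.    0.99 -2.13]
delta now-tool mm [15.2 13.9 42.2] in target-tool [14.4 13.5 42.6] rot [-0.6  1.  -0.2]
((414.1148376464844, -155.02735900878906), (45.39659881591797, 45.54601287841797), 11.85218620300293)
```

View pics/w12.png

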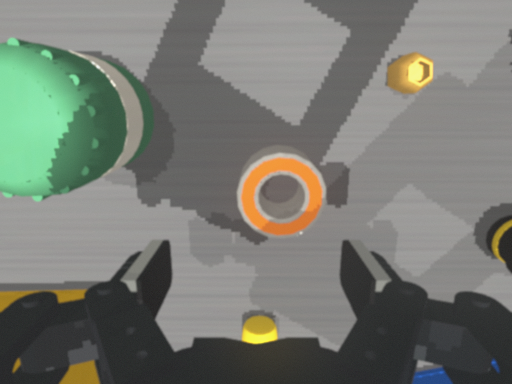

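Call:
apply_moves(
  moves=[
    {"tx": 7,"ty": 7,"tz": 0,"ax": -0.6,"ay": 1,"az": 0},
    {"tx": 7.5,"ty": 7,"tz": 0,"ax": 0,"ay": 0,"az": 0},
    {"tx": 0,"ty": 0,"tz": 0,"ax": 0,"ay": 0,"az": 0},
    {"tx": 0,"ty": 0,"tz": 0,"ax": 0,"ay": 0,"az": 0},
    {"tx": 0,"ty": 0,"tz": 7,"ax": 0,"ay": 0,"az": 0},
    {"tx": 0,"ty": 0,"tz": 7,"ax": 0,"ay": 0,"az": 0},
    {"tx": 0,"ty": 0,"tz": 0,"ax": 0,"ay": 0,"az": 0},
    {"tx": 0,"ty": 0,"tz": 0,"ax": 0,"ay": 0,"az": 0},
  ],
)

```text
clock: 17.3
ee_pos: [0.4151, -0.1543, 0.0293]
eef_rot: [0.002, 0.002, 1.0, -0.002]
force: [1.3, -0.0, -0.2]
gripper_width: 0.0751
```

```bash
python3 go.py .4142 -.1550 -.001 90
```

```text
t 17.3 pos [ 415.1 -154.3   29.3] jaw 89.8 F [ 1.3 -0.  -0.2] w 75.1 q [-0.55  0.16  2.01 -0.    0.97 -2.12]
delta now-tool mm [ 1.  -0.6 30.2] in target-tool [ 0.9 -0.7 30.3] rot [-0.2  0.2 -0.2]
```

Call:
apply_moves(
  moves=[
    {"tx": 1,"ty": -0.5,"tz": 8,"ax": 0,"ay": 0,"az": 0},
    {"tx": 0,"ty": 0,"tz": 8,"ax": 0,"ay": 0,"az": 0},
    {"tx": 0,"ty": 0,"tz": 7,"ax": 0,"ay": 0,"az": 0},
    {"tx": 0,"ty": 0,"tz": 5,"ax": 0,"ay": 0,"az": 0},
    {"tx": 0,"ty": 0,"tz": 0,"ax": 0,"ay": 0,"az": 0},
    {"tx": 0,"ty": 0,"tz": 0,"ax": 0,"ay": 0,"az": 0},
    {"tx": 0,"ty": 0,"tz": 0,"ax": 0,"ay": 0,"az": 0},
    {"tx": 0,"ty": 0,"tz": 0,"ax": 0,"ay": 0,"az": 0},
  ],
)

```text
clock: 18.1
ee_pos: [0.4139, -0.155, -0.002]
eef_rot: [0.001, 0.002, 1.0, -0.001]
force: [0.4, -0.6, 0.4]
gripper_width: 0.0753
```

```bash
python3 go.py .4142 -.1550 -.001 90
```

```text
t 18.1 pos [ 413.9 -155.    -2. ] jaw 89.8 F [ 0.4 -0.6  0.4] w 75.3 q [-0.55  0.22  2.02 -0.    0.9  -2.12]
delta now-tool mm [-0.4 -0.  -1. ] in target-tool [-0.3 -0.  -1. ] rot [-0.1  0.2 -0.2]
```

Call:
apply_moves(
  moves=[
    {"tx": 0,"ty": 0,"tz": -1,"ax": 0,"ay": 0,"az": 0},
    {"tx": 0,"ty": 0,"tz": 0,"ax": 0,"ay": 0,"az": 0},
    {"tx": 0,"ty": 0,"tz": 0,"ax": 0,"ay": 0,"az": 0},
    {"tx": 0,"ty": 0,"tz": 0,"ax": 0,"ay": 0,"az": 0},
    {"tx": 0,"ty": 0,"tz": 0,"ax": 0,"ay": 0,"az": 0},
    {"tx": 0,"ty": 0,"tz": 0,"ax": 0,"ay": 0,"az": 0},
    {"tx": 0,"ty": 0,"tz": 0,"ax": 0,"ay": 0,"az": 0},
    {"tx": 0,"ty": 0,"tz": 0,"ax": 0,"ay": 0,"az": 0},
  ],
  fingers=35,
)

```text
clock: 18.9
ee_pos: [0.4191, -0.159, 0.0048]
eef_rot: [0.006, 0.002, 1.0, -0.005]
force: [0.4, -0.1, 0.1]
gripper_width: 0.0345
```

```bash
python3 go.py .4142 -.1550 -.001 90
```

```text
t 18.9 pos [ 419.1 -159.     4.8] jaw 89.8 F [ 0.4 -0.1  0.1] w 34.5 q [-0.55  0.21  2.01 -0.    0.9  -2.12]
delta now-tool mm [5.  4.  5.7] in target-tool [4.9 4.  5.8] rot [-0.6  0.7 -0.2]
```

Run:
```python
from h import *
for n in("wrist","scene"):
    c=cam(n); cv2.imwrite(f"pics/{n}13.png",c["pixels"])
```

```text
(no output)
```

View pics/wrist13.png

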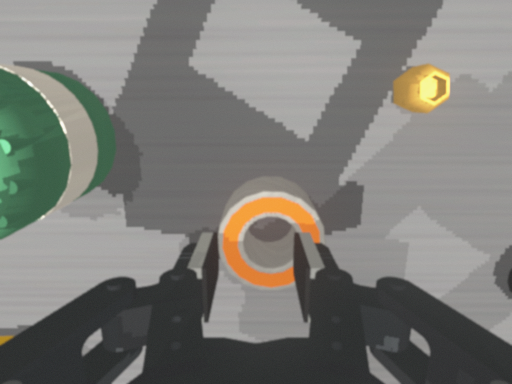

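View pics/scene13.png

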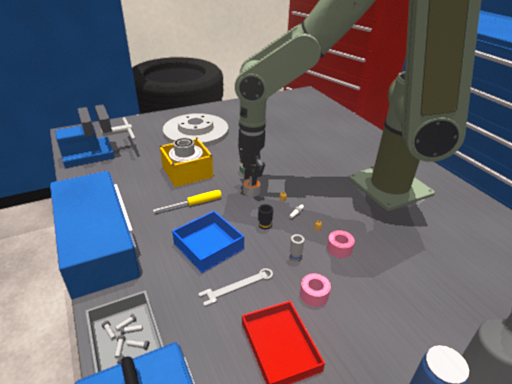

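Run:
```python
from m import *
c=cam("wrist"); o=bot.observe();print(o["ee_pos"],o["force"],o["gripper_width"])
k=blob(c,"orange",(150,150,400,330),9);
for z in(.0,.02,.032): print(z,onplane(c,[[270,240]],z))
print("cam",c["C"],c["R"][2])
s=cam("scene");k=blob(s,"orange",(235,170,270,200),3);print(cv2.fitEllipse(k),onplane(s,cv2.fitEllipse(k)[0],.032)); big(s,(210,120,310,220),6,"s13.png")
```

```text
[ 0.41926218 -0.15908156  0.00488607] [-0.14695654  0.12298366 -0.64939799] 0.03528120560419093
0.0 [[ 0.4287616  -0.15188251  0.        ]]
0.02 [[ 0.41991702 -0.15259303  0.02      ]]
0.032 [[ 0.41461027 -0.15301934  0.032     ]]
cam [ 0.35138793 -0.15809827  0.17496294] [ 0.27293867 -0.01090963 -0.96196958]
((251.70001220703125, 183.04859924316406), (7.764613628387451, 13.47048568725586), 89.32243347167969) [[ 0.41425386 -0.15129906  0.032     ]]
```

View pics/s13.png

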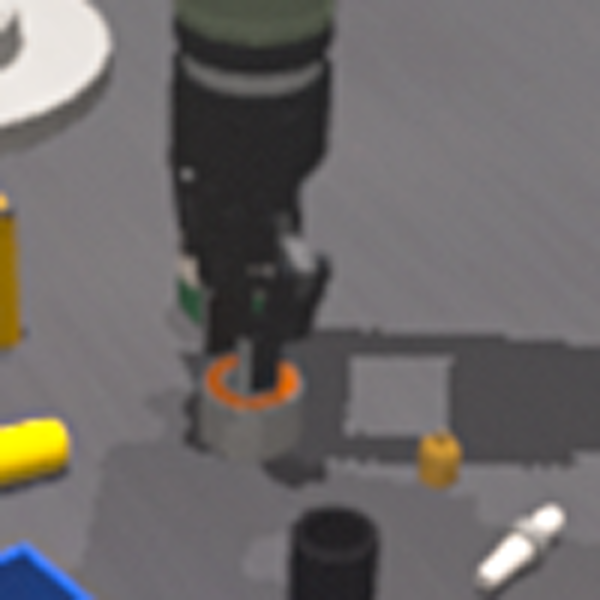

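The grasp missed: the scene crop shows the fingertips resting on the ring's upper face at about z=32 mm, while the TCP reads 5 mm. So the real tips sit about 27 mm behind the reported TCP. That also explains the 60 mm reading on the wide ring, which was gripped on its top edge. I'll open and go deeper, watching the force.

Call:
apply_moves(
  moves=[
    {"tx": 0,"ty": 0,"tz": -10,"ax": 0,"ay": 0,"az": 0},
    {"tx": 0,"ty": 0,"tz": -10,"ax": 0,"ay": 0,"az": 0},
    {"tx": 0,"ty": 0,"tz": 0,"ax": 0,"ay": 0,"az": 0},
    {"tx": 5,"ty": 5,"tz": 0,"ax": -0.6,"ay": 0.7,"az": 0},
    {"tx": 0,"ty": 0,"tz": 0,"ax": 0,"ay": 0,"az": 0},
    {"tx": 0,"ty": 0,"tz": 0,"ax": 0,"ay": 0,"az": 0},
    {"tx": 0,"ty": 0,"tz": 0,"ax": 0,"ay": 0,"az": 0},
    {"tx": 0,"ty": 0,"tz": 0,"ax": 0,"ay": 0,"az": 0},
  ],
  fingers=78,
)

```text
clock: 19.9
ee_pos: [0.4138, -0.1535, 0.027]
eef_rot: [-0.0, 0.002, 1.0, 0.001]
force: [-0.4, -1.6, 0.4]
gripper_width: 0.0777
```

```bash
python3 go.py .4142 -.1550 -.001 90;  python3 - <<'E'
from m import *
c=cam("wrist"); cv2.imwrite("pics/w14.png",c["pixels"].copy())
k=blob(c,"orange",(150,100,400,330)); 
Q=(onplane(c,k.reshape(-1,2),.032)[:,:2]*1000).astype(np.float32);print(cv2.fitEllipse(Q))
s=cam("scene"); big(s,(210,120,310,220),6,"s14.png")
E
```

```text
t 19.9 pos [ 413.8 -153.5   27. ] jaw 89.8 F [-0.4 -1.6  0.4] w 77.7 q [-0.55  0.16  2.01  0.    0.97 -2.12]
delta now-tool mm [-0.5 -1.6 27.9] in target-tool [-0.4 -1.5 28. ] rot [ 0.1 -0.  -0.2]
((416.3824768066406, -152.61300659179688), (45.45955276489258, 45.58710479736328), 43.928829193115234)
```

View pics/w14.png

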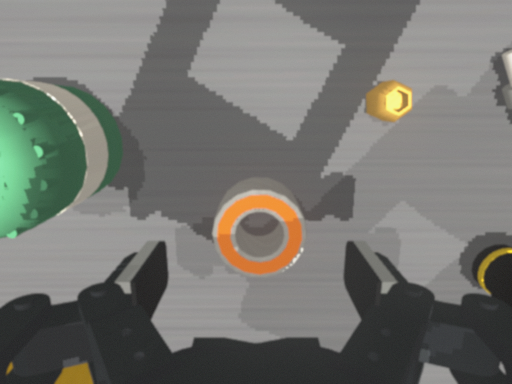

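View pics/s14.png

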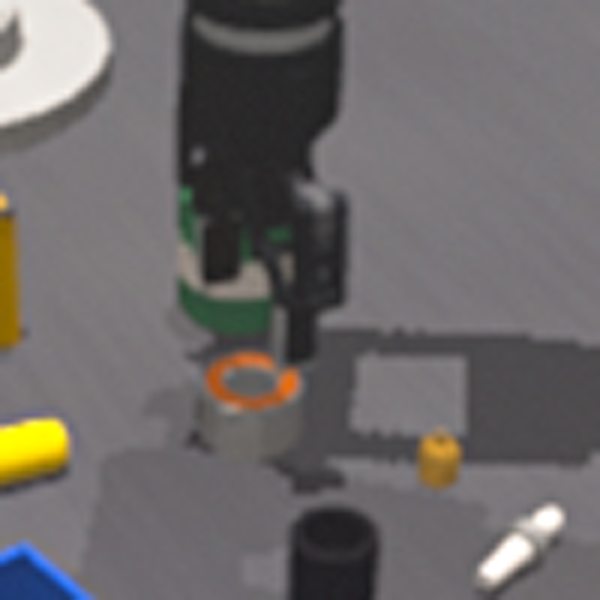

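Run:
```python
from h import *
s=cam("scene"); o=bot.observe()["ee_pos"]
for z in np.arange(.02,.09,.01): print(round(z,3),proj(s,[[o[0],o[1]+.0457,z],[o[0],o[1]-.0457,z]]).round(1).tolist())
```

```text
0.02 [[258.2, 194.0], [245.1, 178.2]]
0.03 [[258.3, 191.2], [245.2, 175.6]]
0.04 [[258.4, 188.5], [245.2, 172.9]]
0.05 [[258.5, 185.7], [245.2, 170.2]]
0.06 [[258.6, 182.9], [245.3, 167.4]]
0.07 [[258.7, 180.0], [245.3, 164.7]]
0.08 [[258.8, 177.1], [245.3, 161.9]]
```

The tips measure about 38 mm above the reported TCP with the jaws open, so about 28 mm when shut. The ring is now at (0.4163,-0.1526) and upright. I'm going down to a TCP z of about -26 mm in steps.

Call:
apply_moves(
  moves=[
    {"tx": -2.5,"ty": 1,"tz": 0,"ax": 0,"ay": 0,"az": 0},
    {"tx": 0,"ty": 0,"tz": 8,"ax": 0,"ay": 0,"az": 0},
    {"tx": 0,"ty": 0,"tz": 8,"ax": 0,"ay": 0,"az": 0},
    {"tx": 0,"ty": 0,"tz": 8,"ax": 0,"ay": 0,"az": 0},
    {"tx": 0,"ty": 0,"tz": 6,"ax": 0,"ay": 0,"az": 0},
    {"tx": 0,"ty": 0,"tz": 0,"ax": 0,"ay": 0,"az": 0},
    {"tx": 0,"ty": 0,"tz": 0,"ax": 0,"ay": 0,"az": 0},
    {"tx": 0,"ty": 0,"tz": 0,"ax": 0,"ay": 0,"az": 0},
  ],
)

```text
clock: 20.85
ee_pos: [0.4155, -0.1518, -0.007]
eef_rot: [-0.001, 0.002, 1.0, 0.001]
force: [0.3, 1.0, -0.3]
gripper_width: 0.0778
```

```bash
python3 go.py .4163 -.1526 -.025 90
```

```text
t 20.9 pos [ 415.5 -151.8   -7. ] jaw 89.8 F [ 0.3  1.  -0.3] w 77.8 q [-0.55  0.24  2.02  0.    0.89 -2.12]
delta now-tool mm [-0.9 -0.9 18. ] in target-tool [-0.8 -0.8 18. ] rot [ 0.2 -0.2 -0.2]
```

Call:
apply_moves(
  moves=[
    {"tx": -1,"ty": -1,"tz": 5,"ax": 0,"ay": 0,"az": 0},
    {"tx": 0,"ty": 0,"tz": 6,"ax": 0,"ay": 0,"az": 0},
    {"tx": 0,"ty": 0,"tz": 5,"ax": 0,"ay": 0,"az": 0},
    {"tx": 0,"ty": 0,"tz": 0,"ax": 0,"ay": 0,"az": 0},
    {"tx": 0,"ty": 0,"tz": 0,"ax": 0,"ay": 0,"az": 0},
    {"tx": 0,"ty": 0,"tz": 0,"ax": 0,"ay": 0,"az": 0},
    {"tx": 0,"ty": 0,"tz": 0,"ax": 0,"ay": 0,"az": 0},
    {"tx": 0,"ty": 0,"tz": 0,"ax": 0,"ay": 0,"az": 0},
  ],
)

```text
clock: 21.65
ee_pos: [0.4174, -0.1534, -0.0237]
eef_rot: [-0.0, 0.002, 1.0, 0.001]
force: [-0.4, -0.0, 0.8]
gripper_width: 0.0777
```

```bash
python3 go.py .4163 -.1526 -.025 90;  python3 - <<'E'
from m import *
c=cam("wrist"); cv2.imwrite("pics/w15.png",c["pixels"].copy())
k=blob(c,"orange",(150,100,400,360)); 
Q=(onplane(c,k.reshape(-1,2),.032)[:,:2]*1000).astype(np.float32);print(cv2.fitEllipse(Q))
s=cam("scene"); big(s,(210,120,310,220),6,"s15.png")
E
```

```text
t 21.6 pos [ 417.4 -153.4  -23.7] jaw 89.8 F [-0.4 -0.   0.8] w 77.7 q [-0.55  0.27  2.02  0.    0.85 -2.12]
delta now-tool mm [1.1 0.8 1.3] in target-tool [1.1 0.8 1.3] rot [ 0.1 -0.  -0.2]
((416.4134216308594, -152.5845947265625), (45.684513092041016, 45.78169250488281), 74.18006134033203)
```

View pics/s15.png

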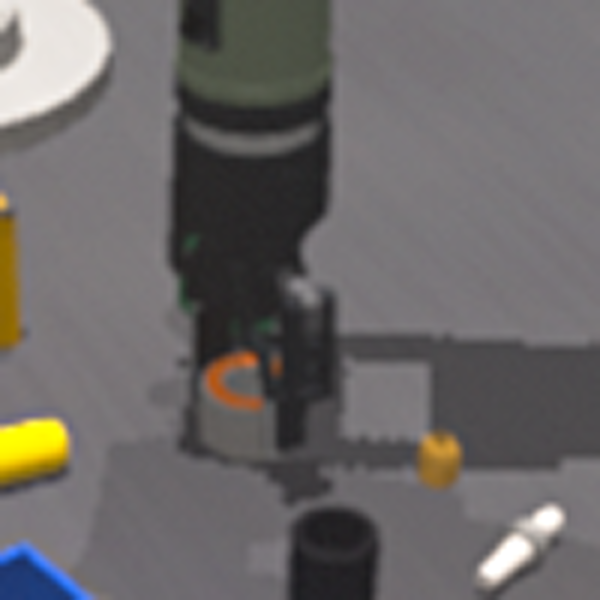

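The scene crop shows the near finger now alongside the ring, with its tip at about (290,445), just above the bench. Closing.

Call:
apply_moves(
  moves=[
    {"tx": 1,"ty": 1,"tz": 0,"ax": 0,"ay": 0,"az": 0},
    {"tx": 0,"ty": 0,"tz": 0,"ax": 0,"ay": 0,"az": 0},
    {"tx": 0,"ty": 0,"tz": 0,"ax": 0,"ay": 0,"az": 0},
    {"tx": 0,"ty": 0,"tz": 0,"ax": 0,"ay": 0,"az": 0},
    {"tx": 0,"ty": 0,"tz": 0,"ax": 0,"ay": 0,"az": 0},
    {"tx": 0,"ty": 0,"tz": 0,"ax": 0,"ay": 0,"az": 0},
    {"tx": 0,"ty": 0,"tz": 0,"ax": 0,"ay": 0,"az": 0},
    {"tx": 0,"ty": 0,"tz": 0,"ax": 0,"ay": 0,"az": 0},
  ],
  fingers=35,
)

```text
clock: 22.55
ee_pos: [0.4166, -0.1523, -0.0229]
eef_rot: [-0.0, 0.002, 1.0, 0.001]
force: [-0.8, 0.1, 0.4]
gripper_width: 0.0507
```

```bash
python3 go.py .4163 -.1526 -.025 90
```

```text
t 22.6 pos [ 416.6 -152.3  -22.9] jaw 89.8 F [-0.8  0.1  0.4] w 50.7 q [-0.55  0.27  2.02  0.    0.85 -2.12]
delta now-tool mm [ 0.3 -0.3  2.1] in target-tool [ 0.3 -0.3  2.1] rot [ 0.1 -0.  -0.2]
```

Call:
apply_moves(
  moves=[
    {"tx": 0,"ty": 0,"tz": -10,"ax": 0,"ay": 0,"az": 0},
    {"tx": 0,"ty": 0,"tz": -25,"ax": 0,"ay": 0,"az": 0},
    {"tx": 0,"ty": 0,"tz": -30,"ax": 0,"ay": 0,"az": 0},
    {"tx": 0,"ty": 0,"tz": -30,"ax": 0,"ay": 0,"az": 0},
    {"tx": 0,"ty": 0,"tz": -30,"ax": 0,"ay": 0,"az": 0},
    {"tx": 0,"ty": 0,"tz": -30,"ax": 0,"ay": 0,"az": 0},
    {"tx": 0,"ty": 0,"tz": -10,"ax": 0,"ay": 0,"az": 0},
    {"tx": 0,"ty": 0,"tz": 0,"ax": 0,"ay": 0,"az": 0},
  ],
)

```text
clock: 23.35
ee_pos: [0.4115, -0.1494, 0.146]
eef_rot: [-0.005, 0.002, 1.0, 0.004]
force: [0.2, -0.9, -3.1]
gripper_width: 0.0503
```

```bash
python3 go.py .5617 -.340 .15 90;  python3 - <<'E'
from m import *
c=cam("wrist"); cv2.imwrite("pics/w16.png",c["pixels"].copy())
E
```

```text
t 23.4 pos [ 411.5 -149.4  146. ] jaw 89.8 F [ 0.2 -0.9 -3.1] w 50.3 q [-0.55 -0.02  1.92  0.    1.26 -2.12]
delta now-tool mm [-150.8 -190.    -7.1] in target-tool [-150.2 -190.6   -4. ] rot [ 0.5 -0.6 -0.2]
```

View pics/w16.png

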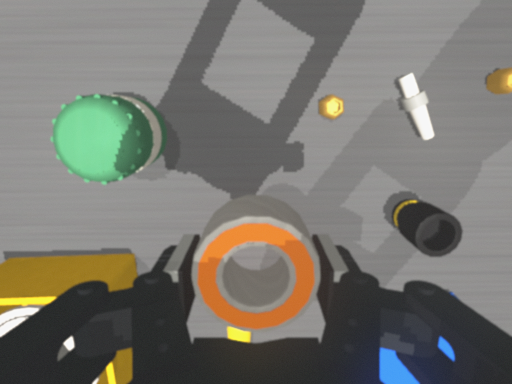

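The small ring is held at about (257,273) in the wrist view, level between the pads. Moving over the holder.

Call:
apply_moves(
  moves=[
    {"tx": -15,"ty": -18,"tz": -5,"ax": 0.5,"ay": -0.6,"az": 0},
    {"tx": -25,"ty": -32,"tz": -4,"ax": 0,"ay": 0,"az": 0},
    {"tx": -28,"ty": -35,"tz": -4,"ax": 0,"ay": 0,"az": 0},
    {"tx": -28,"ty": -35,"tz": -4,"ax": 0,"ay": 0,"az": 0},
    {"tx": -25,"ty": -32,"tz": -2,"ax": 0,"ay": 0,"az": 0},
    {"tx": -15,"ty": -20,"tz": 0,"ax": 0,"ay": 0,"az": 0},
    {"tx": -5,"ty": -8,"tz": 0,"ax": 0,"ay": 0,"az": 0},
    {"tx": 0,"ty": 0,"tz": 0,"ax": 0,"ay": 0,"az": 0},
  ],
)

```text
clock: 24.2
ee_pos: [0.5442, -0.3268, 0.1372]
eef_rot: [-0.016, 0.001, 1.0, 0.012]
force: [0.4, -0.0, -3.4]
gripper_width: 0.0507
```

```bash
python3 go.py .5617 -.340 .12 90
```

```text
t 24.2 pos [ 544.2 -326.8  137.2] jaw 89.9 F [ 0.4 -0.  -3.4] w 50.7 q [-0.68  0.41  1.41 -0.    1.35 -2.24]
delta now-tool mm [-18.  -13.5  16.3] in target-tool [-17.5 -13.2  17.2] rot [ 1.3 -1.8 -0.1]
```

Call:
apply_moves(
  moves=[
    {"tx": -8,"ty": -6,"tz": -2,"ax": 1.3,"ay": -1.8,"az": 0},
    {"tx": -8,"ty": -6,"tz": 0,"ax": 0,"ay": 0,"az": 0},
    {"tx": 0,"ty": 0,"tz": 0,"ax": 0,"ay": 0,"az": 0},
    {"tx": 0,"ty": 0,"tz": 0,"ax": 0,"ay": 0,"az": 0},
    {"tx": 0,"ty": 0,"tz": 0,"ax": 0,"ay": 0,"az": 0},
    {"tx": 0,"ty": 0,"tz": 0,"ax": 0,"ay": 0,"az": 0},
    {"tx": 0,"ty": 0,"tz": 0,"ax": 0,"ay": 0,"az": 0},
    {"tx": 0,"ty": 0,"tz": 0,"ax": 0,"ay": 0,"az": 0},
  ],
)

```text
clock: 25.0
ee_pos: [0.5552, -0.3317, 0.133]
eef_rot: [-0.006, -0.0, 1.0, 0.006]
force: [0.4, 0.4, -4.1]
gripper_width: 0.0507
```

```bash
python3 go.py .5617 -.340 .12 90;  python3 - <<'E'
from m import *
c=cam("wrist"); o=bot.observe()["ee_pos"]; p=c["pixels"].copy(); a=np.linspace(0,6.283,200)
def circ(x,y,z,r,col):
    q=proj(c,np.c_[x+r*np.cos(a),y+r*np.sin(a),0*a+z]); cv2.polylines(p,[q.round().astype(np.int32)],True,col,1)
circ(.5617,-.340,.113,.032,(0,0,255)); circ(o[0],o[1],o[2]+.023+.032,.026,(0,255,0))
k=blob(c,"orange",(150,100,400,370)); Q=(onplane(c,k.reshape(-1,2),o[2]+.055)[:,:2]*1000).astype(np.float32);print(cv2.fitEllipse(Q))
cv2.imwrite("pics/w17.png",p[100:350,100:420].repeat(2,0).repeat(2,1))
E
```

```text
t 25.0 pos [ 555.2 -331.7  133. ] jaw 90.0 F [ 0.4  0.4 -4.1] w 50.7 q [-0.67  0.43  1.4   0.    1.33 -2.24]
delta now-tool mm [-6.7 -8.4 12.8] in target-tool [-6.5 -8.3 13. ] rot [ 0.6 -0.7  0. ]
((555.733154296875, -333.4011535644531), (45.30141830444336, 45.63066864013672), 151.36912536621094)
```

View pics/w17.png

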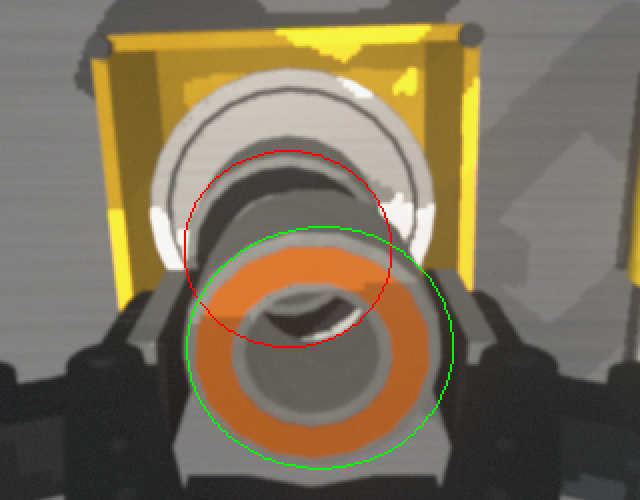

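Call:
apply_moves(
  moves=[
    {"tx": -3.5,"ty": -4,"tz": 0,"ax": 0.6,"ay": -0.7,"az": 0},
    {"tx": -3,"ty": -3,"tz": 0,"ax": 0,"ay": 0,"az": 0},
    {"tx": 0,"ty": 0,"tz": 0,"ax": 0,"ay": 0,"az": 0},
    {"tx": 0,"ty": 0,"tz": 0,"ax": 0,"ay": 0,"az": 0},
    {"tx": 0,"ty": 0,"tz": 8,"ax": 0,"ay": 0,"az": 0},
    {"tx": 0,"ty": 0,"tz": 8,"ax": 0,"ay": 0,"az": 0},
    {"tx": 0,"ty": 0,"tz": 0,"ax": 0,"ay": 0,"az": 0},
    {"tx": 0,"ty": 0,"tz": 0,"ax": 0,"ay": 0,"az": 0},
  ],
)

```text
clock: 25.85
ee_pos: [0.562, -0.3395, 0.1151]
eef_rot: [-0.0, 0.0, 1.0, 0.0]
force: [0.0, 0.2, -3.1]
gripper_width: 0.0507
```

```bash
python3 go.py .5617 -.339 .092 90;  python3 - <<'E'
from m import *
c=cam("wrist"); o=bot.observe()["ee_pos"]; p=c["pixels"].copy(); a=np.linspace(0,6.283,200)
def circ(x,y,z,r,col):
    q=proj(c,np.c_[x+r*np.cos(a),y+r*np.sin(a),0*a+z]); cv2.polylines(p,[q.round().astype(np.int32)],True,col,1)
circ(.5617,-.340,.113,.030,(0,0,255)); 
k=blob(c,"orange",(150,100,400,370)); Q=(onplane(c,k.reshape(-1,2),o[2]+.055)[:,:2]*1000).astype(np.float32);print(cv2.fitEllipse(Q))
cv2.imwrite("pics/w18.png",p[100:350,100:420].repeat(2,0).repeat(2,1))
E
```

```text
t 25.9 pos [ 562.  -339.5  115.1] jaw 90.0 F [ 0.   0.2 -3.1] w 50.7 q [-0.68  0.45  1.41  0.    1.28 -2.25]
delta now-tool mm [ 0.3  0.5 23.1] in target-tool [ 0.3  0.5 23.1] rot [ 0. -0. -0.]
((562.0155029296875, -340.5426940917969), (45.63471221923828, 45.78206253051758), 84.51225280761719)
```

View pics/w18.png

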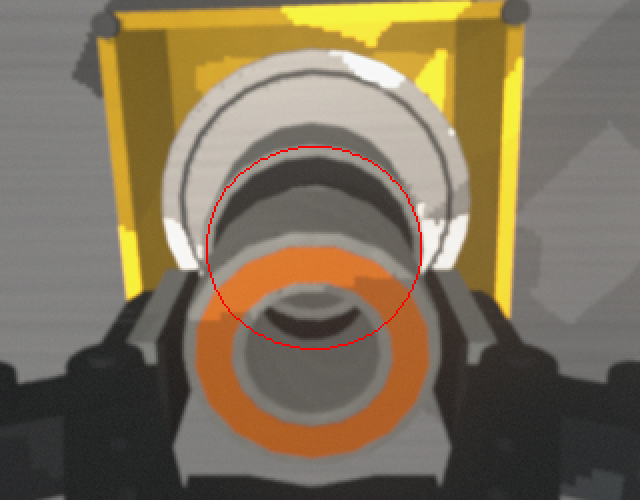

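The held ring measures (0.5620,-0.3405) and the wide ring (0.5617,-0.3400), so they're concentric. Lowering slowly.

Call:
apply_moves(
  moves=[
    {"tx": 0,"ty": 0.5,"tz": 6,"ax": 0,"ay": 0,"az": 0},
    {"tx": 0,"ty": 0,"tz": 6,"ax": 0,"ay": 0,"az": 0},
    {"tx": 0,"ty": 0,"tz": 6,"ax": 0,"ay": 0,"az": 0},
    {"tx": 0,"ty": 0,"tz": 4,"ax": 0,"ay": 0,"az": 0},
    {"tx": 0,"ty": 0,"tz": 0,"ax": 0,"ay": 0,"az": 0},
    {"tx": 0,"ty": 0,"tz": 0,"ax": 0,"ay": 0,"az": 0},
    {"tx": 0,"ty": 0,"tz": 0,"ax": 0,"ay": 0,"az": 0},
    {"tx": 0,"ty": 0,"tz": 0,"ax": 0,"ay": 0,"az": 0},
  ],
)

```text
clock: 26.7
ee_pos: [0.562, -0.3388, 0.091]
eef_rot: [-0.0, -0.0, 1.0, 0.0]
force: [-0.2, 0.1, -2.1]
gripper_width: 0.0504
```

```bash
python3 go.py .5617 -.339 .068 90
```

```text
t 26.7 pos [ 562.  -338.8   91. ] jaw 90.0 F [-0.2  0.1 -2.1] w 50.4 q [-0.67  0.48  1.43  0.    1.24 -2.25]
delta now-tool mm [ 0.3 -0.2 23. ] in target-tool [ 0.3 -0.2 23. ] rot [ 0. -0.  0.]
```

Call:
apply_moves(
  moves=[
    {"tx": 0,"ty": -0.5,"tz": 3,"ax": 0,"ay": 0,"az": 0},
    {"tx": 0,"ty": 0,"tz": 3,"ax": 0,"ay": 0,"az": 0},
    {"tx": 0,"ty": 0,"tz": 4,"ax": 0,"ay": 0,"az": 0},
    {"tx": 0,"ty": 0,"tz": 4,"ax": 0,"ay": 0,"az": 0},
    {"tx": 0,"ty": 0,"tz": 3,"ax": 0,"ay": 0,"az": 0},
    {"tx": 0,"ty": 0,"tz": 0,"ax": 0,"ay": 0,"az": 0},
    {"tx": 0,"ty": 0,"tz": 0,"ax": 0,"ay": 0,"az": 0},
    {"tx": 0,"ty": 0,"tz": 0,"ax": 0,"ay": 0,"az": 0},
  ],
)

```text
clock: 27.5
ee_pos: [0.5628, -0.3399, 0.0743]
eef_rot: [0.001, -0.0, 1.0, -0.0]
force: [-0.5, 0.7, -2.4]
gripper_width: 0.0507
```

```bash
python3 go.py .5617 -.339 .068 90
```

```text
t 27.5 pos [ 562.8 -339.9   74.3] jaw 90.0 F [-0.5  0.7 -2.4] w 50.7 q [-0.67  0.5   1.43  0.    1.21 -2.25]
delta now-tool mm [1.1 0.9 6.3] in target-tool [1.1 0.9 6.3] rot [-0.1  0.1  0. ]
```

Run:
```python
from h import *
s=cam("scene"); big(s,(140,90,240,190),6,"s19.png")
print([bot.observe()["force"].round(2).tolist() for _ in range(1)])
```

```text
[[-1.02, 0.53, -0.09]]
```

View pics/s19.png

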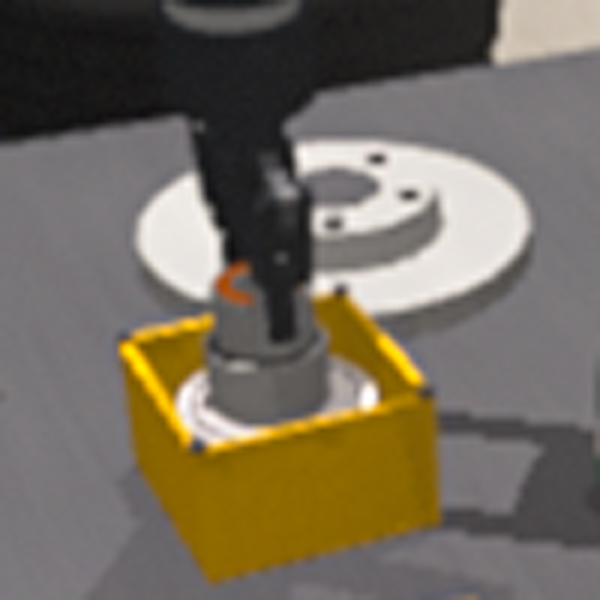

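The scene crop shows the small ring seated on the wide one at about (268,350), with the platform already sinking. Lowering the last 6 mm.

Call:
apply_moves(
  moves=[
    {"tx": 0,"ty": 0,"tz": 2,"ax": 0,"ay": 0,"az": 0},
    {"tx": 0,"ty": 0,"tz": 2,"ax": 0,"ay": 0,"az": 0},
    {"tx": 0,"ty": 0,"tz": 2,"ax": 0,"ay": 0,"az": 0},
    {"tx": 0,"ty": 0,"tz": 1,"ax": 0,"ay": 0,"az": 0},
    {"tx": 0,"ty": 0,"tz": 0,"ax": 0,"ay": 0,"az": 0},
    {"tx": 0,"ty": 0,"tz": 0,"ax": 0,"ay": 0,"az": 0},
    {"tx": 0,"ty": 0,"tz": 0,"ax": 0,"ay": 0,"az": 0},
    {"tx": 0,"ty": 0,"tz": 0,"ax": 0,"ay": 0,"az": 0},
  ],
)

```text
clock: 28.35
ee_pos: [0.563, -0.34, 0.0676]
eef_rot: [0.001, -0.0, 1.0, -0.001]
force: [-0.7, 0.3, -0.4]
gripper_width: 0.0507
```

```bash
python3 go.py .5617 -.339 .068 90
```

```text
t 28.4 pos [ 563.  -340.    67.6] jaw 90.0 F [-0.7  0.3 -0.4] w 50.7 q [-0.67  0.5   1.44  0.    1.2  -2.25]
delta now-tool mm [ 1.3  1.  -0.4] in target-tool [ 1.3  1.  -0.4] rot [-0.1  0.1  0. ]
```

Call:
apply_moves(
  moves=[
    {"tx": 0,"ty": 0,"tz": 0,"ax": 0,"ay": 0,"az": 0},
    {"tx": 0,"ty": 0,"tz": 0,"ax": 0,"ay": 0,"az": 0},
    {"tx": 0,"ty": 0,"tz": 0,"ax": 0,"ay": 0,"az": 0},
    {"tx": 0,"ty": 0,"tz": 0,"ax": 0,"ay": 0,"az": 0},
    {"tx": 0,"ty": 0,"tz": 0,"ax": 0,"ay": 0,"az": 0},
    {"tx": 0,"ty": 0,"tz": 0,"ax": 0,"ay": 0,"az": 0},
    {"tx": 0,"ty": 0,"tz": 0,"ax": 0,"ay": 0,"az": 0},
    {"tx": 0,"ty": 0,"tz": 0,"ax": 0,"ay": 0,"az": 0},
  ],
  fingers=70,
)

```text
clock: 29.15
ee_pos: [0.5647, -0.3415, 0.0693]
eef_rot: [0.003, -0.0, 1.0, -0.002]
force: [-0.4, -0.4, -0.2]
gripper_width: 0.07
```

Call:
apply_moves(
  moves=[
    {"tx": 0,"ty": 0,"tz": -12,"ax": 0,"ay": 0,"az": 0},
    {"tx": 0,"ty": 0,"tz": -20,"ax": 0,"ay": 0,"az": 0},
    {"tx": 0,"ty": 0,"tz": -30,"ax": 0,"ay": 0,"az": 0},
    {"tx": 0,"ty": 0,"tz": -35,"ax": 0,"ay": 0,"az": 0},
    {"tx": 0,"ty": 0,"tz": -30,"ax": 0,"ay": 0,"az": 0},
    {"tx": 0,"ty": 0,"tz": -10,"ax": 0,"ay": 0,"az": 0},
    {"tx": 0,"ty": 0,"tz": 0,"ax": 0,"ay": 0,"az": 0},
    {"tx": 0,"ty": 0,"tz": 0,"ax": 0,"ay": 0,"az": 0},
  ],
)

```text
clock: 29.95
ee_pos: [0.5633, -0.3404, 0.2138]
eef_rot: [0.003, -0.0, 1.0, -0.002]
force: [-0.3, 0.4, -0.3]
gripper_width: 0.0701
```

```bash
python3 go.py .4383 .144 .15 90;  python3 - <<'E'
from m import *
c=cam("wrist"); big(c,(170,80,350,260),4,"w20.png")
k=blob(c,"orange",(200,100,320,260)); Q=(onplane(c,k.reshape(-1,2),.122)[:,:2]*1000).astype(np.float32);print(cv2.fitEllipse(Q))
k=blob(c,"white",(195,100,325,245),15);Q=(onplane(c,k.reshape(-1,2),.053)[:,:2]*1000).astype(np.float32);print(cv2.fitEllipse(Q))
s=cam("scene"); big(s,(140,90,240,190),6,"s20.png")
E
```

```text
t 29.9 pos [ 563.3 -340.4  213.8] jaw 90.0 F [-0.3  0.4 -0.3] w 70.1 q [-0.68  0.37  1.31  0.    1.45 -2.25]
delta now-tool mm [125.2 484.6  61.2] in target-tool [125.  484.4  63.8] rot [-0.2  0.3  0. ]
((560.9031982421875, -342.5470886230469), (40.08620834350586, 46.45021057128906), 48.908321380615234)
((559.6882934570312, -339.2405700683594), (100.16521453857422, 100.88265991210938), 2.0062804222106934)
```

View pics/w20.png

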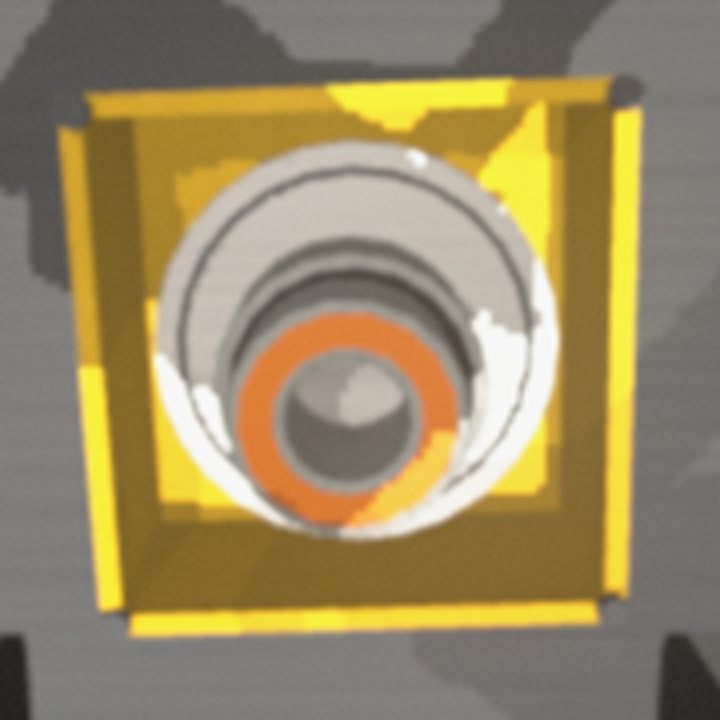

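View pics/s20.png

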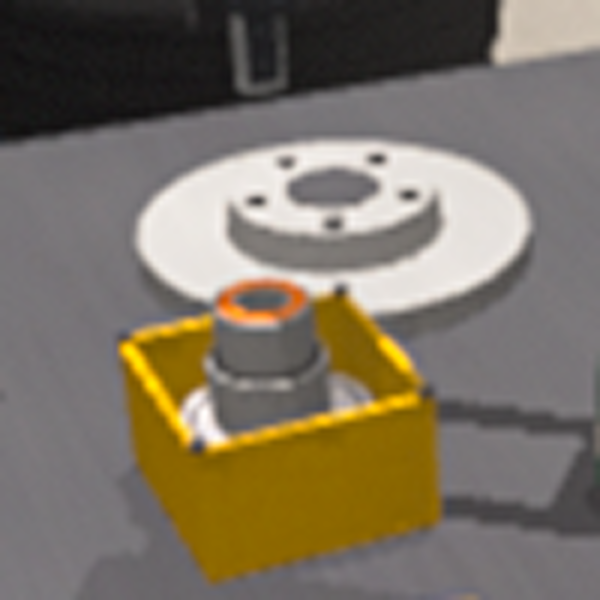

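The stack looks upright and concentric in both views, with the orange seal at (349,418) in the wrist crop. Next is the chrome socket.

Call:
apply_moves(
  moves=[
    {"tx": 6,"ty": 22,"tz": 0,"ax": -0.2,"ay": 0.3,"az": 0},
    {"tx": 10,"ty": 38,"tz": 0,"ax": 0,"ay": 0,"az": 0},
    {"tx": 12,"ty": 46,"tz": 0,"ax": 0,"ay": 0,"az": 0},
    {"tx": 12,"ty": 46,"tz": 0,"ax": 0,"ay": 0,"az": 0},
    {"tx": 12,"ty": 46,"tz": 0,"ax": 0,"ay": 0,"az": 0},
    {"tx": 12,"ty": 46,"tz": 0,"ax": 0,"ay": 0,"az": 0},
    {"tx": 12,"ty": 46,"tz": 0,"ax": 0,"ay": 0,"az": 0},
    {"tx": 12,"ty": 46,"tz": 0,"ax": 0,"ay": 0,"az": 0},
  ],
  fingers=70,
)

```text
clock: 30.85
ee_pos: [0.4645, 0.0048, 0.1975]
eef_rot: [-0.014, 0.006, 1.0, 0.006]
force: [1.8, 0.2, -0.0]
gripper_width: 0.0697
```

```bash
python3 go.py .4383 .144 .12 90
```

```text
t 30.9 pos [464.5   4.8 197.5] jaw 89.3 F [ 1.8  0.2 -0. ] w 69.7 q [-0.18 -0.01  1.79  0.01  1.39 -1.74]
delta now-tool mm [ 25.7 137.9  80. ] in target-tool [ 26.2 139.2  77.5] rot [ 0.7 -1.6 -0.7]
```

Call:
apply_moves(
  moves=[
    {"tx": 6,"ty": 35,"tz": 8,"ax": 0.4,"ay": -0.8,"az": 0},
    {"tx": 6,"ty": 35,"tz": 15,"ax": 0.3,"ay": -0.8,"az": 0},
    {"tx": 6,"ty": 35,"tz": 15,"ax": 0,"ay": 0,"az": 0},
    {"tx": 4,"ty": 20,"tz": 10,"ax": 0,"ay": 0,"az": 0},
    {"tx": 0,"ty": 10,"tz": 0,"ax": 0,"ay": 0,"az": 0},
    {"tx": 0,"ty": 0,"tz": 0,"ax": 0,"ay": 0,"az": 0},
    {"tx": 0,"ty": 0,"tz": 0,"ax": 0,"ay": 0,"az": 0},
    {"tx": 0,"ty": 0,"tz": 0,"ax": 0,"ay": 0,"az": 0},
  ],
)

```text
clock: 31.65
ee_pos: [0.4325, 0.1485, 0.1397]
eef_rot: [-0.008, 0.002, 1.0, -0.001]
force: [-1.4, 0.1, 0.1]
gripper_width: 0.0697
```

```bash
python3 go.py .4383 .144 .12 90;  python3 - <<'E'
from m import *
c=cam("wrist"); cv2.imwrite("pics/w21.png",c["pixels"]); print(proj(c,[.4383,.144,.065]))
k=blob(c,"light",(215,150,310,270)); print(cv2.boundingRect(k),cv2.contourArea(k))
E
```

```text
t 31.6 pos [432.5 148.5 139.7] jaw 89.7 F [-1.4  0.1  0.1] w 69.7 q [ 0.14  0.03  1.88  0.    1.25 -1.43]
delta now-tool mm [-6.1 -4.4 19.6] in target-tool [-5.8 -4.5 19.7] rot [-0.1 -1.  -0.3]
[[251.53570173 201.38068828]]
(215, 173, 95, 97) 8074.0
```

View pics/w21.png

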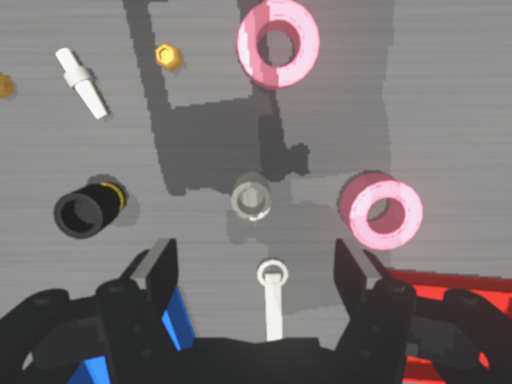

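The wrist view shows the socket mouth at (251,200), against a predicted (251.5,201). Descending.

Call:
apply_moves(
  moves=[
    {"tx": -6,"ty": -4.5,"tz": 5,"ax": 0,"ay": -1,"az": 0},
    {"tx": 0,"ty": 0,"tz": 16,"ax": 0,"ay": 0,"az": 0},
    {"tx": 0,"ty": 0,"tz": 18,"ax": 0,"ay": 0,"az": 0},
    {"tx": 0,"ty": 0,"tz": 18,"ax": 0,"ay": 0,"az": 0},
    {"tx": 0,"ty": 0,"tz": 18,"ax": 0,"ay": 0,"az": 0},
    {"tx": 0,"ty": 0,"tz": 10,"ax": 0,"ay": 0,"az": 0},
    {"tx": 0,"ty": 0,"tz": 0,"ax": 0,"ay": 0,"az": 0},
    {"tx": 0,"ty": 0,"tz": 0,"ax": 0,"ay": 0,"az": 0},
  ],
)

```text
clock: 32.5
ee_pos: [0.4473, 0.1365, 0.0549]
eef_rot: [0.008, 0.008, 1.0, -0.001]
force: [-0.2, 0.0, 0.4]
gripper_width: 0.0698
```

```bash
python3 go.py .4383 .144 -.005 90
```

```text
t 32.5 pos [447.3 136.5  54.9] jaw 89.1 F [-0.2  0.   0.4] w 69.8 q [ 0.11  0.15  1.94 -0.01  1.03 -1.44]
delta now-tool mm [10.1  7.5 59.7] in target-tool [ 9.   7.5 59.9] rot [-0.2  1.  -0.9]
```

Call:
apply_moves(
  moves=[
    {"tx": 9,"ty": 7.5,"tz": 0,"ax": -0.2,"ay": 1,"az": -0.9},
    {"tx": 0,"ty": 0,"tz": 0,"ax": 0,"ay": 0,"az": 0},
    {"tx": 0,"ty": 0,"tz": 0,"ax": 0,"ay": 0,"az": 0},
    {"tx": 0,"ty": 0,"tz": 7,"ax": 0,"ay": 0,"az": 0},
    {"tx": 0,"ty": 0,"tz": 8,"ax": 0,"ay": 0,"az": 0},
    {"tx": 0,"ty": 0,"tz": 0,"ax": 0,"ay": 0,"az": 0},
    {"tx": 0,"ty": 0,"tz": 0,"ax": 0,"ay": 0,"az": 0},
    {"tx": 0,"ty": 0,"tz": 0,"ax": 0,"ay": 0,"az": 0},
  ],
)

```text
clock: 33.3
ee_pos: [0.4403, 0.1453, 0.0412]
eef_rot: [0.002, -0.001, 1.0, 0.001]
force: [0.1, -0.0, 0.9]
gripper_width: 0.07
```

```bash
python3 go.py .4383 .144 -.005 90;  python3 - <<'E'
from m import *
c=cam("wrist"); cv2.imwrite("pics/w22.png",c["pixels"]); print(proj(c,[.4383,.144,.065]))
E
```

```text
t 33.3 pos [440.3 145.3  41.2] jaw 90.1 F [ 0.1 -0.   0.9] w 70.0 q [ 0.13  0.18  1.95  0.    1.01 -1.44]
delta now-tool mm [ 2.1 -1.4 46.2] in target-tool [ 2.  -1.3 46.2] rot [0.1 0.2 0.1]
[[255.3128291  241.66100929]]
```

View pics/w22.png

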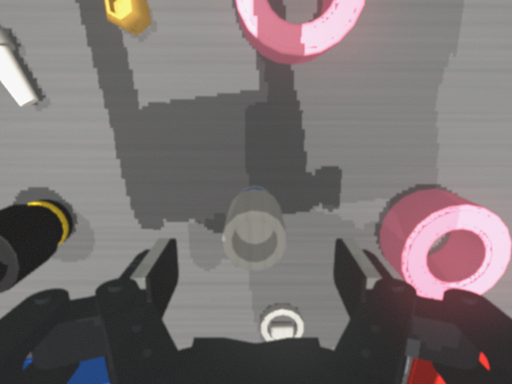

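Call:
apply_moves(
  moves=[
    {"tx": 2,"ty": -1,"tz": 6,"ax": 0,"ay": 0.2,"az": 0},
    {"tx": 0,"ty": 0,"tz": 8,"ax": 0,"ay": 0,"az": 0},
    {"tx": 0,"ty": 0,"tz": 9,"ax": 0,"ay": 0,"az": 0},
    {"tx": 0,"ty": 0,"tz": 9,"ax": 0,"ay": 0,"az": 0},
    {"tx": 0,"ty": 0,"tz": 8,"ax": 0,"ay": 0,"az": 0},
    {"tx": 0,"ty": 0,"tz": 4,"ax": 0,"ay": 0,"az": 0},
    {"tx": 0,"ty": 0,"tz": 0,"ax": 0,"ay": 0,"az": 0},
    {"tx": 0,"ty": 0,"tz": 0,"ax": 0,"ay": 0,"az": 0},
  ],
)

```text
clock: 34.15
ee_pos: [0.4374, 0.144, -0.0076]
eef_rot: [-0.001, -0.001, 1.0, 0.001]
force: [0.5, -1.2, -0.5]
gripper_width: 0.0703
```

```bash
python3 go.py .4383 .144 -.005 90;  python3 - <<'E'
from m import *
c=cam("wrist"); cv2.imwrite("pics/w23.png",c["pixels"]); print(proj(c,[.4383,.144,.065]))
s=cam("scene"); big(s,(245,170,345,270),6,"s23.png")
E
```

```text
t 34.1 pos [437.4 144.   -7.6] jaw 90.1 F [ 0.5 -1.2 -0.5] w 70.3 q [ 0.13  0.27  1.97  0.    0.9  -1.45]
delta now-tool mm [-0.9 -0.  -2.6] in target-tool [-0.9 -0.  -2.6] rot [ 0.1 -0.1  0.1]
[[258.92060748 306.14008226]]
```

View pics/w23.png

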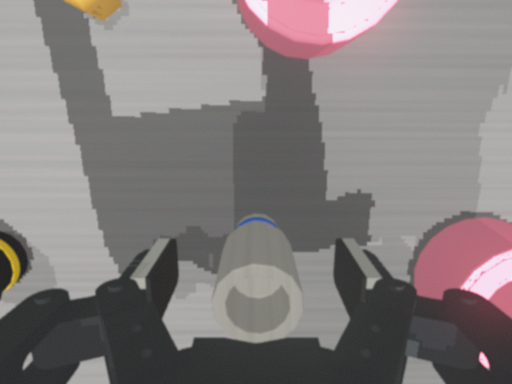

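View pics/s23.png

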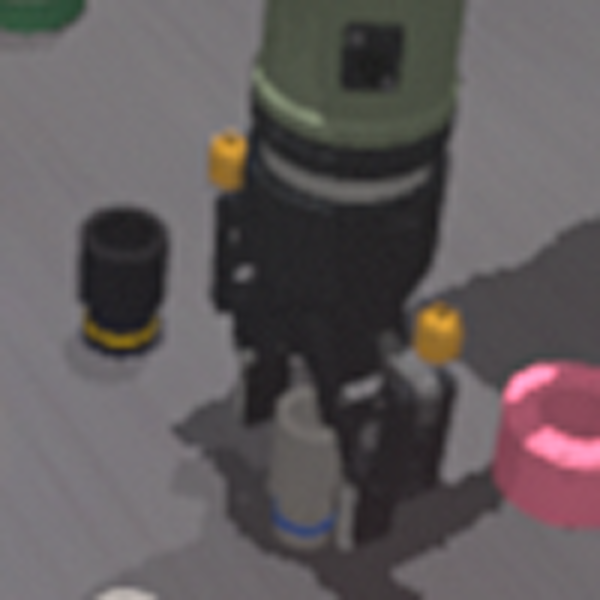

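The jaws straddle the socket, whose mouth is at (258,300) in the wrist view. Closing.

Call:
apply_moves(
  moves=[
    {"tx": -1,"ty": 0,"tz": -4,"ax": 0,"ay": 0,"az": 0},
    {"tx": 0,"ty": 0,"tz": 0,"ax": 0,"ay": 0,"az": 0},
    {"tx": 0,"ty": 0,"tz": 0,"ax": 0,"ay": 0,"az": 0},
    {"tx": 0,"ty": 0,"tz": 0,"ax": 0,"ay": 0,"az": 0},
    {"tx": 0,"ty": 0,"tz": 0,"ax": 0,"ay": 0,"az": 0},
    {"tx": 0,"ty": 0,"tz": 0,"ax": 0,"ay": 0,"az": 0},
    {"tx": 0,"ty": 0,"tz": 0,"ax": 0,"ay": 0,"az": 0},
    {"tx": 0,"ty": 0,"tz": 0,"ax": 0,"ay": 0,"az": 0},
  ],
  fingers=15,
)

```text
clock: 35.05
ee_pos: [0.4396, 0.1442, -0.0019]
eef_rot: [0.001, -0.001, 1.0, 0.001]
force: [-0.5, 0.5, -0.1]
gripper_width: 0.0306
```

```bash
python3 go.py .4383 .144 -.005 90;  python3 - <<'E'
from m import *
c=cam("wrist"); cv2.imwrite("pics/w24.png",c["pixels"])
t=cam("top"); 
p=np.array([[58,141],[272,140],[272,292],[52,290]])/4+[80,130]-.4
Q=onplane(t,p,.03); print(Q.round(4)[:,:2].tolist(),Q.mean(0),[round(float(np.linalg.norm(Q[i]-Q[(i+1)%4])),4) for i in range(4)])
E
```

```text
t 35.0 pos [439.6 144.2  -1.9] jaw 90.1 F [-0.5  0.5 -0.1] w 30.6 q [ 0.13  0.26  1.97  0.    0.91 -1.45]
delta now-tool mm [ 1.3 -0.2  3.1] in target-tool [ 1.3 -0.2  3.1] rot [0.1 0.1 0.1]
[[0.6492, 0.4079], [0.6342, 0.2578], [0.5251, 0.2637], [0.5424, 0.415]] [0.58770497 0.33614336 0.03      ] [0.1509, 0.1093, 0.1523, 0.1071]
```

View pics/w24.png

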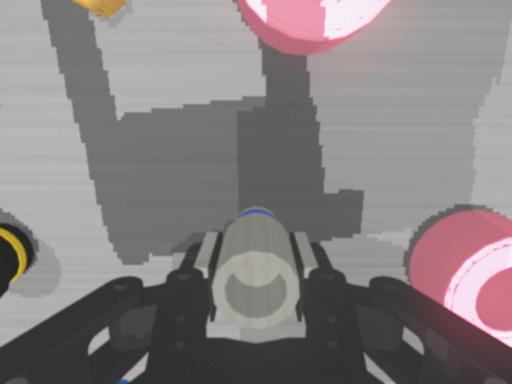

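Gripped at 30.6 mm. From its rim corners, the tray centre is (0.588,0.3365), with its y axis at 84°. I'll lift while turning the jaws to the tray's x direction.

Call:
apply_moves(
  moves=[
    {"tx": 0,"ty": 0,"tz": -10,"ax": 0,"ay": 0,"az": 0},
    {"tx": 0,"ty": 0,"tz": -18,"ax": 0,"ay": 0,"az": 8},
    {"tx": 0,"ty": 0,"tz": -18,"ax": 0,"ay": 0,"az": 8},
    {"tx": 0,"ty": 0,"tz": -18,"ax": 0,"ay": 0,"az": 8},
    {"tx": 0,"ty": 0,"tz": -18,"ax": 0,"ay": 0,"az": 8},
    {"tx": 0,"ty": 0,"tz": -18,"ax": 0,"ay": 0,"az": 8},
    {"tx": 0,"ty": 0,"tz": -14,"ax": 0,"ay": 0,"az": 8},
    {"tx": 0,"ty": 0,"tz": 0,"ax": 0,"ay": 0,"az": 8},
  ],
)

```text
clock: 35.95
ee_pos: [0.4381, 0.1439, 0.1197]
eef_rot: [-0.001, 0.486, 0.874, 0.001]
force: [0.3, -0.0, -1.4]
gripper_width: 0.031
```

```bash
python3 go.py .5916 .3723 .11 -6
```

```text
t 36.0 pos [438.1 143.9 119.7] jaw 31.9 F [ 0.3 -0.  -1.4] w 31.0 q [ 0.13  0.05  1.9   0.    1.19 -0.43]
delta now-tool mm [112.9 251.   10.1] in target-tool [243.2 128.8   9.7] rot [-0.  -0.1 37.9]
```

Call:
apply_moves(
  moves=[
    {"tx": 0,"ty": 0,"tz": 0,"ax": 0,"ay": 0,"az": 8},
    {"tx": 0,"ty": 0,"tz": 0,"ax": 0,"ay": 0,"az": 8},
    {"tx": 0,"ty": 0,"tz": 0,"ax": 0,"ay": 0,"az": 8},
    {"tx": 0,"ty": 0,"tz": 0,"ax": 0,"ay": 0,"az": 8},
    {"tx": 20,"ty": 11,"tz": 0,"ax": 0,"ay": 0,"az": 0},
    {"tx": 35,"ty": 18,"tz": 0,"ax": 0,"ay": 0,"az": 0},
    {"tx": 35,"ty": 18,"tz": 0,"ax": 0,"ay": 0,"az": 0},
    {"tx": 35,"ty": 18,"tz": 0,"ax": 0,"ay": 0,"az": 0},
  ],
)

```text
clock: 36.75
ee_pos: [0.5065, 0.2664, 0.1257]
eef_rot: [0.001, 0.719, 0.695, 0.001]
force: [0.8, -0.9, -1.0]
gripper_width: 0.0304
```

```bash
python3 go.py .5916 .3723 .11 -6
```

```text
t 36.8 pos [506.5 266.4 125.7] jaw -2.0 F [ 0.8 -0.9 -1. ] w 30.4 q [ 0.33  0.27  1.63 -0.    1.24  0.37]
delta now-tool mm [108.8  81.3  15.9] in target-tool [114.2  73.6  15.7] rot [0.1 0.  4. ]
```

Call:
apply_moves(
  moves=[
    {"tx": 32,"ty": 22,"tz": 0,"ax": 0,"ay": 0,"az": 2},
    {"tx": 32,"ty": 20,"tz": 0,"ax": 0,"ay": 0,"az": 2},
    {"tx": 25,"ty": 15,"tz": 0,"ax": 0,"ay": 0,"az": 0},
    {"tx": 10,"ty": 8,"tz": 0,"ax": 0,"ay": 0,"az": 0},
    {"tx": 0,"ty": 0,"tz": 0,"ax": 0,"ay": 0,"az": 0},
    {"tx": 0,"ty": 0,"tz": 0,"ax": 0,"ay": 0,"az": 0},
    {"tx": 0,"ty": 0,"tz": 0,"ax": 0,"ay": 0,"az": 0},
    {"tx": 0,"ty": 0,"tz": 0,"ax": 0,"ay": 0,"az": 0},
  ],
)

```text
clock: 37.55
ee_pos: [0.5794, 0.3675, 0.1276]
eef_rot: [0.001, 0.743, 0.67, 0.0]
force: [0.4, 0.4, -1.6]
gripper_width: 0.0308
```

```bash
python3 go.py .5916 .3723 .08 -6
python3 - <<'E'
from h import *
c=cam("wrist"); cv2.imwrite("pics/w25.png",c["pixels"]); print(proj(c,[[.5880,.3365,.004],[.5916,.3723,.004]]))
E
```

```text
t 37.5 pos [579.4 367.5 127.6] jaw -5.9 F [ 0.4  0.4 -1.6] w 30.8 q [ 0.44  0.5   1.31 -0.    1.33  0.54]
delta now-tool mm [ 6.  11.6 47.6] in target-tool [ 6.  11.7 47.6] rot [0.1 0.  0.1]
[[267.46916061 209.06964633]
 [267.69913168 171.42745275]]
```

View pics/w25.png

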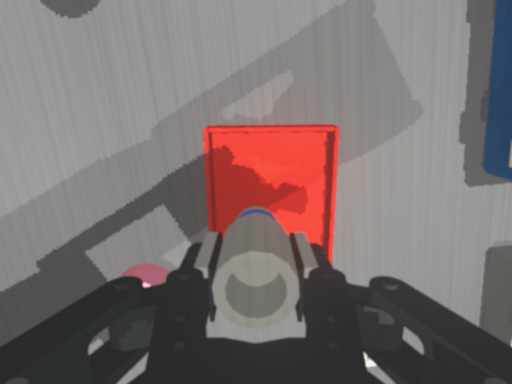

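The wrist view shows the red tray squared up with the jaws, its far edge at row 128 and its sides at columns 207 and 337. The socket is held upright. Lowering.

Call:
apply_moves(
  moves=[
    {"tx": 6,"ty": 11.5,"tz": 0,"ax": 0,"ay": 0,"az": 0},
    {"tx": 0,"ty": 0,"tz": 0,"ax": 0,"ay": 0,"az": 0},
    {"tx": 0,"ty": 0,"tz": 10,"ax": 0,"ay": 0,"az": 0},
    {"tx": 0,"ty": 0,"tz": 15,"ax": 0,"ay": 0,"az": 0},
    {"tx": 0,"ty": 0,"tz": 15,"ax": 0,"ay": 0,"az": 0},
    {"tx": 0,"ty": 0,"tz": 15,"ax": 0,"ay": 0,"az": 0},
    {"tx": 0,"ty": 0,"tz": 10,"ax": 0,"ay": 0,"az": 0},
    {"tx": 0,"ty": 0,"tz": 0,"ax": 0,"ay": 0,"az": 0},
  ],
)

```text
clock: 38.4
ee_pos: [0.5869, 0.3685, 0.0549]
eef_rot: [-0.0, 0.743, 0.669, -0.003]
force: [-0.7, 0.3, -1.3]
gripper_width: 0.0306
```

```bash
python3 go.py .5916 .3723 .003 -6
```

```text
t 38.4 pos [586.9 368.5  54.9] jaw -6.0 F [-0.7  0.3 -1.3] w 30.6 q [ 0.44  0.59  1.33 -0.    1.22  0.54]
delta now-tool mm [ 4.5  4.6 51.9] in target-tool [ 4.3  4.3 51.9] rot [-0.3  0.2 -0. ]
```

Call:
apply_moves(
  moves=[
    {"tx": 4,"ty": 4,"tz": 0,"ax": -0.3,"ay": 0.2,"az": 0},
    {"tx": 0,"ty": 0,"tz": 9,"ax": 0,"ay": 0,"az": 0},
    {"tx": 0,"ty": 0,"tz": 9,"ax": 0,"ay": 0,"az": 0},
    {"tx": 0,"ty": 0,"tz": 9,"ax": 0,"ay": 0,"az": 0},
    {"tx": 0,"ty": 0,"tz": 8,"ax": 0,"ay": 0,"az": 0},
    {"tx": 0,"ty": 0,"tz": 6,"ax": 0,"ay": 0,"az": 0},
    {"tx": 0,"ty": 0,"tz": 0,"ax": 0,"ay": 0,"az": 0},
    {"tx": 0,"ty": 0,"tz": 0,"ax": 0,"ay": 0,"az": 0},
  ],
)

```text
clock: 39.2
ee_pos: [0.5925, 0.3729, 0.0107]
eef_rot: [0.001, 0.743, 0.669, 0.001]
force: [-1.2, -0.1, -1.1]
gripper_width: 0.031
```

```bash
python3 go.py .5916 .3723 .003 -6
```

```text
t 39.2 pos [592.5 372.9  10.7] jaw -6.0 F [-1.2 -0.1 -1.1] w 31.0 q [ 0.44  0.65  1.34 -0.    1.15  0.54]
delta now-tool mm [-0.7 -0.9  7.7] in target-tool [-0.7 -0.9  7.7] rot [ 0.1 -0.  -0. ]
```

Call:
apply_moves(
  moves=[
    {"tx": 0,"ty": 0,"tz": 3,"ax": 0,"ay": 0,"az": 0},
    {"tx": 0,"ty": 0,"tz": 3,"ax": 0,"ay": 0,"az": 0},
    {"tx": 0,"ty": 0,"tz": 2,"ax": 0,"ay": 0,"az": 0},
    {"tx": 0,"ty": 0,"tz": 0,"ax": 0,"ay": 0,"az": 0},
    {"tx": 0,"ty": 0,"tz": 0,"ax": 0,"ay": 0,"az": 0},
    {"tx": 0,"ty": 0,"tz": 0,"ax": 0,"ay": 0,"az": 0},
    {"tx": 0,"ty": 0,"tz": 0,"ax": 0,"ay": 0,"az": 0},
    {"tx": 0,"ty": 0,"tz": 0,"ax": 0,"ay": 0,"az": 0},
  ],
)

```text
clock: 40.0
ee_pos: [0.5938, 0.3735, 0.0039]
eef_rot: [0.001, 0.743, 0.669, 0.002]
force: [-0.9, 0.4, -1.5]
gripper_width: 0.0305
```

```bash
python3 go.py .5916 .3723 .003 -6
```

```text
t 40.0 pos [593.8 373.5   3.9] jaw -6.0 F [-0.9  0.4 -1.5] w 30.5 q [ 0.44  0.66  1.34 -0.    1.14  0.54]
delta now-tool mm [-1.4 -2.1  0.9] in target-tool [-1.4 -2.1  0.9] rot [ 0.3 -0.1 -0. ]
```

Call:
apply_moves(
  moves=[
    {"tx": 0,"ty": 0,"tz": 1,"ax": 0,"ay": 0,"az": 0},
    {"tx": 0,"ty": 0,"tz": 1,"ax": 0,"ay": 0,"az": 0},
    {"tx": 0,"ty": 0,"tz": 1,"ax": 0,"ay": 0,"az": 0},
    {"tx": 0,"ty": 0,"tz": 0,"ax": 0,"ay": 0,"az": 0},
    {"tx": 0,"ty": 0,"tz": 0,"ax": 0,"ay": 0,"az": 0},
    {"tx": 0,"ty": 0,"tz": 0,"ax": 0,"ay": 0,"az": 0},
    {"tx": 0,"ty": 0,"tz": 0,"ax": 0,"ay": 0,"az": 0},
    {"tx": 0,"ty": 0,"tz": 0,"ax": 0,"ay": 0,"az": 0},
  ],
)

```text
clock: 40.8
ee_pos: [0.5945, 0.3739, 0.0023]
eef_rot: [0.001, 0.743, 0.669, 0.003]
force: [-0.7, -0.0, 0.1]
gripper_width: 0.0311
```

```bash
python3 go.py .5916 .3723 .003 -6
```

```text
t 40.8 pos [594.5 373.9   2.3] jaw -6.0 F [-0.7 -0.   0.1] w 31.1 q [ 0.44  0.66  1.34 -0.    1.13  0.54]
delta now-tool mm [-1.9 -2.7 -0.7] in target-tool [-1.9 -2.7 -0.7] rot [ 0.3 -0.2 -0. ]
```

Seated; the load has gone from the wrist. Opening and rising.

Call:
apply_moves(
  moves=[
    {"tx": 0,"ty": 0,"tz": 0,"ax": 0,"ay": 0,"az": 0},
    {"tx": 0,"ty": 0,"tz": 0,"ax": 0,"ay": 0,"az": 0},
    {"tx": 0,"ty": 0,"tz": 0,"ax": 0,"ay": 0,"az": 0},
    {"tx": 0,"ty": 0,"tz": 0,"ax": 0,"ay": 0,"az": 0},
    {"tx": 0,"ty": 0,"tz": 0,"ax": 0,"ay": 0,"az": 0},
    {"tx": 0,"ty": 0,"tz": 0,"ax": 0,"ay": 0,"az": 0},
    {"tx": 0,"ty": 0,"tz": 0,"ax": 0,"ay": 0,"az": 0},
    {"tx": 0,"ty": 0,"tz": 0,"ax": 0,"ay": 0,"az": 0},
  ],
  fingers=52,
)

```text
clock: 41.6
ee_pos: [0.5953, 0.3743, 0.0028]
eef_rot: [0.002, 0.743, 0.669, 0.004]
force: [-0.3, -0.0, -0.3]
gripper_width: 0.0525
```

Call:
apply_moves(
  moves=[
    {"tx": 0,"ty": 0,"tz": -8,"ax": 0,"ay": 0,"az": 0},
    {"tx": 0,"ty": 0,"tz": -12,"ax": 0,"ay": 0,"az": 0},
    {"tx": 0,"ty": 0,"tz": -20,"ax": 0,"ay": 0,"az": 0},
    {"tx": 0,"ty": 0,"tz": -25,"ax": 0,"ay": 0,"az": 0},
    {"tx": 0,"ty": 0,"tz": -25,"ax": 0,"ay": 0,"az": 0},
    {"tx": 0,"ty": 0,"tz": -25,"ax": 0,"ay": 0,"az": 0},
    {"tx": 0,"ty": 0,"tz": -10,"ax": 0,"ay": 0,"az": 0},
    {"tx": 0,"ty": 0,"tz": 0,"ax": 0,"ay": 0,"az": 0},
  ],
)

```text
clock: 42.4
ee_pos: [0.5951, 0.3743, 0.1387]
eef_rot: [0.002, 0.743, 0.669, 0.006]
force: [-0.5, -0.2, 0.9]
gripper_width: 0.0522
```

```bash
python3 go.py .4453 .0032 .13 -6
python3 - <<'E'
from h import *
c=cam("wrist"); cv2.imwrite("pics/w26.png",c["pixels"])
E
```

```text
t 42.4 pos [595.1 374.3 138.7] jaw -6.0 F [-0.5 -0.2  0.9] w 52.2 q [ 0.44  0.52  1.26 -0.    1.35  0.54]
delta now-tool mm [-384.8 -110.1    5.3] in target-tool [-384.7 -110.2    8.7] rot [ 0.6 -0.3 -0. ]
```

View pics/w26.png

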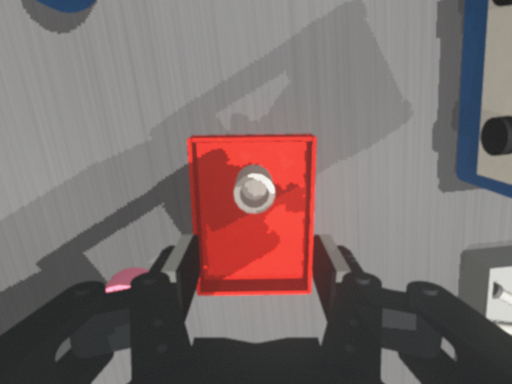

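The chrome socket stands in the tray, mouth at about (254,190) in the wrist view. Next is the black socket.

Call:
apply_moves(
  moves=[
    {"tx": -22,"ty": -6,"tz": -2,"ax": 0.6,"ay": -0.3,"az": 0},
    {"tx": -38,"ty": -11,"tz": 0,"ax": 0,"ay": 0,"az": 0},
    {"tx": -45,"ty": -13,"tz": 0,"ax": 0,"ay": 0,"az": 0},
    {"tx": -45,"ty": -13,"tz": 0,"ax": 0,"ay": 0,"az": 0},
    {"tx": -45,"ty": -13,"tz": 0,"ax": 0,"ay": 0,"az": 0},
    {"tx": -45,"ty": -13,"tz": 0,"ax": 0,"ay": 0,"az": 0},
    {"tx": -45,"ty": -13,"tz": 0,"ax": 0,"ay": 0,"az": 0},
    {"tx": -40,"ty": -12,"tz": 0,"ax": 0,"ay": 0,"az": 0},
  ],
  fingers=74,
)

```text
clock: 43.25
ee_pos: [0.4563, 0.0538, 0.1276]
eef_rot: [-0.005, 0.74, 0.673, -0.007]
force: [0.0, -0.6, 0.0]
gripper_width: 0.0742
```

```bash
python3 go.py .4453 .0032 .13 -6
```

```text
t 43.2 pos [456.3  53.8 127.6] jaw -5.5 F [ 0.  -0.6  0. ] w 74.2 q [-0.07  0.05  1.88 -0.    1.23  0.03]
delta now-tool mm [-51.4  -6.2  -2.1] in target-tool [-51.5  -5.6  -2.4] rot [-1.   0.2  0.5]
```

Call:
apply_moves(
  moves=[
    {"tx": -18,"ty": -3,"tz": 0,"ax": -1,"ay": 0.2,"az": 0.5},
    {"tx": -15,"ty": -2,"tz": 0,"ax": 0,"ay": 0,"az": 0},
    {"tx": -6,"ty": 0,"tz": 0,"ax": 0,"ay": 0,"az": 0},
    {"tx": 0,"ty": 0,"tz": 0,"ax": 0,"ay": 0,"az": 0},
    {"tx": 0,"ty": 0,"tz": 0,"ax": 0,"ay": 0,"az": 0},
    {"tx": 0,"ty": 0,"tz": 0,"ax": 0,"ay": 0,"az": 0},
    {"tx": 0,"ty": 0,"tz": 0,"ax": 0,"ay": 0,"az": 0},
    {"tx": 0,"ty": 0,"tz": 0,"ax": 0,"ay": 0,"az": 0},
  ],
)

```text
clock: 44.05
ee_pos: [0.4396, 0.0129, 0.1209]
eef_rot: [-0.005, 0.745, 0.667, -0.005]
force: [-0.1, 0.2, 0.4]
gripper_width: 0.0742
```

```bash
python3 go.py .4453 .0032 .06 -6
python3 - <<'E'
from m import *
c=cam("wrist"); cv2.imwrite("pics/w27.png",c["pixels"]);print(proj(c,[.4453,.0032,.06]))
k=blob(c,"dark",(190,120,330,260)); Q=(onplane(c,k.reshape(-1,2),.06)[:,:2]*1000).astype(np.float32);print(cv2.fitEllipse(k),cv2.fitEllipse(Q))
E
```

```text
t 44.0 pos [439.6  12.9 120.9] jaw -6.3 F [-0.1  0.2  0.4] w 74.2 q [-0.17  0.02  1.93 -0.    1.21 -0.06]
delta now-tool mm [-9.   7.6 60.8] in target-tool [-9.1  6.7 60.9] rot [-0.8 -0.  -0.3]
[[265.33311403 208.27669564]]
((273.3504333496094, 207.1063690185547), (32.77036666870117, 35.60324478149414), 73.07192993164062) ((451.2226257324219, 3.2556369304656982), (25.232820510864258, 26.316484451293945), 113.95177459716797)
```

View pics/w27.png

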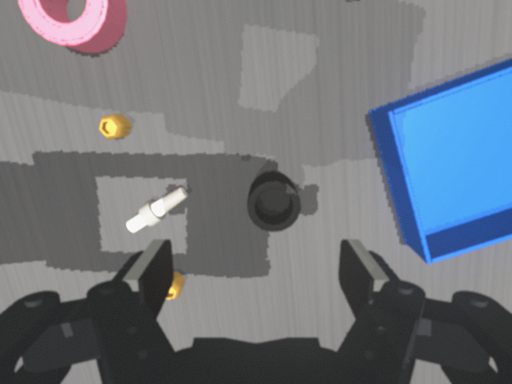

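Run:
```python
from m import *
c=cam("wrist");print(onplane(c,[[174,287],[180,195],[133,226],[115,126]],.008).round(3), onplane(c,[[274,206]],.06))
t=cam("top");print(onplane(t,[[223,269],[278,254.5]],.008).round(3)); cv2.imwrite("pics/t28.png",t["pixels"])
```

```text
[[ 0.348 -0.084  0.008]
 [ 0.37   0.007  0.008]
 [ 0.321 -0.018  0.008]
 [ 0.325  0.073  0.008]] [[0.45183916 0.00426994 0.06      ]]
[[ 0.324  0.074  0.008]
 [ 0.347 -0.08   0.008]]
```

View pics/t28.png

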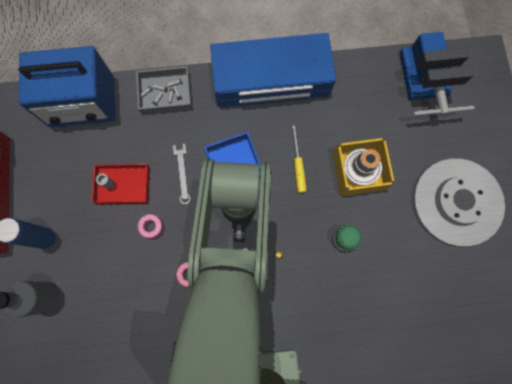

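The top view confirms the chrome socket in the tray at (105,181) and the stack at (369,160). The wrist view puts the black socket's mouth at (0.4515,0.004), while the first top reading of 0.4453 had shadow in the mask. I'm using the wrist value and will recheck closer in.

Call:
apply_moves(
  moves=[
    {"tx": -7.5,"ty": 11.5,"tz": 0,"ax": -0.8,"ay": 0,"az": 0},
    {"tx": 0,"ty": 0,"tz": 0,"ax": 0,"ay": 0,"az": 0},
    {"tx": 0,"ty": 0,"tz": 12,"ax": 0,"ay": 0,"az": 0},
    {"tx": 0,"ty": 0,"tz": 14,"ax": 0,"ay": 0,"az": 0},
    {"tx": 0,"ty": 0,"tz": 14,"ax": 0,"ay": 0,"az": 0},
    {"tx": 0,"ty": 0,"tz": 14,"ax": 0,"ay": 0,"az": 0},
    {"tx": 0,"ty": 0,"tz": 12,"ax": 0,"ay": 0,"az": 0},
    {"tx": 0,"ty": 0,"tz": 0,"ax": 0,"ay": 0,"az": 0},
  ],
)

```text
clock: 45.0
ee_pos: [0.4509, 0.0026, 0.0495]
eef_rot: [0.0, 0.745, 0.667, 0.0]
force: [-0.2, 1.0, 0.6]
gripper_width: 0.0742
```

```bash
python3 go.py .4505 .004 -.005 -6
python3 - <<'E'
from m import *
c=cam("wrist"); cv2.imwrite("pics/w29.png",c["pixels"]);print(proj(c,[.4505,.004,.06]))
E
```

```text
t 45.0 pos [450.9   2.6  49.5] jaw -6.4 F [-0.2  1.   0.6] w 74.2 q [-0.19  0.14  1.98  0.    1.03 -0.08]
delta now-tool mm [ 1.4 -0.6 54.5] in target-tool [ 1.4 -0.5 54.5] rot [ 0.1  0.  -0.4]
[[253.70317307 230.90777906]]
```

View pics/w29.png

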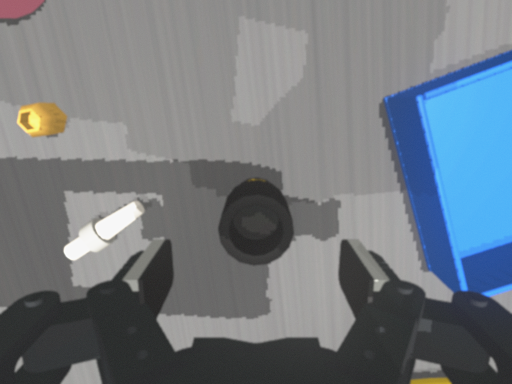

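The mouth is at (256,228), against a predicted (254,231), and centred between the jaws. Going down.

Call:
apply_moves(
  moves=[
    {"tx": 2.5,"ty": 0,"tz": 6,"ax": 0,"ay": 0,"az": 0},
    {"tx": 0,"ty": 0,"tz": 9,"ax": 0,"ay": 0,"az": 0},
    {"tx": 0,"ty": 0,"tz": 10,"ax": 0,"ay": 0,"az": 0},
    {"tx": 0,"ty": 0,"tz": 10,"ax": 0,"ay": 0,"az": 0},
    {"tx": 0,"ty": 0,"tz": 10,"ax": 0,"ay": 0,"az": 0},
    {"tx": 0,"ty": 0,"tz": 7,"ax": 0,"ay": 0,"az": 0},
    {"tx": 0,"ty": 0,"tz": 0,"ax": 0,"ay": 0,"az": 0},
    {"tx": 0,"ty": 0,"tz": 0,"ax": 0,"ay": 0,"az": 0},
  ],
)

```text
clock: 45.85
ee_pos: [0.4531, 0.005, -0.0055]
eef_rot: [0.002, 0.745, 0.667, 0.001]
force: [-0.8, 0.6, -0.1]
gripper_width: 0.0738
```

```bash
python3 go.py .451 .005 -.005 -6
python3 - <<'E'
from m import *
c=cam("wrist"); cv2.imwrite("pics/w30.png",c["pixels"]);print(proj(c,[.451,.005,.06]))
E
```

```text
t 45.9 pos [453.1   5.   -5.5] jaw -6.4 F [-0.8  0.6 -0.1] w 73.8 q [-0.18  0.25  2.    0.    0.89 -0.07]
delta now-tool mm [-0.2 -2.1 -0.5] in target-tool [-0.2 -2.1 -0.5] rot [ 0.3  0.  -0.4]
[[249.25656564 291.53024112]]
```

View pics/w30.png

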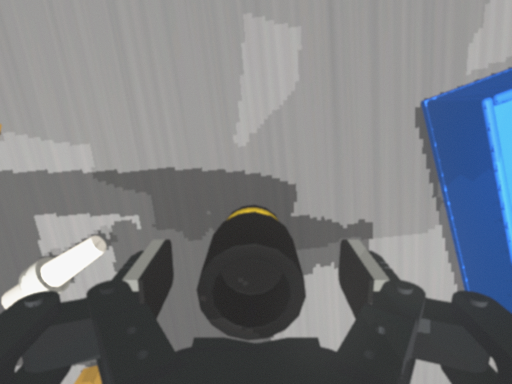

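Call:
apply_moves(
  moves=[
    {"tx": 0,"ty": -1.5,"tz": -1,"ax": 0,"ay": 0,"az": 0},
    {"tx": 0,"ty": 0,"tz": 0,"ax": 0,"ay": 0,"az": 0},
    {"tx": 0,"ty": 0,"tz": 0,"ax": 0,"ay": 0,"az": 0},
    {"tx": 0,"ty": 0,"tz": 0,"ax": 0,"ay": 0,"az": 0},
    {"tx": 0,"ty": 0,"tz": 0,"ax": 0,"ay": 0,"az": 0},
    {"tx": 0,"ty": 0,"tz": 0,"ax": 0,"ay": 0,"az": 0},
    {"tx": 0,"ty": 0,"tz": 0,"ax": 0,"ay": 0,"az": 0},
    {"tx": 0,"ty": 0,"tz": 0,"ax": 0,"ay": 0,"az": 0},
  ],
  fingers=20,
)

```text
clock: 46.7
ee_pos: [0.4522, 0.005, -0.0033]
eef_rot: [0.003, 0.745, 0.667, 0.002]
force: [-1.1, -0.1, -0.8]
gripper_width: 0.0389
```

```bash
python3 go.py .5846 .3027 .13 -6
python3 - <<'E'
from m import *
c=cam("wrist"); cv2.imwrite("pics/w31.png",c["pixels"])
E
```

```text
t 46.7 pos [452.2   5.   -3.3] jaw -6.4 F [-1.1 -0.1 -0.8] w 38.9 q [-0.18  0.24  2.    0.    0.9  -0.07]
delta now-tool mm [ 310.5   99.4 -132.8] in target-tool [ 309.9  100.5 -133.3] rot [ 0.4  0.  -0.4]
```

View pics/w31.png

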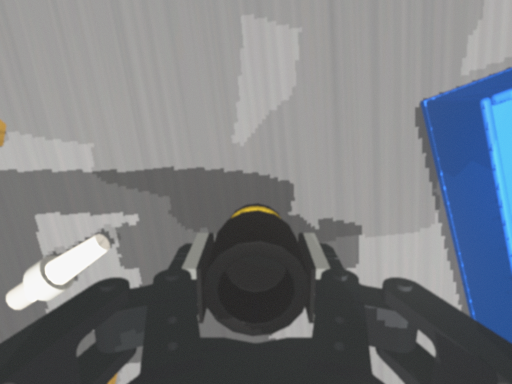

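Gripped at 38.9 mm. Lifting and carrying to the tray.

Call:
apply_moves(
  moves=[
    {"tx": 0,"ty": 0,"tz": -10,"ax": 0.4,"ay": 0,"az": 0},
    {"tx": 0,"ty": 0,"tz": -22,"ax": 0,"ay": 0,"az": 0},
    {"tx": 0,"ty": 0,"tz": -28,"ax": 0,"ay": 0,"az": 0},
    {"tx": 0,"ty": 0,"tz": -28,"ax": 0,"ay": 0,"az": 0},
    {"tx": 0,"ty": 0,"tz": -25,"ax": 0,"ay": 0,"az": 0},
    {"tx": 15,"ty": 5,"tz": -15,"ax": 0,"ay": 0,"az": 0},
    {"tx": 30,"ty": 10,"tz": 0,"ax": 0,"ay": 0,"az": 0},
    {"tx": 40,"ty": 13,"tz": 0,"ax": 0,"ay": 0,"az": 0},
  ],
)

```text
clock: 47.55
ee_pos: [0.4854, 0.0853, 0.1262]
eef_rot: [-0.003, 0.748, 0.664, -0.004]
force: [0.4, -0.3, -2.0]
gripper_width: 0.0384
```

```bash
python3 go.py .5846 .3027 .13 -6
```

```text
t 47.5 pos [485.4  85.3 126.2] jaw -6.8 F [ 0.4 -0.3 -2. ] w 38.4 q [-0.    0.12  1.81 -0.    1.22  0.12]
delta now-tool mm [227.6  72.6  -4.8] in target-tool [226.5  75.9  -3.8] rot [-0.6  0.1 -0.8]
```

Call:
apply_moves(
  moves=[
    {"tx": 40,"ty": 13,"tz": 0,"ax": -0.5,"ay": 0,"az": -0.5},
    {"tx": 40,"ty": 13,"tz": 0,"ax": 0,"ay": 0,"az": 0},
    {"tx": 40,"ty": 14,"tz": 0,"ax": 0,"ay": 0,"az": 0},
    {"tx": 40,"ty": 14,"tz": 0,"ax": 0,"ay": 0,"az": 0},
    {"tx": 28,"ty": 10,"tz": 0,"ax": 0,"ay": 0,"az": 0},
    {"tx": 15,"ty": 6,"tz": 0,"ax": 0,"ay": 0,"az": 0},
    {"tx": 0,"ty": 0,"tz": 0,"ax": 0,"ay": 0,"az": 0},
    {"tx": 0,"ty": 0,"tz": 0,"ax": 0,"ay": 0,"az": 0},
  ],
)

```text
clock: 48.35
ee_pos: [0.5781, 0.2914, 0.1203]
eef_rot: [-0.001, 0.743, 0.669, -0.004]
force: [-0.6, 0.2, -3.2]
gripper_width: 0.0385
```

```bash
python3 go.py .5846 .3027 .08 -6
python3 - <<'E'
from m import *
c=cam("wrist"); cv2.imwrite("pics/w32.png",c["pixels"])
E
```

```text
t 48.4 pos [578.1 291.4 120.3] jaw -6.0 F [-0.6  0.2 -3.2] w 38.5 q [ 0.33  0.43  1.42 -0.    1.29  0.44]
delta now-tool mm [12.   5.5 40.2] in target-tool [11.9  5.3 40.3] rot [-0.4  0.2 -0. ]
```

View pics/w32.png

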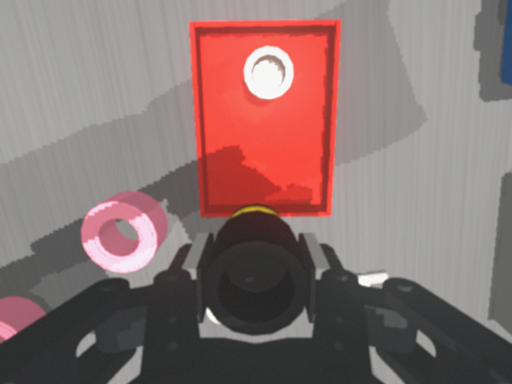

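Run:
```python
from m import *
c=cam("wrist"); Q=onplane(c,[[191,21],[340,20],[332,216],[201,217]],.03);print(Q.round(4)[:,:2].tolist(),Q.mean(0).round(4)); print(onplane(c,[[268,73]],.069))
```

```text
[[0.5445, 0.4181], [0.651, 0.4073], [0.6387, 0.2592], [0.5295, 0.2697]] [0.5909 0.3386 0.03  ]
[[0.59480334 0.3740005  0.069     ]]
```

The wrist view gives the tray centre as (0.591,0.339), within 3 mm of the top view, and the chrome mouth as (0.595,0.374). I'll aim the black socket at (0.5866,0.3037).

Call:
apply_moves(
  moves=[
    {"tx": 7,"ty": 4,"tz": 0,"ax": -0.4,"ay": 0.2,"az": 0},
    {"tx": 6,"ty": 3,"tz": 0,"ax": 0,"ay": 0,"az": 0},
    {"tx": 0,"ty": 0,"tz": 0,"ax": 0,"ay": 0,"az": 0},
    {"tx": 0,"ty": 0,"tz": 10,"ax": 0,"ay": 0,"az": 0},
    {"tx": 0,"ty": 0,"tz": 14,"ax": 0,"ay": 0,"az": 0},
    {"tx": 0,"ty": 0,"tz": 14,"ax": 0,"ay": 0,"az": 0},
    {"tx": 0,"ty": 0,"tz": 12,"ax": 0,"ay": 0,"az": 0},
    {"tx": 0,"ty": 0,"tz": 0,"ax": 0,"ay": 0,"az": 0},
  ],
)

```text
clock: 49.25
ee_pos: [0.5856, 0.3, 0.0651]
eef_rot: [-0.0, 0.745, 0.667, -0.001]
force: [-1.3, 1.4, -2.8]
gripper_width: 0.0386
```

```bash
python3 go.py .5866 .3037 .001 -6
```

```text
t 49.2 pos [585.6 300.   65.1] jaw -6.3 F [-1.3  1.4 -2.8] w 38.6 q [ 0.34  0.51  1.43 -0.    1.2   0.45]
delta now-tool mm [ 3.9  0.7 64.1] in target-tool [ 3.8  0.6 64.1] rot [-0.1  0.1 -0.3]
```

Call:
apply_moves(
  moves=[
    {"tx": 4,"ty": 0,"tz": 5,"ax": 0,"ay": 0,"az": 0},
    {"tx": 0,"ty": 0,"tz": 11,"ax": 0,"ay": 0,"az": 0},
    {"tx": 0,"ty": 0,"tz": 11,"ax": 0,"ay": 0,"az": 0},
    {"tx": 0,"ty": 0,"tz": 11,"ax": 0,"ay": 0,"az": 0},
    {"tx": 0,"ty": 0,"tz": 9,"ax": 0,"ay": 0,"az": 0},
    {"tx": 0,"ty": 0,"tz": 6,"ax": 0,"ay": 0,"az": 0},
    {"tx": 0,"ty": 0,"tz": 0,"ax": 0,"ay": 0,"az": 0},
    {"tx": 0,"ty": 0,"tz": 0,"ax": 0,"ay": 0,"az": 0},
  ],
)

```text
clock: 50.05
ee_pos: [0.5857, 0.3043, 0.0064]
eef_rot: [-0.0, 0.745, 0.667, -0.002]
force: [0.4, -0.4, -2.3]
gripper_width: 0.0385
```

```bash
python3 go.py .5866 .3037 .001 -6
```

```text
t 50.0 pos [585.7 304.3   6.4] jaw -6.3 F [ 0.4 -0.4 -2.3] w 38.5 q [ 0.35  0.59  1.45 -0.    1.1   0.46]
delta now-tool mm [-0.4  1.   5.4] in target-tool [-0.5  1.   5.4] rot [-0.2  0.1 -0.3]
```

Call:
apply_moves(
  moves=[
    {"tx": 0,"ty": 0,"tz": 2,"ax": 0,"ay": 0,"az": 0},
    {"tx": 0,"ty": 0,"tz": 2,"ax": 0,"ay": 0,"az": 0},
    {"tx": 0,"ty": 0,"tz": 1,"ax": 0,"ay": 0,"az": 0},
    {"tx": 0,"ty": 0,"tz": 1,"ax": 0,"ay": 0,"az": 0},
    {"tx": 0,"ty": 0,"tz": 0,"ax": 0,"ay": 0,"az": 0},
    {"tx": 0,"ty": 0,"tz": 0,"ax": 0,"ay": 0,"az": 0},
    {"tx": 0,"ty": 0,"tz": 0,"ax": 0,"ay": 0,"az": 0},
    {"tx": 0,"ty": 0,"tz": 0,"ax": 0,"ay": 0,"az": 0},
  ],
)

```text
clock: 50.85
ee_pos: [0.5876, 0.3049, 0.0024]
eef_rot: [0.001, 0.745, 0.667, 0.0]
force: [0.5, -0.8, -2.6]
gripper_width: 0.0387
```

```bash
python3 go.py .5866 .3037 .001 -6
```

```text
t 50.9 pos [587.6 304.9   2.4] jaw -6.3 F [ 0.5 -0.8 -2.6] w 38.7 q [ 0.35  0.6   1.45 -0.    1.09  0.46]
delta now-tool mm [-1.3 -0.8  1.4] in target-tool [-1.3 -0.8  1.4] rot [ 0.1  0.  -0.3]
```

Call:
apply_moves(
  moves=[
    {"tx": 0,"ty": 0,"tz": 1,"ax": 0,"ay": 0,"az": 0},
    {"tx": 0,"ty": 0,"tz": 1,"ax": 0,"ay": 0,"az": 0},
    {"tx": 0,"ty": 0,"tz": 1,"ax": 0,"ay": 0,"az": 0},
    {"tx": 0,"ty": 0,"tz": 1,"ax": 0,"ay": 0,"az": 0},
    {"tx": 0,"ty": 0,"tz": 0,"ax": 0,"ay": 0,"az": 0},
    {"tx": 0,"ty": 0,"tz": 0,"ax": 0,"ay": 0,"az": 0},
    {"tx": 0,"ty": 0,"tz": 0,"ax": 0,"ay": 0,"az": 0},
    {"tx": 0,"ty": 0,"tz": 0,"ax": 0,"ay": 0,"az": 0},
  ],
)

```text
clock: 51.65
ee_pos: [0.5882, 0.3052, 0.0008]
eef_rot: [0.001, 0.745, 0.667, 0.001]
force: [-0.5, -0.8, 0.6]
gripper_width: 0.0387
```

```bash
python3 go.py .5866 .3037 .001 -6
```

```text
t 51.6 pos [588.2 305.2   0.8] jaw -6.3 F [-0.5 -0.8  0.6] w 38.7 q [ 0.35  0.6   1.45 -0.    1.09  0.46]
delta now-tool mm [-1.7 -1.4 -0.2] in target-tool [-1.7 -1.4 -0.2] rot [ 0.1 -0.  -0.3]
```

Seated. Opening and rising.

Call:
apply_moves(
  moves=[
    {"tx": 0,"ty": 0,"tz": 0,"ax": 0,"ay": 0,"az": 0},
    {"tx": 0,"ty": 0,"tz": 0,"ax": 0,"ay": 0,"az": 0},
    {"tx": 0,"ty": 0,"tz": 0,"ax": 0,"ay": 0,"az": 0},
    {"tx": 0,"ty": 0,"tz": 0,"ax": 0,"ay": 0,"az": 0},
    {"tx": 0,"ty": 0,"tz": 0,"ax": 0,"ay": 0,"az": 0},
    {"tx": 0,"ty": 0,"tz": 0,"ax": 0,"ay": 0,"az": 0},
    {"tx": 0,"ty": 0,"tz": 0,"ax": 0,"ay": 0,"az": 0},
    {"tx": 0,"ty": 0,"tz": 0,"ax": 0,"ay": 0,"az": 0},
  ],
  fingers=58,
)

```text
clock: 52.45
ee_pos: [0.59, 0.3058, 0.0013]
eef_rot: [0.001, 0.745, 0.667, 0.003]
force: [-0.8, -0.9, -0.2]
gripper_width: 0.0578
```

Call:
apply_moves(
  moves=[
    {"tx": 0,"ty": 0,"tz": -8,"ax": 0,"ay": 0,"az": 0},
    {"tx": 0,"ty": 0,"tz": -12,"ax": 0,"ay": 0,"az": 0},
    {"tx": 0,"ty": 0,"tz": -20,"ax": 0,"ay": 0,"az": 0},
    {"tx": 0,"ty": 0,"tz": -28,"ax": 0,"ay": 0,"az": 0},
    {"tx": 0,"ty": 0,"tz": -30,"ax": 0,"ay": 0,"az": 0},
    {"tx": 0,"ty": 0,"tz": -30,"ax": 0,"ay": 0,"az": 0},
    {"tx": 0,"ty": 0,"tz": -15,"ax": 0,"ay": 0,"az": 0},
    {"tx": 0,"ty": 0,"tz": 0,"ax": 0,"ay": 0,"az": 0},
  ],
)

```text
clock: 53.25
ee_pos: [0.5896, 0.3058, 0.1554]
eef_rot: [0.002, 0.745, 0.667, 0.004]
force: [0.4, -0.6, -0.7]
gripper_width: 0.0582
```

```bash
python3 go.py .3688 -.2614 .16 -6
python3 - <<'E'
from m import *
c=cam("wrist"); cv2.imwrite("pics/w33.png",c["pixels"])
E
```

```text
t 53.2 pos [589.6 305.8 155.4] jaw -6.3 F [ 0.4 -0.6 -0.7] w 58.2 q [ 0.35  0.42  1.36 -0.    1.35  0.46]
delta now-tool mm [-588.  -157.2   -8. ] in target-tool [-587.2 -160.3   -4.6] rot [ 0.5 -0.2 -0.3]
```

View pics/w33.png

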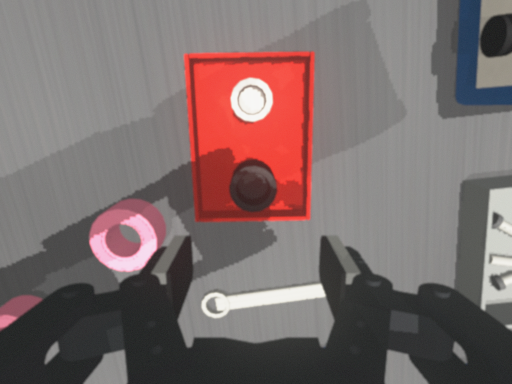

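Both sockets stand in the tray, chrome at (252,100) and black at (254,186). Now the oil filter.

Call:
apply_moves(
  moves=[
    {"tx": -22,"ty": -6,"tz": -3,"ax": 0.5,"ay": -0.2,"az": 0},
    {"tx": -40,"ty": -11,"tz": 0,"ax": 0,"ay": 0,"az": 0},
    {"tx": -47,"ty": -13,"tz": 0,"ax": 0,"ay": 0,"az": 0},
    {"tx": -47,"ty": -13,"tz": 0,"ax": 0,"ay": 0,"az": 0},
    {"tx": -47,"ty": -13,"tz": 0,"ax": 0,"ay": 0,"az": 0},
    {"tx": -47,"ty": -13,"tz": 0,"ax": 0,"ay": 0,"az": 0},
    {"tx": -47,"ty": -13,"tz": 0,"ax": 0,"ay": 0,"az": 0},
    {"tx": -47,"ty": -13,"tz": 0,"ax": 0,"ay": 0,"az": 0},
  ],
  fingers=85,
)

```text
clock: 54.1
ee_pos: [0.4464, -0.0282, 0.1435]
eef_rot: [-0.008, 0.741, 0.672, -0.009]
force: [0.4, -1.3, 0.4]
gripper_width: 0.0853
```

```bash
python3 go.py .3688 -.2614 .15 -6
```

```text
t 54.1 pos [446.4 -28.2 143.5] jaw -5.6 F [ 0.4 -1.3  0.4] w 85.3 q [-0.25  0.01  1.89 -0.01  1.27 -0.15]
delta now-tool mm [-239.7  -54.6   -4.5] in target-tool [-240.   -52.8   -6.5] rot [-1.4  0.2  0.4]
```

Call:
apply_moves(
  moves=[
    {"tx": -40,"ty": -10,"tz": -5,"ax": -0.7,"ay": 0.1,"az": 0},
    {"tx": -40,"ty": -9,"tz": -5,"ax": -0.7,"ay": 0.1,"az": 0},
    {"tx": -40,"ty": -9,"tz": -4,"ax": 0,"ay": 0,"az": 0},
    {"tx": -40,"ty": -9,"tz": -3,"ax": 0,"ay": 0,"az": 0},
    {"tx": -30,"ty": -6,"tz": 0,"ax": 0,"ay": 0,"az": 0},
    {"tx": -10,"ty": 0,"tz": 0,"ax": 0,"ay": 0,"az": 0},
    {"tx": 0,"ty": 0,"tz": 0,"ax": 0,"ay": 0,"az": 0},
    {"tx": 0,"ty": 0,"tz": 0,"ax": 0,"ay": 0,"az": 0},
  ],
)

```text
clock: 54.9
ee_pos: [0.3692, -0.2283, 0.1481]
eef_rot: [-0.012, 0.744, 0.668, -0.002]
force: [0.2, -0.3, -0.2]
gripper_width: 0.0853
```

```bash
python3 go.py .3688 -.2614 .10 -6
python3 - <<'E'
from m import *
c=cam("wrist"); cv2.imwrite("pics/w34.png",c["pixels"])
k=blob(c,"green",(100,50,420,300)); print(cv2.fitEllipse(k),onplane(c,cv2.fitEllipse(k)[0],.07),proj(c,[.3688,-.2614,.08]))
E
```

```text
t 54.9 pos [ 369.2 -228.3  148.1] jaw -6.1 F [ 0.2 -0.3 -0.2] w 85.3 q [-0.75 -0.03  1.91 -0.    1.28 -0.64]
delta now-tool mm [-33.5   4.1  47.6] in target-tool [-32.9   3.   48.1] rot [-1.2 -0.7 -0.1]
((262.31939697265625, 236.26739501953125), (73.20289611816406, 77.41572570800781), 112.67408752441406) [[ 0.36954206 -0.26581181  0.07      ]] [[260.78601538 235.90187984]]
```

View pics/w34.png

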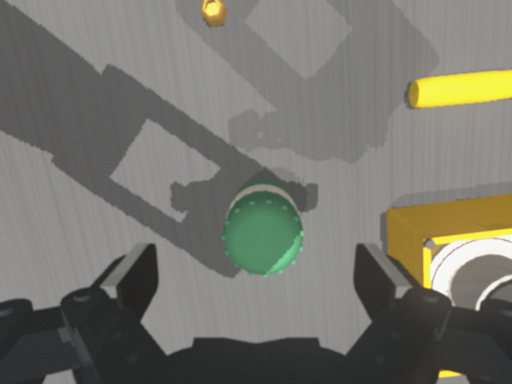

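The wrist view shows the filter centred at (262,236), against a predicted (261,236). The holder's corner at (430,243) is clear of the right finger. Centring first, then down.

Call:
apply_moves(
  moves=[
    {"tx": -12,"ty": 1,"tz": 0,"ax": -0.6,"ay": -0.4,"az": 0},
    {"tx": -12,"ty": 1,"tz": 0,"ax": -0.6,"ay": -0.3,"az": 0},
    {"tx": -8,"ty": 1,"tz": 0,"ax": 0,"ay": 0,"az": 0},
    {"tx": 0,"ty": 0,"tz": 0,"ax": 0,"ay": 0,"az": 0},
    {"tx": 0,"ty": 0,"tz": 0,"ax": 0,"ay": 0,"az": 0},
    {"tx": 0,"ty": 0,"tz": 12,"ax": 0,"ay": 0,"az": 0},
    {"tx": 0,"ty": 0,"tz": 12,"ax": 0,"ay": 0,"az": 0},
    {"tx": 0,"ty": 0,"tz": 0,"ax": 0,"ay": 0,"az": 0},
  ],
)

```text
clock: 55.75
ee_pos: [0.3703, -0.2592, 0.1214]
eef_rot: [0.001, 0.742, 0.671, 0.001]
force: [0.6, 0.4, -0.7]
gripper_width: 0.0853
```

```bash
python3 go.py .369 -.262 .05 -6
python3 - <<'E'
from m import *
c=cam("wrist"); cv2.imwrite("pics/w35.png",c["pixels"])
k=blob(c,"green",(100,50,420,330)); print(cv2.boundingRect(k),onplane(c,cv2.fitEllipse(k)[0],.08),proj(c,[.369,-.262,.08]))
E
```

```text
t 55.8 pos [ 370.3 -259.2  121.4] jaw -5.7 F [ 0.6  0.4 -0.7] w 85.3 q [-0.8   0.03  1.92  0.    1.19 -0.7 ]
delta now-tool mm [-2.9 -1.2 71.4] in target-tool [-2.9 -1.  71.4] rot [0.1 0.  0.3]
(209, 161, 92, 93) [[ 0.37018617 -0.26219628  0.08      ]] [[253.28882648 208.34621595]]
```

View pics/w35.png

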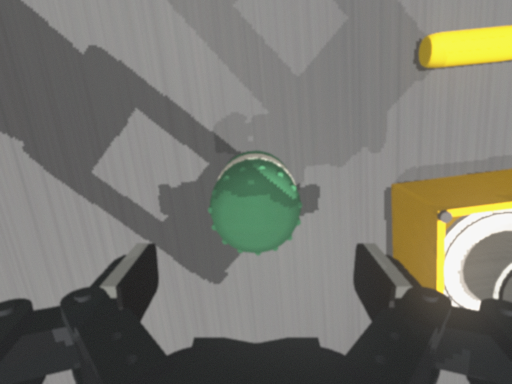

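Call:
apply_moves(
  moves=[
    {"tx": -3,"ty": 0,"tz": 6,"ax": 0,"ay": 0,"az": 0},
    {"tx": 0,"ty": 0,"tz": 11,"ax": 0,"ay": 0,"az": 0},
    {"tx": 0,"ty": 0,"tz": 12,"ax": 0,"ay": 0,"az": 0},
    {"tx": 0,"ty": 0,"tz": 12,"ax": 0,"ay": 0,"az": 0},
    {"tx": 0,"ty": 0,"tz": 12,"ax": 0,"ay": 0,"az": 0},
    {"tx": 0,"ty": 0,"tz": 8,"ax": 0,"ay": 0,"az": 0},
    {"tx": 0,"ty": 0,"tz": 0,"ax": 0,"ay": 0,"az": 0},
    {"tx": 0,"ty": 0,"tz": 0,"ax": 0,"ay": 0,"az": 0},
  ],
)

```text
clock: 56.6
ee_pos: [0.3697, -0.2619, 0.0544]
eef_rot: [0.0, 0.742, 0.671, 0.001]
force: [0.9, 0.1, -0.1]
gripper_width: 0.0848
```

```bash
python3 go.py .370 -.262 -.002 -6
```

```text
t 56.6 pos [ 369.7 -261.9   54.4] jaw -5.7 F [ 0.9  0.1 -0.1] w 84.8 q [-0.81  0.14  1.97  0.    1.04 -0.71]
delta now-tool mm [-0.1  0.2 56.4] in target-tool [-0.1  0.3 56.4] rot [ 0.1 -0.1  0.3]
```

Call:
apply_moves(
  moves=[
    {"tx": 0,"ty": 0,"tz": 6,"ax": 0,"ay": 0,"az": 0},
    {"tx": 0,"ty": 0,"tz": 9,"ax": 0,"ay": 0,"az": 0},
    {"tx": 0,"ty": 0,"tz": 10,"ax": 0,"ay": 0,"az": 0},
    {"tx": 0,"ty": 0,"tz": 10,"ax": 0,"ay": 0,"az": 0},
    {"tx": 0,"ty": 0,"tz": 10,"ax": 0,"ay": 0,"az": 0},
    {"tx": 0,"ty": 0,"tz": 7,"ax": 0,"ay": 0,"az": 0},
    {"tx": 0,"ty": 0,"tz": 0,"ax": 0,"ay": 0,"az": 0},
    {"tx": 0,"ty": 0,"tz": 0,"ax": 0,"ay": 0,"az": 0},
  ],
)

```text
clock: 57.4
ee_pos: [0.3704, -0.2625, -0.0017]
eef_rot: [0.001, 0.742, 0.671, 0.001]
force: [-0.2, 0.1, 0.5]
gripper_width: 0.0853
```

```bash
python3 go.py .370 -.262 -.004 -6
python3 - <<'E'
from m import *
c=cam("wrist"); cv2.imwrite("pics/w36.png",c["pixels"])
s=cam("scene"); big(s,(200,90,300,190),6,"s36.png")
E
```

```text
t 57.4 pos [ 370.4 -262.5   -1.7] jaw -5.7 F [-0.2  0.1  0.5] w 85.3 q [-0.81  0.24  1.99  0.    0.91 -0.71]
delta now-tool mm [ 0.4 -0.4  2.3] in target-tool [ 0.4 -0.4  2.3] rot [ 0.1 -0.   0.3]
```

View pics/w36.png

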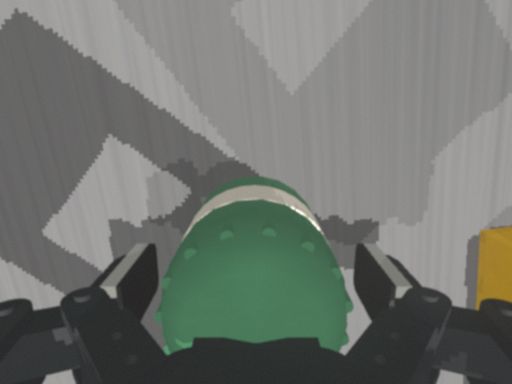

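View pics/s36.png

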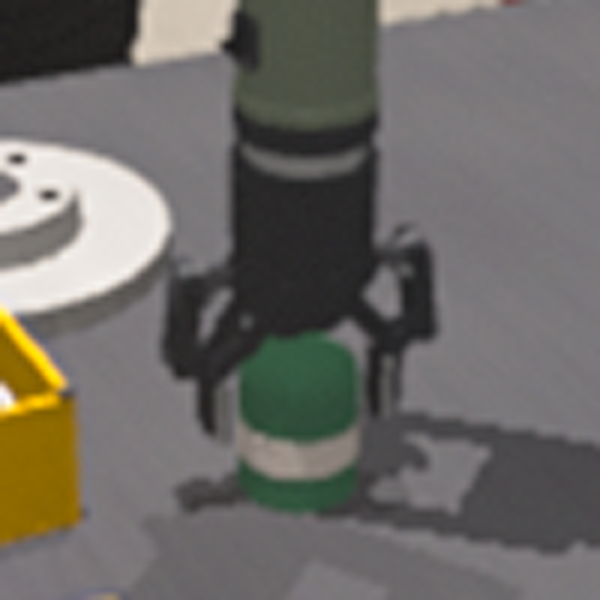

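Call:
apply_moves(
  moves=[
    {"tx": 0,"ty": 0,"tz": 4,"ax": 0,"ay": 0,"az": 0},
    {"tx": 0,"ty": 0,"tz": 0,"ax": 0,"ay": 0,"az": 0},
    {"tx": 0,"ty": 0,"tz": 0,"ax": 0,"ay": 0,"az": 0},
    {"tx": 0,"ty": 0,"tz": 0,"ax": 0,"ay": 0,"az": 0},
    {"tx": 0,"ty": 0,"tz": 0,"ax": 0,"ay": 0,"az": 0},
    {"tx": 0,"ty": 0,"tz": 0,"ax": 0,"ay": 0,"az": 0},
    {"tx": 0,"ty": 0,"tz": 0,"ax": 0,"ay": 0,"az": 0},
    {"tx": 0,"ty": 0,"tz": 0,"ax": 0,"ay": 0,"az": 0},
  ],
  fingers=50,
)

```text
clock: 58.3
ee_pos: [0.371, -0.2632, -0.0048]
eef_rot: [0.002, 0.741, 0.671, 0.001]
force: [0.3, -0.0, -1.5]
gripper_width: 0.0647
```

```bash
python3 go.py .614 .015 .13 14
python3 - <<'E'
from m import *
s=cam("scene"); big(s,(200,90,300,190),6,"s37.png")
t=cam("top")
p=np.array([[502,72],[670,12],[733,180],[566,240]])/4+[80,130]-.4
Q=onplane(t,p,.045); print(Q.round(4)[:,:2].tolist(),Q.mean(0),[round(float(np.linalg.norm(Q[i]-Q[(i+1)%4])),4) for i in range(4)])
E
```

```text
t 58.3 pos [ 371.  -263.2   -4.8] jaw -5.7 F [ 0.3 -0.  -1.5] w 64.7 q [-0.81  0.25  1.99  0.    0.9  -0.71]
delta now-tool mm [ 300.8  214.6 -134.4] in target-tool [ 211.1  303.1 -134.8] rot [  0.2   0.1 -19.7]
[[0.6621, 0.0912], [0.694, -0.0306], [0.5673, -0.0613], [0.537, 0.0575]] [0.61512035 0.01419416 0.045     ] [0.1259, 0.1303, 0.1226, 0.1296]
```

View pics/s37.png

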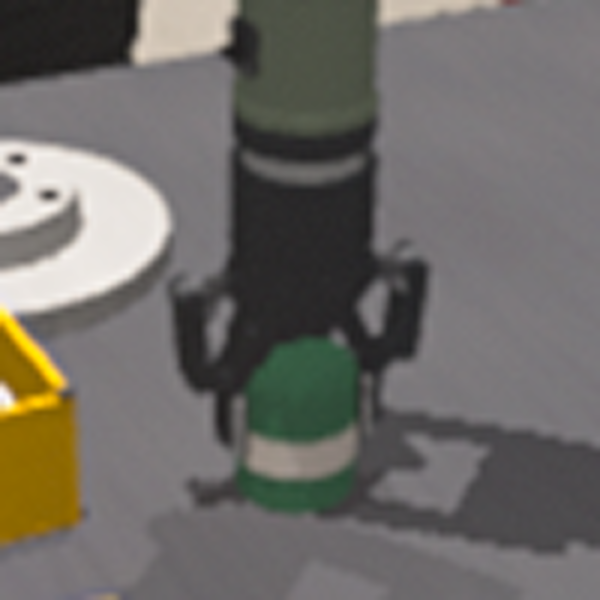

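Gripped at 64.7 mm. The bin centre from its rim corners is (0.615,0.014), with its sides at 14°. Lifting and aligning.

Call:
apply_moves(
  moves=[
    {"tx": 0,"ty": 0,"tz": -10,"ax": 0,"ay": 0,"az": 0},
    {"tx": 0,"ty": 0,"tz": -20,"ax": 0,"ay": 0,"az": 0},
    {"tx": 0,"ty": 0,"tz": -25,"ax": 0,"ay": 0,"az": -6.5},
    {"tx": 0,"ty": 0,"tz": -25,"ax": 0,"ay": 0,"az": -6.5},
    {"tx": 0,"ty": 0,"tz": -25,"ax": 0,"ay": 0,"az": -6.5},
    {"tx": 0,"ty": 0,"tz": -20,"ax": 0,"ay": 0,"az": 0},
    {"tx": 0,"ty": 0,"tz": 0,"ax": 0,"ay": 0,"az": 0},
    {"tx": 0,"ty": 0,"tz": 0,"ax": 0,"ay": 0,"az": 0},
  ],
)

```text
clock: 59.2
ee_pos: [0.3676, -0.2595, 0.1248]
eef_rot: [-0.002, 0.612, 0.791, 0.001]
force: [0.3, 0.2, -3.5]
gripper_width: 0.0649
```

```bash
python3 go.py .615 .014 .13 14
python3 - <<'E'
from m import *
c=cam("wrist"); cv2.imwrite("pics/w38.png",c["pixels"])
E
```

```text
t 59.2 pos [ 367.6 -259.5  124.8] jaw 14.6 F [ 0.3  0.2 -3.5] w 64.9 q [-0.81  0.02  1.92  0.    1.2  -1.06]
delta now-tool mm [202.4 308.4  -4.5] in target-tool [205.5 306.2  -5.2] rot [-0.  -0.2  0.6]
```

View pics/w38.png

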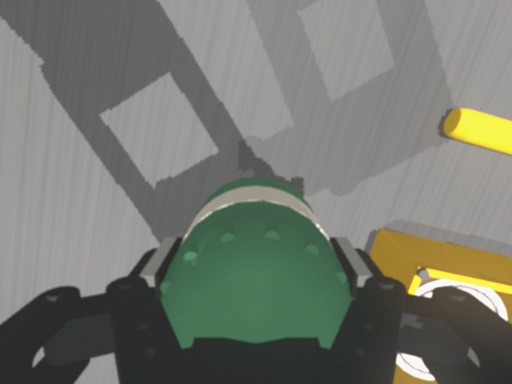

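The filter is held, weight 3.5 N. Carrying it to the bin.

Call:
apply_moves(
  moves=[
    {"tx": 15,"ty": 18,"tz": -3,"ax": 0,"ay": 0,"az": 0},
    {"tx": 24,"ty": 34,"tz": -3,"ax": 0,"ay": 0,"az": 0},
    {"tx": 25,"ty": 38,"tz": -3,"ax": 0,"ay": 0,"az": 0},
    {"tx": 25,"ty": 38,"tz": -3,"ax": 0,"ay": 0,"az": 0},
    {"tx": 25,"ty": 38,"tz": -3,"ax": 0,"ay": 0,"az": 0},
    {"tx": 25,"ty": 38,"tz": 0,"ax": 0,"ay": 0,"az": 0},
    {"tx": 25,"ty": 38,"tz": 0,"ax": 0,"ay": 0,"az": 0},
    {"tx": 15,"ty": 25,"tz": 0,"ax": 0,"ay": 0,"az": 0},
  ],
)

```text
clock: 60.05
ee_pos: [0.5791, -0.011, 0.1252]
eef_rot: [-0.013, 0.616, 0.788, -0.003]
force: [-0.8, -1.5, -3.6]
gripper_width: 0.0651
```

```bash
python3 go.py .615 .014 .13 14
```

```text
t 60.0 pos [579.1 -11.  125.2] jaw 13.9 F [-0.8 -1.5 -3.6] w 65.1 q [-0.17  0.31  1.59  0.01  1.27 -0.42]
delta now-tool mm [15.7 40.8 -5.4] in target-tool [15.6 40.9 -4.8] rot [-1.2 -1.  -0.1]
```

Call:
apply_moves(
  moves=[
    {"tx": 5,"ty": 15,"tz": -2,"ax": -0.6,"ay": -0.5,"az": 0},
    {"tx": 5,"ty": 13,"tz": -2,"ax": -0.6,"ay": -0.5,"az": 0},
    {"tx": 2,"ty": 6,"tz": 0,"ax": 0,"ay": 0,"az": 0},
    {"tx": 0,"ty": 0,"tz": 0,"ax": 0,"ay": 0,"az": 0},
    {"tx": 0,"ty": 0,"tz": 0,"ax": 0,"ay": 0,"az": 0},
    {"tx": 0,"ty": 0,"tz": 0,"ax": 0,"ay": 0,"az": 0},
    {"tx": 0,"ty": 0,"tz": 0,"ax": 0,"ay": 0,"az": 0},
    {"tx": 0,"ty": 0,"tz": 0,"ax": 0,"ay": 0,"az": 0},
  ],
)

```text
clock: 60.85
ee_pos: [0.6061, 0.0085, 0.1224]
eef_rot: [-0.004, 0.617, 0.787, -0.004]
force: [0.0, 0.1, -3.6]
gripper_width: 0.065
```

```bash
python3 go.py .615 .014 .08 14;python3 - <<'E'
from m import *
c=cam("wrist"); cv2.imwrite("pics/w39.png",c["pixels"])
E
```

```text
t 60.9 pos [606.1   8.5 122.4] jaw 13.9 F [ 0.   0.1 -3.6] w 65.0 q [-0.13  0.35  1.53 -0.    1.27 -0.37]
delta now-tool mm [ 3.1 10.4 42.3] in target-tool [ 3.2 10.  42.4] rot [-0.6 -0.1 -0.1]
```

View pics/w39.png

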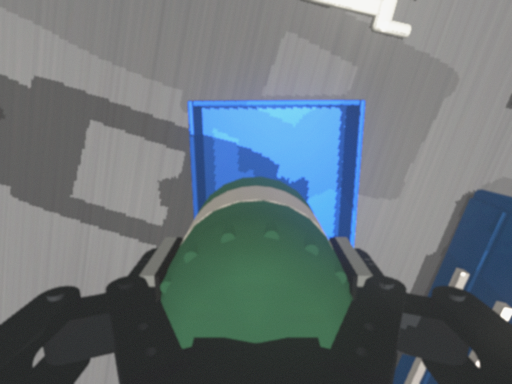

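Run:
```python
from m import *
c=cam("wrist"); Q=onplane(c,[[190,102],[364,101]],.045)[:,:2];print(Q.round(4)); d=(Q[1]-Q[0])/np.linalg.norm(Q[1]-Q[0]); n=np.array([d[1],-d[0]]); print(np.linalg.norm(Q[1]-Q[0]),np.degrees(np.arctan2(d[1],d[0])),Q.mean(0)+.065*n)
```

```text
[[0.543  0.0616]
 [0.6655 0.0925]]
0.12632304635456088 14.163167234800229 [0.62014436 0.01400211]
```

The wrist view gives (0.620,0.014) against the top view's (0.615,0.014). I'll use 0.617 and lower.

Call:
apply_moves(
  moves=[
    {"tx": 2,"ty": 7,"tz": 0,"ax": -0.6,"ay": 0,"az": 0},
    {"tx": 1,"ty": 5,"tz": 0,"ax": 0,"ay": 0,"az": 0},
    {"tx": 0,"ty": 0,"tz": 0,"ax": 0,"ay": 0,"az": 0},
    {"tx": 0,"ty": 0,"tz": 8,"ax": 0,"ay": 0,"az": 0},
    {"tx": 0,"ty": 0,"tz": 12,"ax": 0,"ay": 0,"az": 0},
    {"tx": 0,"ty": 0,"tz": 12,"ax": 0,"ay": 0,"az": 0},
    {"tx": 0,"ty": 0,"tz": 8,"ax": 0,"ay": 0,"az": 0},
    {"tx": 0,"ty": 0,"tz": 0,"ax": 0,"ay": 0,"az": 0},
  ],
)

```text
clock: 61.75
ee_pos: [0.6173, 0.0153, 0.0778]
eef_rot: [-0.001, 0.616, 0.787, 0.0]
force: [-0.3, -0.7, -3.4]
gripper_width: 0.0651
```

```bash
python3 go.py .617 .014 .0 14
```

```text
t 61.8 pos [617.3  15.3  77.8] jaw 13.9 F [-0.3 -0.7 -3.4] w 65.1 q [-0.12  0.42  1.54  0.    1.18 -0.36]
delta now-tool mm [-1.4 -0.5 77.8] in target-tool [-1.2 -0.6 77.8] rot [-0.  -0.1 -0.1]
```

Call:
apply_moves(
  moves=[
    {"tx": -1,"ty": 0,"tz": 8,"ax": 0,"ay": 0,"az": 0},
    {"tx": 0,"ty": 0,"tz": 12,"ax": 0,"ay": 0,"az": 0},
    {"tx": 0,"ty": 0,"tz": 12,"ax": 0,"ay": 0,"az": 0},
    {"tx": 0,"ty": 0,"tz": 12,"ax": 0,"ay": 0,"az": 0},
    {"tx": 0,"ty": 0,"tz": 12,"ax": 0,"ay": 0,"az": 0},
    {"tx": 0,"ty": 0,"tz": 8,"ax": 0,"ay": 0,"az": 0},
    {"tx": 0,"ty": 0,"tz": 3,"ax": 0,"ay": 0,"az": 0},
    {"tx": 0,"ty": 0,"tz": 0,"ax": 0,"ay": 0,"az": 0},
  ],
)

```text
clock: 62.55
ee_pos: [0.6167, 0.0143, 0.0034]
eef_rot: [-0.002, 0.617, 0.787, -0.0]
force: [-0.6, 1.7, -3.5]
gripper_width: 0.0646
```

```bash
python3 go.py .617 .014 .0 14
```

```text
t 62.5 pos [616.7  14.3   3.4] jaw 13.9 F [-0.6  1.7 -3.5] w 64.6 q [-0.12  0.52  1.57  0.    1.05 -0.36]
delta now-tool mm [-0.4  0.2  3.4] in target-tool [-0.4  0.2  3.4] rot [-0.2 -0.1 -0.1]
```

Call:
apply_moves(
  moves=[
    {"tx": 0,"ty": 0,"tz": 1.5,"ax": 0,"ay": 0,"az": 0},
    {"tx": 0,"ty": 0,"tz": 1.5,"ax": 0,"ay": 0,"az": 0},
    {"tx": 0,"ty": 0,"tz": 1,"ax": 0,"ay": 0,"az": 0},
    {"tx": 0,"ty": 0,"tz": 1,"ax": 0,"ay": 0,"az": 0},
    {"tx": 0,"ty": 0,"tz": 0.5,"ax": 0,"ay": 0,"az": 0},
    {"tx": 0,"ty": 0,"tz": 0,"ax": 0,"ay": 0,"az": 0},
    {"tx": 0,"ty": 0,"tz": 0,"ax": 0,"ay": 0,"az": 0},
    {"tx": 0,"ty": 0,"tz": 0,"ax": 0,"ay": 0,"az": 0},
  ],
)

```text
clock: 63.35
ee_pos: [0.6192, 0.0141, 0.0002]
eef_rot: [0.0, 0.616, 0.787, 0.001]
force: [0.1, -0.8, -3.4]
gripper_width: 0.0648
```

```bash
python3 go.py .617 .014 .0 14
```

```text
t 63.4 pos [6.192e+02 1.410e+01 2.000e-01] jaw 13.9 F [ 0.1 -0.8 -3.4] w 64.8 q [-0.12  0.52  1.57  0.    1.04 -0.36]
delta now-tool mm [ 0.4 -2.1  0.2] in target-tool [ 0.4 -2.1  0.2] rot [ 0.1 -0.  -0.1]
```

Call:
apply_moves(
  moves=[
    {"tx": 0,"ty": -1,"tz": 1,"ax": 0,"ay": 0,"az": 0},
    {"tx": 0,"ty": 0,"tz": 1,"ax": 0,"ay": 0,"az": 0},
    {"tx": 0,"ty": 0,"tz": 1,"ax": 0,"ay": 0,"az": 0},
    {"tx": 0,"ty": 0,"tz": 1,"ax": 0,"ay": 0,"az": 0},
    {"tx": 0,"ty": 0,"tz": 0,"ax": 0,"ay": 0,"az": 0},
    {"tx": 0,"ty": 0,"tz": 0,"ax": 0,"ay": 0,"az": 0},
    {"tx": 0,"ty": 0,"tz": 0,"ax": 0,"ay": 0,"az": 0},
    {"tx": 0,"ty": 0,"tz": 0,"ax": 0,"ay": 0,"az": 0},
  ],
)

```text
clock: 64.15
ee_pos: [0.6187, 0.0138, -0.0008]
eef_rot: [0.001, 0.616, 0.787, 0.001]
force: [-1.9, -0.1, 0.5]
gripper_width: 0.0645
```

```bash
python3 go.py .617 .014 .0 14
```

```text
t 64.2 pos [618.7  13.8  -0.8] jaw 13.9 F [-1.9 -0.1  0.5] w 64.5 q [-0.12  0.52  1.57  0.    1.04 -0.36]
delta now-tool mm [ 0.6 -1.6 -0.8] in target-tool [ 0.6 -1.6 -0.8] rot [ 0.2  0.  -0.1]
```

Seated at the expected height. Opening modestly so the finger backs stay inside the walls, then rising.

Call:
apply_moves(
  moves=[
    {"tx": 0,"ty": 0,"tz": 0,"ax": 0,"ay": 0,"az": 0},
    {"tx": 0,"ty": 0,"tz": 0,"ax": 0,"ay": 0,"az": 0},
    {"tx": 0,"ty": 0,"tz": 0,"ax": 0,"ay": 0,"az": 0},
    {"tx": 0,"ty": 0,"tz": 0,"ax": 0,"ay": 0,"az": 0},
    {"tx": 0,"ty": 0,"tz": 0,"ax": 0,"ay": 0,"az": 0},
    {"tx": 0,"ty": 0,"tz": 0,"ax": 0,"ay": 0,"az": 0},
    {"tx": 0,"ty": 0,"tz": 0,"ax": 0,"ay": 0,"az": 0},
    {"tx": 0,"ty": 0,"tz": 0,"ax": 0,"ay": 0,"az": 0},
  ],
  fingers=78,
)

```text
clock: 64.95
ee_pos: [0.6213, 0.0134, 0.0002]
eef_rot: [0.003, 0.616, 0.787, 0.003]
force: [-0.6, -0.1, 1.0]
gripper_width: 0.078
```

```bash
python3 go.py .6187 .0138 .15 14
```

```text
t 65.0 pos [6.213e+02 1.340e+01 2.000e-01] jaw 13.9 F [-0.6 -0.1  1. ] w 78.0 q [-0.12  0.52  1.57  0.    1.04 -0.36]
delta now-tool mm [   0.7   -1.3 -149.8] in target-tool [   1.    -2.5 -149.8] rot [ 0.5  0.1 -0.1]
```

Call:
apply_moves(
  moves=[
    {"tx": 0,"ty": -2,"tz": -8,"ax": 0,"ay": 0,"az": 0},
    {"tx": 0,"ty": 0,"tz": -12,"ax": 0,"ay": 0,"az": 0},
    {"tx": 0,"ty": 0,"tz": -18,"ax": 0,"ay": 0,"az": 0},
    {"tx": 0,"ty": 0,"tz": -25,"ax": 0,"ay": 0,"az": 0},
    {"tx": 0,"ty": 0,"tz": -30,"ax": 0,"ay": 0,"az": 0},
    {"tx": 0,"ty": 0,"tz": -35,"ax": 0,"ay": 0,"az": 0},
    {"tx": 0,"ty": 0,"tz": -30,"ax": 0,"ay": 0,"az": 0},
    {"tx": 0,"ty": 0,"tz": -10,"ax": 0,"ay": 0,"az": 0},
  ],
)

```text
clock: 65.75
ee_pos: [0.6164, 0.013, 0.1785]
eef_rot: [0.003, 0.616, 0.787, 0.002]
force: [0.9, -0.7, 1.0]
gripper_width: 0.078
```

Call:
apply_moves(
  moves=[
    {"tx": -25,"ty": -25,"tz": -5,"ax": 0,"ay": 0,"az": 0},
    {"tx": -25,"ty": -35,"tz": -5,"ax": 0,"ay": 0,"az": 0},
    {"tx": -20,"ty": -35,"tz": -5,"ax": 0,"ay": 0,"az": 0},
    {"tx": -20,"ty": -35,"tz": -5,"ax": 0,"ay": 0,"az": 0},
    {"tx": -10,"ty": -20,"tz": 0,"ax": 0,"ay": 0,"az": 0},
    {"tx": 0,"ty": 0,"tz": 0,"ax": 0,"ay": 0,"az": 0},
    {"tx": 0,"ty": 0,"tz": 0,"ax": 0,"ay": 0,"az": 0},
    {"tx": 0,"ty": 0,"tz": 0,"ax": 0,"ay": 0,"az": 0},
  ],
)

```text
clock: 66.55
ee_pos: [0.4921, -0.123, 0.2007]
eef_rot: [0.006, 0.615, 0.788, 0.004]
force: [-0.5, -0.5, 0.1]
gripper_width: 0.0781
```

```bash
python3 go.py .5 0 .15 14
python3 - <<'E'
from m import *
for n in("top","scene"):
    c=cam(n); cv2.imwrite(f"pics/{n}40.png",c["pixels"])
    if n=="scene": big(c,(140,90,270,270),3,"s40.png")
    if n=="top": big(c,(80,120,410,220),2,"t40.png")
E
```

```text
t 66.5 pos [ 492.1 -123.   200.7] jaw 14.0 F [-0.5 -0.5  0.1] w 78.1 q [-0.42  0.05  1.72  0.01  1.36 -0.67]
delta now-tool mm [117.7  36.8  50.7] in target-tool [117.5  37.5  50.7] rot [0.8 0.2 0. ]
```

View pics/scene40.png

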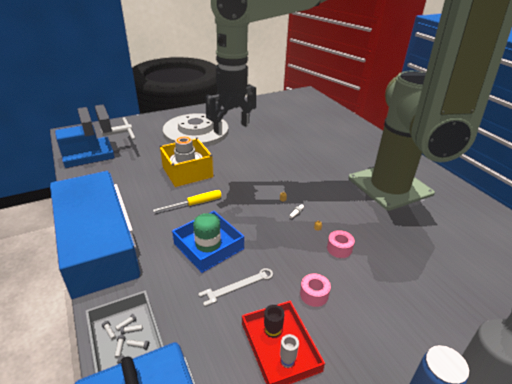

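View pics/t40.png

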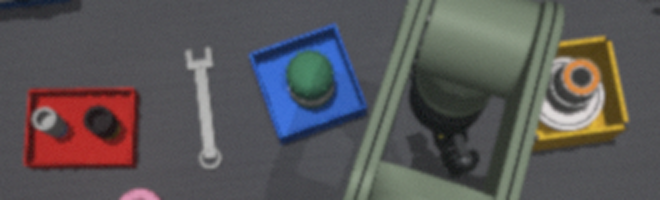

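The scene view shows both sockets upright in the tray at (274,320) and (289,348), the filter upright in the bin at (207,232), and the stack in the holder at (183,155). The pink rings haven't moved. One last number check on the stack.

Run:
```python
from m import *
for n,b1,b2 in(("top",(350,140,395,180),(345,135,395,190)),("scene",(165,130,205,155),(160,140,210,170))):
    c=cam(n)
    k=blob(c,"orange",b1); Q=(onplane(c,k.reshape(-1,2),.122)[:,:2]*1000).astype(np.float32);print(n,"small",cv2.fitEllipse(Q),"bbox",cv2.boundingRect(k))
    k=blob(c,"white",b2,9); Q=(onplane(c,k.reshape(-1,2),.053)[:,:2]*1000).astype(np.float32);print(n,"plat",cv2.fitEllipse(Q))
```

```text
top small ((562.7654418945312, -339.9839172363281), (43.20921325683594, 45.63429641723633), 30.8490047454834) bbox (362, 150, 18, 17)
top plat ((543.8970947265625, -343.8905029296875), (60.7226676940918, 88.35520935058594), 27.047189712524414)
scene small ((563.8385620117188, -331.1163024902344), (38.27497100830078, 41.52455520629883), 70.54621124267578) bbox (176, 137, 16, 7)
scene plat ((472.0810852050781, -371.92852783203125), (109.4458236694336, 177.16741943359375), 73.24636840820312)
```

```bash
python3 -c "
from rig import bot
print(bot.close_job())"
```

```text
the job is handed in; nothing more can be done
None
```

I finished the sort and handed it in at about 67 s of the 141 s allowed. The hand-in gives no verdict.

**What I did:**
- **Bearings:** I lowered the wide bearing onto the spring platform until the wrist carried no load, then lowered the small one onto it the same way.
- **Sockets and filter:** I stood the chrome and black sockets in the red tray and the oil filter in the blue bin. Each was released only once the wrist load had gone.

**Last checks:**
- **Final pictures:** the sockets and filter stand upright, the stack sits on the platform, and the pink rings have not moved. The arm is clear of everything.
- **Bearing positions:** the small bearing measured (0.563, -0.340) in the top view. After its own placing, the wide one measured (0.562, -0.340) and the platform (0.560, -0.339), so the stack is about 2 mm off the platform's middle.

**What failed or disagreed:**
- **Missed grasp:** my first try at the small bearing closed on its top face and shifted it about 3 mm, with no harm done. The real fingertips sat about 28 mm behind the reported tool point, so I corrected for that. The same offset meant the wide bearing was carried by its top edge, but it held.
- **Scene camera on the small bearing:** its last reading in y was 9 mm away from the top view's. I trusted the top view, because the scene camera sees the stack at an angle with yellow behind it.
- **Platform at the end:** it was partly hidden in both final views, so the last platform fits were unusable. The wide bearing was not measured again after the small one was set on it.

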